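# Pin the plaster heads into their holding bays

### The arm

A 6-joint arm with a two-finger parallel gripper is mounted at the origin on the work surface. World frame = base frame: x ahead of the robot, y to its left, z up, the work surface at z = 0. Lengths are in m, angles in rad, forces in N, time in s.
With the tool pointing down it reaches from about 0.375 to 0.9 m from the base axis. Payload 3.1 kg.
Tool frame: the origin (TCP) lies midway between the tips of the shut fingers; the grasp point (between the pads) lies 19 mm behind it; z points along the fingers, y is the line along which they close (so a half turn about z gives the same grasp; the last joint's range is limited). The gripper opens to 87 mm and grips with 3 to 60 N. Pads are 19 mm wide; open, the fingers measure 117 mm over their backs; the gripper's body (75 mm by 190 mm) begins 51 mm behind the grasp point.
Start: joints at [-1.48, 0.527, 1.433, -0, 1.181, -0.178], TCP at [0.167, -0.602, 0.194] pointing down, gripper open.
Joint ranges: [-3.08, 3.08], [-0.75, 2.2], [0.22, 2.44], [-1.43, 4.57], [0, 2.65], [-2.85, 2.85]. Speed limits (rad/s): [2.79, 2.79, 3.14, 3.14, 3.14, 3.14].

### API

Orientations are given as a unit quaternion [x, y, z, w].
In Python, from rig import robot gives the robot as it stands. The module is installed in compiled form; this text tells all that it offers.
- The arm moves only by the tool play_rows, never from a script. Its arguments are lists of equal length, an entry for each row: "gripper": the closure, from -1 (fully open) to 1 (shut); "delta_pos": the shift along the tool's x, y, z in cm, a list of three; "turn": the turn, a rotation vector about the tool's x, y, z in rad, a list of three. A call has 1 to 12 rows; each row is the pose to reach, as a shift and turn from the pose commanded when the call began, along the tool's axes at that moment; what a row does not reach only later rows make up. A row lasts 1/8 s, in which the tool goes at most 62.5 mm and 10.7 degrees, less where a joint would pass 70% of its speed; a pose out of reach is approached as far as the arm can. A call with a gripper value outside its range is refused whole. The fingers move at their own pace and stop on an object; "squeeze" is the grip in N (left out, the last holds). Time passes only in rows, so rows that repeat a pose let the fingers close. It gives the time, the measured TCP pose, the force, the opening and the grip force at its end, in the units of the state.
- robot.get_obs(): the state, without advancing time (a new reading comes with each control period).
- robot.camera(name): name is "scene" or "side" or "wrist"; returns a dict with "color" (480x640x3 uint8, red, green, blue), "vfov" (degrees; the focal length in pixels is half the picture's height over the tangent of half this angle, whatever the lens; pixels are square), "cx", "cy" (the principal point, pixels), "R" (3x3) and "t" (3): a world point X has camera coordinates R X + t. Camera axes: x right, y down, z forward; pixel columns grow to the right and rows downward; lengths in m; the calibration is good to about 2 mm. A picture is of the moment at which its call begins. There is no depth.
- robot.hand_in(): hands the job in; it is judged then, once.
The state is a dict: "time": time; "q": joint angles; "joint_velocities": joint speeds; "joint_torque": joint torques, N m; "position": TCP position; "tool_rot": TCP orientation; "ft_force": force on the tool from outside, world axes, zero at the start; "moment": the same for the moment, N m; "grip_width": finger opening in m; "grip_force": force on a finger pad.
Only numpy, scipy, OpenCV 4.12 (cv2) and the standard library are available. Lean on these libraries where they do the work, as an engineer would, in place of code of your own. Each camera call takes 0.05 s, during which the arm holds its last target. There are 200 camera calls.

### The job

Slide every little plaster head that is on the bench under the lips of a holding bay that is still open (its pin stands up), one head to a bay, fully home against the back stop, and then knock the pin of each loaded bay fully down with the mallet so that the head is locked in. Leave the pins of empty bays as they are, drive the pins only with the mallet and never press on the bays or pins with the gripper, do not hit the plaster heads with the mallet, and do not disturb the other things on the bench. When all heads are locked, stand the mallet back on its rubber pad, on its striking face with the handle level.

Things in the scene. Friction and masses are not known exactly. Their poses are not given: they have to be found in the camera images.
- head1: a small white plaster head on a square marble plinth; may be absent. Plinth 66 x 66 x 18 mm, head and neck centred on it: neck 25 mm across from 18 to 32 mm up, head round, 36 to 37 mm across between 44 and 62 mm up, top at 85 mm. 0.2 to 0.35 kg. Origin: centre of the plinth's underside; z up, x and y along the plinth's sides; any side may go first
- head2: a small white plaster head on a square marble plinth; may be absent. Plinth 66 x 66 x 18 mm, head and neck centred on it: neck 25 mm across from 18 to 32 mm up, head round, 36 to 37 mm across between 44 and 62 mm up, top at 85 mm. 0.2 to 0.35 kg. Origin: centre of the plinth's underside; z up, x and y along the plinth's sides; any side may go first
- head3: a small white plaster head on a square marble plinth; may be absent. Plinth 66 x 66 x 18 mm, head and neck centred on it: neck 25 mm across from 18 to 32 mm up, head round, 36 to 37 mm across between 44 and 62 mm up, top at 85 mm. 0.2 to 0.35 kg. Origin: centre of the plinth's underside; z up, x and y along the plinth's sides; any side may go first
- head4: a small white plaster head on a square marble plinth; may be absent. Plinth 66 x 66 x 18 mm, head and neck centred on it: neck 25 mm across from 18 to 32 mm up, head round, 36 to 37 mm across between 44 and 62 mm up, top at 85 mm. 0.2 to 0.35 kg. Origin: centre of the plinth's underside; z up, x and y along the plinth's sides; any side may go first
- bay1: fixed aluminium holding bay no. 1 (all five alike). Origin: on the bench, where the plinth's centre is when fully home; x points into the bay (plinths enter from -x, sliding along +x on the bench itself), y left, z up. Rails: inner faces at y = +-35.5 mm, 33 mm high, x = -52 to 38 mm; flared mouth out to x = -75 mm (inner y = +-47 mm there). Back stop: face at x = +33 mm, 25 mm high
- pin1 (a joint): how far the pin of bay1 is driven down (m): up to 0.003 = up (tip 25 mm, top 66 mm above the bench at 0), 0.020 = fully down (top 46 mm). A tight spring pin, 10 mm thick, flat round head 18 mm across: about 8 to 10 N moves it, and it stays where it is left; it stops on a plinth beneath. A bay whose pin is down at the start is closed
- bay2: fixed aluminium holding bay no. 2 (all five alike). Origin: on the bench, where the plinth's centre is when fully home; x points into the bay (plinths enter from -x, sliding along +x on the bench itself), y left, z up. Lips on both rails reach in to y = +-27.5 mm over x = -30 to 38 mm, underside 25 mm up, top 33 mm
- pin2 (a joint): how far the pin of bay2 is driven down (m): up to 0.003 = up (tip 25 mm, top 66 mm above the bench at 0), 0.020 = fully down (top 46 mm). A tight spring pin, 10 mm thick, flat round head 18 mm across: about 8 to 10 N moves it, and it stays where it is left; it stops on a plinth beneath. A bay whose pin is down at the start is closed
- bay3: fixed aluminium holding bay no. 3 (all five alike). Origin: on the bench, where the plinth's centre is when fully home; x points into the bay (plinths enter from -x, sliding along +x on the bench itself), y left, z up. A blue pin housing on the +y rail overhangs the lane: x = -53 to -29, y = 21 to 48, z = 25 to 40 mm; the steel pin through it is at x = -41, y = 28 mm
- pin3 (a joint): how far the pin of bay3 is driven down (m): up to 0.003 = up (tip 25 mm, top 66 mm above the bench at 0), 0.020 = fully down (top 46 mm). A tight spring pin, 10 mm thick, flat round head 18 mm across: about 8 to 10 N moves it, and it stays where it is left; it stops on a plinth beneath. A bay whose pin is down at the start is closed
- bay4: fixed aluminium holding bay no. 4 (all five alike). Origin: on the bench, where the plinth's centre is when fully home; x points into the bay (plinths enter from -x, sliding along +x on the bench itself), y left, z up. A pin that is down stands 3 mm in front of a home plinth and keeps it in (flares are 20 mm high); in an empty bay it bars the way
- pin4 (a joint): how far the pin of bay4 is driven down (m): up to 0.003 = up (tip 25 mm, top 66 mm above the bench at 0), 0.020 = fully down (top 46 mm). A tight spring pin, 10 mm thick, flat round head 18 mm across: about 8 to 10 N moves it, and it stays where it is left; it stops on a plinth beneath. A bay whose pin is down at the start is closed
- bay5: fixed aluminium holding bay no. 5 (all five alike). Origin: on the bench, where the plinth's centre is when fully home; x points into the bay (plinths enter from -x, sliding along +x on the bench itself), y left, z up. 
- pin5 (a joint): how far the pin of bay5 is driven down (m): up to 0.003 = up (tip 25 mm, top 66 mm above the bench at 0), 0.020 = fully down (top 46 mm). A tight spring pin, 10 mm thick, flat round head 18 mm across: about 8 to 10 N moves it, and it stays where it is left; it stops on a plinth beneath. A bay whose pin is down at the start is closed
- mallet: steel mallet, about 0.45 kg, standing on its striking face, handle level. Origin: centre of that face; z up along the head (cylinder 36 mm across, 80 mm long); the handle points along -x, its axis 40 mm above the face, a flat-sided wooden bar 20 mm wide (y) and 24 mm high (z), from the head to x = -145 mm. A good grip is on the handle 55 mm from the head axis. Stands by itself
- pad: a flat black rubber pad fixed to the bench, 90 x 90 mm, 6 mm thick, where the mallet lives; origin at the centre of its underside
- offcut: bystander: a loose marble offcut, 45 x 24 x 26 mm, beside the bays
- sander: bystander: a loose cork sanding block, 60 x 26 x 22 mm, between the heads' places
- brush: bystander: a dusting brush lying behind the bays
- chisel: bystander: a stone chisel lying on the bench, 150 mm long, 12 mm thick
- bowl: bystander: an empty grey plastic bowl, 110 mm across, 50 mm high
- sprayer: bystander: a water bottle, 64 mm across, 170 mm high
- rubble: bystander: a lump of plaster, 90 mm across, 56 mm high
Things that resemble listed ones, but are neither listed nor needed, are in the scene too. What is shaped like the head1 but red is not meant.

How it is judged:
On the way, in this order (a step that is already met when the one before it is completed fails the run):
1. every head present is fully home in an open bay (((x of head1 in the frame of bay1 between -0.008 and 0.004 m and y of head1 in the frame of bay1 between -0.006 and 0.006 m and height (world z) of head1 below 0.005 m and angle between head1's own z axis and vertical below 0.1 rad) or (x of head1 in the frame of bay2 between -0.008 and 0.004 m and y of head1 in the frame of bay2 between -0.006 and 0.006 m and height (world z) of head1 below 0.005 m and angle between head1's own z axis and vertical below 0.1 rad) or (x of head1 in the frame of bay3 between -0.008 and 0.004 m and y of head1 in the frame of bay3 between -0.006 and 0.006 m and height (world z) of head1 below 0.005 m and angle between head1's own z axis and vertical below 0.1 rad) or (x of head1 in the frame of bay4 between -0.008 and 0.004 m and y of head1 in the frame of bay4 between -0.006 and 0.006 m and height (world z) of head1 below 0.005 m and angle between head1's own z axis and vertical below 0.1 rad)) and ((x of head2 in the frame of bay1 between -0.008 and 0.004 m and y of head2 in the frame of bay1 between -0.006 and 0.006 m and height (world z) of head2 below 0.005 m and angle between head2's own z axis and vertical below 0.1 rad) or (x of head2 in the frame of bay2 between -0.008 and 0.004 m and y of head2 in the frame of bay2 between -0.006 and 0.006 m and height (world z) of head2 below 0.005 m and angle between head2's own z axis and vertical below 0.1 rad) or (x of head2 in the frame of bay3 between -0.008 and 0.004 m and y of head2 in the frame of bay3 between -0.006 and 0.006 m and height (world z) of head2 below 0.005 m and angle between head2's own z axis and vertical below 0.1 rad) or (x of head2 in the frame of bay4 between -0.008 and 0.004 m and y of head2 in the frame of bay4 between -0.006 and 0.006 m and height (world z) of head2 below 0.005 m and angle between head2's own z axis and vertical below 0.1 rad)) and ((x of head3 in the frame of bay1 between -0.008 and 0.004 m and y of head3 in the frame of bay1 between -0.006 and 0.006 m and height (world z) of head3 below 0.005 m and angle between head3's own z axis and vertical below 0.1 rad) or (x of head3 in the frame of bay2 between -0.008 and 0.004 m and y of head3 in the frame of bay2 between -0.006 and 0.006 m and height (world z) of head3 below 0.005 m and angle between head3's own z axis and vertical below 0.1 rad) or (x of head3 in the frame of bay3 between -0.008 and 0.004 m and y of head3 in the frame of bay3 between -0.006 and 0.006 m and height (world z) of head3 below 0.005 m and angle between head3's own z axis and vertical below 0.1 rad) or (x of head3 in the frame of bay4 between -0.008 and 0.004 m and y of head3 in the frame of bay4 between -0.006 and 0.006 m and height (world z) of head3 below 0.005 m and angle between head3's own z axis and vertical below 0.1 rad)) and ((x of head4 in the frame of bay1 between -0.008 and 0.004 m and y of head4 in the frame of bay1 between -0.006 and 0.006 m and height (world z) of head4 below 0.005 m and angle between head4's own z axis and vertical below 0.1 rad) or (x of head4 in the frame of bay2 between -0.008 and 0.004 m and y of head4 in the frame of bay2 between -0.006 and 0.006 m and height (world z) of head4 below 0.005 m and angle between head4's own z axis and vertical below 0.1 rad) or (x of head4 in the frame of bay3 between -0.008 and 0.004 m and y of head4 in the frame of bay3 between -0.006 and 0.006 m and height (world z) of head4 below 0.005 m and angle between head4's own z axis and vertical below 0.1 rad) or (x of head4 in the frame of bay4 between -0.008 and 0.004 m and y of head4 in the frame of bay4 between -0.006 and 0.006 m and height (world z) of head4 below 0.005 m and angle between head4's own z axis and vertical below 0.1 rad))), for 0.2 s.
2. the pin of every loaded bay is fully down and its head still home (((x of head1 in the frame of bay1 between -0.008 and 0.004 m and y of head1 in the frame of bay1 between -0.006 and 0.006 m and height (world z) of head1 below 0.005 m and angle between head1's own z axis and vertical below 0.1 rad and value of joint pin1 above 0.017 m) or (x of head1 in the frame of bay2 between -0.008 and 0.004 m and y of head1 in the frame of bay2 between -0.006 and 0.006 m and height (world z) of head1 below 0.005 m and angle between head1's own z axis and vertical below 0.1 rad and value of joint pin2 above 0.017 m) or (x of head1 in the frame of bay3 between -0.008 and 0.004 m and y of head1 in the frame of bay3 between -0.006 and 0.006 m and height (world z) of head1 below 0.005 m and angle between head1's own z axis and vertical below 0.1 rad and value of joint pin3 above 0.017 m) or (x of head1 in the frame of bay4 between -0.008 and 0.004 m and y of head1 in the frame of bay4 between -0.006 and 0.006 m and height (world z) of head1 below 0.005 m and angle between head1's own z axis and vertical below 0.1 rad and value of joint pin4 above 0.017 m)) and ((x of head2 in the frame of bay1 between -0.008 and 0.004 m and y of head2 in the frame of bay1 between -0.006 and 0.006 m and height (world z) of head2 below 0.005 m and angle between head2's own z axis and vertical below 0.1 rad and value of joint pin1 above 0.017 m) or (x of head2 in the frame of bay2 between -0.008 and 0.004 m and y of head2 in the frame of bay2 between -0.006 and 0.006 m and height (world z) of head2 below 0.005 m and angle between head2's own z axis and vertical below 0.1 rad and value of joint pin2 above 0.017 m) or (x of head2 in the frame of bay3 between -0.008 and 0.004 m and y of head2 in the frame of bay3 between -0.006 and 0.006 m and height (world z) of head2 below 0.005 m and angle between head2's own z axis and vertical below 0.1 rad and value of joint pin3 above 0.017 m) or (x of head2 in the frame of bay4 between -0.008 and 0.004 m and y of head2 in the frame of bay4 between -0.006 and 0.006 m and height (world z) of head2 below 0.005 m and angle between head2's own z axis and vertical below 0.1 rad and value of joint pin4 above 0.017 m)) and ((x of head3 in the frame of bay1 between -0.008 and 0.004 m and y of head3 in the frame of bay1 between -0.006 and 0.006 m and height (world z) of head3 below 0.005 m and angle between head3's own z axis and vertical below 0.1 rad and value of joint pin1 above 0.017 m) or (x of head3 in the frame of bay2 between -0.008 and 0.004 m and y of head3 in the frame of bay2 between -0.006 and 0.006 m and height (world z) of head3 below 0.005 m and angle between head3's own z axis and vertical below 0.1 rad and value of joint pin2 above 0.017 m) or (x of head3 in the frame of bay3 between -0.008 and 0.004 m and y of head3 in the frame of bay3 between -0.006 and 0.006 m and height (world z) of head3 below 0.005 m and angle between head3's own z axis and vertical below 0.1 rad and value of joint pin3 above 0.017 m) or (x of head3 in the frame of bay4 between -0.008 and 0.004 m and y of head3 in the frame of bay4 between -0.006 and 0.006 m and height (world z) of head3 below 0.005 m and angle between head3's own z axis and vertical below 0.1 rad and value of joint pin4 above 0.017 m)) and ((x of head4 in the frame of bay1 between -0.008 and 0.004 m and y of head4 in the frame of bay1 between -0.006 and 0.006 m and height (world z) of head4 below 0.005 m and angle between head4's own z axis and vertical below 0.1 rad and value of joint pin1 above 0.017 m) or (x of head4 in the frame of bay2 between -0.008 and 0.004 m and y of head4 in the frame of bay2 between -0.006 and 0.006 m and height (world z) of head4 below 0.005 m and angle between head4's own z axis and vertical below 0.1 rad and value of joint pin2 above 0.017 m) or (x of head4 in the frame of bay3 between -0.008 and 0.004 m and y of head4 in the frame of bay3 between -0.006 and 0.006 m and height (world z) of head4 below 0.005 m and angle between head4's own z axis and vertical below 0.1 rad and value of joint pin3 above 0.017 m) or (x of head4 in the frame of bay4 between -0.008 and 0.004 m and y of head4 in the frame of bay4 between -0.006 and 0.006 m and height (world z) of head4 below 0.005 m and angle between head4's own z axis and vertical below 0.1 rad and value of joint pin4 above 0.017 m))), for 0.2 s.
At the end, for the whole second after the job is handed in: each head home in a bay (-8 to +4 mm along it, 6 mm across, flat on the bench); pins of loaded bays at least 17 mm down, of empty open bays under 5 mm; mallet still and upright on its face on the pad, within 35 mm of its centre (all of step 1 and all of step 2 and (value of joint pin1 below 0.005 m or (value of joint pin1 above 0.017 m and ((x of head1 in the frame of bay1 between -0.008 and 0.004 m and y of head1 in the frame of bay1 between -0.006 and 0.006 m and height (world z) of head1 below 0.005 m and angle between head1's own z axis and vertical below 0.1 rad) or (x of head2 in the frame of bay1 between -0.008 and 0.004 m and y of head2 in the frame of bay1 between -0.006 and 0.006 m and height (world z) of head2 below 0.005 m and angle between head2's own z axis and vertical below 0.1 rad) or (x of head3 in the frame of bay1 between -0.008 and 0.004 m and y of head3 in the frame of bay1 between -0.006 and 0.006 m and height (world z) of head3 below 0.005 m and angle between head3's own z axis and vertical below 0.1 rad) or (x of head4 in the frame of bay1 between -0.008 and 0.004 m and y of head4 in the frame of bay1 between -0.006 and 0.006 m and height (world z) of head4 below 0.005 m and angle between head4's own z axis and vertical below 0.1 rad)))) and (value of joint pin2 below 0.005 m or (value of joint pin2 above 0.017 m and ((x of head1 in the frame of bay2 between -0.008 and 0.004 m and y of head1 in the frame of bay2 between -0.006 and 0.006 m and height (world z) of head1 below 0.005 m and angle between head1's own z axis and vertical below 0.1 rad) or (x of head2 in the frame of bay2 between -0.008 and 0.004 m and y of head2 in the frame of bay2 between -0.006 and 0.006 m and height (world z) of head2 below 0.005 m and angle between head2's own z axis and vertical below 0.1 rad) or (x of head3 in the frame of bay2 between -0.008 and 0.004 m and y of head3 in the frame of bay2 between -0.006 and 0.006 m and height (world z) of head3 below 0.005 m and angle between head3's own z axis and vertical below 0.1 rad) or (x of head4 in the frame of bay2 between -0.008 and 0.004 m and y of head4 in the frame of bay2 between -0.006 and 0.006 m and height (world z) of head4 below 0.005 m and angle between head4's own z axis and vertical below 0.1 rad)))) and (value of joint pin3 below 0.005 m or (value of joint pin3 above 0.017 m and ((x of head1 in the frame of bay3 between -0.008 and 0.004 m and y of head1 in the frame of bay3 between -0.006 and 0.006 m and height (world z) of head1 below 0.005 m and angle between head1's own z axis and vertical below 0.1 rad) or (x of head2 in the frame of bay3 between -0.008 and 0.004 m and y of head2 in the frame of bay3 between -0.006 and 0.006 m and height (world z) of head2 below 0.005 m and angle between head2's own z axis and vertical below 0.1 rad) or (x of head3 in the frame of bay3 between -0.008 and 0.004 m and y of head3 in the frame of bay3 between -0.006 and 0.006 m and height (world z) of head3 below 0.005 m and angle between head3's own z axis and vertical below 0.1 rad) or (x of head4 in the frame of bay3 between -0.008 and 0.004 m and y of head4 in the frame of bay3 between -0.006 and 0.006 m and height (world z) of head4 below 0.005 m and angle between head4's own z axis and vertical below 0.1 rad)))) and (value of joint pin4 below 0.005 m or (value of joint pin4 above 0.017 m and ((x of head1 in the frame of bay4 between -0.008 and 0.004 m and y of head1 in the frame of bay4 between -0.006 and 0.006 m and height (world z) of head1 below 0.005 m and angle between head1's own z axis and vertical below 0.1 rad) or (x of head2 in the frame of bay4 between -0.008 and 0.004 m and y of head2 in the frame of bay4 between -0.006 and 0.006 m and height (world z) of head2 below 0.005 m and angle between head2's own z axis and vertical below 0.1 rad) or (x of head3 in the frame of bay4 between -0.008 and 0.004 m and y of head3 in the frame of bay4 between -0.006 and 0.006 m and height (world z) of head3 below 0.005 m and angle between head3's own z axis and vertical below 0.1 rad) or (x of head4 in the frame of bay4 between -0.008 and 0.004 m and y of head4 in the frame of bay4 between -0.006 and 0.006 m and height (world z) of head4 below 0.005 m and angle between head4's own z axis and vertical below 0.1 rad)))) and horizontal distance between mallet and pad below 0.035 m and height (world z) of mallet between 0.002 and 0.01 m and angle between mallet's own z axis and vertical below 0.1 rad and linear speed of mallet below 0.02 m/s); the robot touches nothing.
It fails at once if the gripper or arm presses on a bay or its pin with more than 7 N (contact force between any of the fingers, the arm and bay1 above 7 N or contact force between any of the fingers, the arm and bay2 above 7 N or contact force between any of the fingers, the arm and bay3 above 7 N or contact force between any of the fingers, the arm and bay4 above 7 N or contact force between any of the fingers, the arm and bay5 above 7 N).
It fails at once if the mallet hits a plaster head (more than 6 N) (contact force between mallet and head1 above 6 N or contact force between mallet and head2 above 6 N or contact force between mallet and head3 above 6 N or contact force between mallet and head4 above 6 N).
It fails at once if another thing on the bench is moved by more than 50 mm (distance of any of offcut, sander, brush, chisel, bowl, sprayer, rubble from where it was at the start of the episode above 0.05 m).
Of head1, head2, head3, head4 only 3 to 4 are there at a start; the rules pass over those that are not, and their reading is None.
At some moment in a run one of head1, head2, head3, head4 may be knocked a few centimetres aside while the robot is not near it.
It also fails if it takes over 210 s, if anything falls off the work surface, if the arm or the gripper's body presses on something with over 40 N, if the wrist force passes 120 N, or if a joint passes its speed limit or range.

## Working session

There is one attempt and no reset: what is moved stays moved. The work goes in short steps, Python scripts to look and compute and a tool call to move; the robot and the scene stay as the last step left them, time stands still between calls to the robot, and variables do not carry over. Pictures are saved under pics/ and viewed, at most 14 in all, crops included, and the job is handed in when it is done.

Besides the shell and the picture viewer there is one more tool, called after "Request:" as name(argument=value, ...), one argument or row to a line, values as JSON. play_rows: Moves the arm, as the interface text tells. Its arguments: {"type":"object","properties":{"gripper":{"type":"array","items":{"type":"number"}},"delta_pos":{"type":"array","items":{"type":"array","items":{"type":"number"}}},"turn":{"type":"array","items":{"type":"array","items":{"type":"number"}}},"squeeze":{"type":"number"}},"required":["gripper","delta_pos","turn"]}

```bash
mkdir -p pics; python3 - <<'E'
from rig import robot
import cv2,numpy as np,pickle
d={}
for n in("scene","side","wrist"):
    c=robot.camera(n);d[n]=c
    cv2.imwrite(f"pics/a_{n}.png",c["color"][:,:,::-1])
    print(n,c["vfov"],c["cx"],c["cy"],np.round(c["R"],3).tolist(),np.round(c["t"],3),(-c["R"].T@c["t"]).round(3))
pickle.dump(d,open("a.pkl","wb"))
o=robot.get_obs();print(o)
E
```

```text
scene 52.20138202509747 322.50759750097325 241.80550102005796 [[0.122, 0.993, -0.006], [0.559, -0.074, -0.826], [-0.82, 0.097, -0.564]] [-0.096 -0.285  1.59 ] [ 1.475 -0.08   0.661]
side 47.25366178259991 322.7838464707921 241.3380248127383 [[-0.994, -0.109, -0.012], [-0.058, 0.613, -0.788], [0.093, -0.782, -0.616]] [0.576 0.045 1.264] [0.457 1.024 0.821]
wrist 63.64753302878323 322.3616033422925 237.88140657271967 [[0.266, -0.964, -0.001], [-0.931, -0.257, 0.258], [-0.249, -0.068, -0.966]] [-0.624 -0.031  0.391] [ 0.235 -0.583  0.385]
{'time': 0.15, 'q': array([-1.47950255e+00,  5.28271785e-01,  1.43355176e+00,  2.53432063e-05,
        1.18137327e+00, -1.78487322e-01]), 'joint_velocities': array([ 0.00030218, -0.00422008, -0.0035833 ,  0.00075833, -0.00197196,
       -0.00028792]), 'joint_torque': array([ 1.95337907e-04, -4.40431380e+01, -1.76841938e+01,  6.33169385e-02,
        5.52587374e-02, -1.12566463e-04]), 'position': array([ 0.16656639, -0.60180648,  0.19280257]), 'tool_rot': array([ 9.90916386e-01,  1.34477035e-01,  4.66648852e-05, -8.00807150e-04]), 'ft_force': array([ 0.73288588, -0.0212097 , -0.09163561]), 'moment': array([0.00196719, 0.03743348, 0.05776669]), 'grip_force': 0.0, 'grip_width': 0.08707573104046566}
```

View pics/a_scene.png

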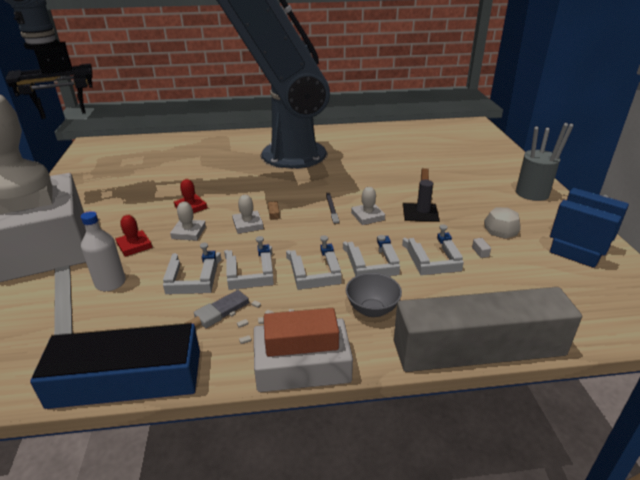

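View pics/a_side.png

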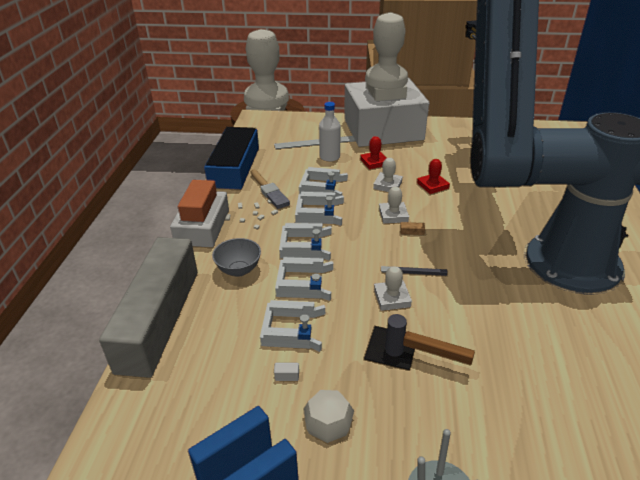

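The three white heads are at scene pixels (186,222), (247,214) and (369,205). The two red ones at (188,197) and (130,235) are decoys. I'll enlarge the bays to check the pins and the heads.

```bash
python3 - <<'E'
import pickle,cv2,numpy as np
d=pickle.load(open("a.pkl","rb"))
a=d["scene"]["color"][170:300,110:510,::-1];b=d["side"]["color"][150:390,250:490,::-1]
A=cv2.resize(a,(800,260),interpolation=cv2.INTER_CUBIC)
B=cv2.resize(b[:130],(400,217),interpolation=cv2.INTER_CUBIC);C=cv2.resize(b[70:200],(400,217),interpolation=cv2.INTER_CUBIC)
cv2.imwrite("pics/crop1.png",np.vstack([A,np.hstack([B,C])]))
E
```

```text
(no output)
```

View pics/crop1.png

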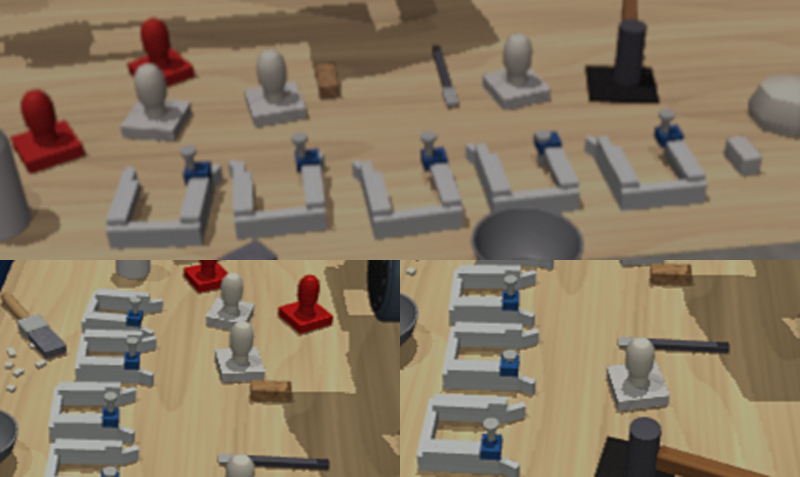

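```bash
cat > h.py <<'E'
import numpy as np,cv2,pickle
from scipy.spatial.transform import Rotation as Ro
def ray(c,u,v):
    f=240/np.tan(np.radians(c["vfov"]/2))
    d=c["R"].T@np.array([(u-c["cx"])/f,(v-c["cy"])/f,1]);return -c["R"].T@c["t"],d
def onz(c,u,v,z):
    o,d=ray(c,u,v);return o+d*(z-o[2])/d[2]
def tri(*obs):
    A=np.zeros((3,3));b=np.zeros(3)
    for c,u,v in obs:
        o,d=ray(c,u,v);d=d/np.linalg.norm(d);P=np.eye(3)-np.outer(d,d);A+=P;b+=P@o
    x=np.linalg.solve(A,b);return x
def proj(c,X):
    f=240/np.tan(np.radians(c["vfov"]/2));p=c["R"]@np.asarray(X,float)+c["t"];return f*p[0]/p[2]+c["cx"],f*p[1]/p[2]+c["cy"]
def delta(o,pos,zrot=None):
    """cm shift in tool axes from the present pose to world pos (tool down)"""
    R=Ro.from_quat(o["tool_rot"]).as_matrix();return (R.T@(np.array(pos)-o["position"])*100).round(2)
E
python3 - <<'E'
from h import *
d=pickle.load(open("a.pkl","rb"));s=d["scene"];w=d["side"]
np.set_printoptions(precision=3,suppress=True)
# head tops: scene crop px /2+(110,170); side crops: /1.667+(250,150)/(250,220)
S=lambda x,y:(x/2+110,y/2+170)
B=lambda x,y:(x*.6+250,(y-260)*.6+150)
C=lambda x,y:((x-400)*.6+250,(y-260)*.6+220)
for n,a,b in [("hA top",S(150,63),B(232,272)),("hB top",S(271,48),B(241,322)),("hC top",S(517,34),C(639,338)),
 ("mallet top",S(633,22),C(645,420)),("pinA",S(190,151),B(134,300)),("pinB",S(299,138),B(131,341)),("pinC",S(429,136),B(110,397)),("pinD",S(548,135),C(510,354)),("pinE",S(667,115),C(491,425))]:
    print(n,tri((s,*a),(w,*b)))
for n,p in [("plA",S(157,118)),("plB",S(275,102)),("plC",S(516,88)),("pad",S(621,85)),("chisel1",S(437,48)),("chisel2",S(452,104)),("sander",S(328,80)),("redrear",S(155,70)),("redleft",S(45,145)),("bayA back",S(160,240)),("bayE back",S(655,195))]:
    print(n,onz(s,*p,.015))
E
```

```text
hA top [ 0.431 -0.284  0.089]
hB top [ 0.414 -0.141  0.088]
hC top [0.415 0.162 0.086]
mallet top [0.409 0.309 0.092]
pinA [ 0.584 -0.23   0.062]
pinB [ 0.576 -0.112  0.063]
pinC [0.591 0.029 0.063]
pinD [0.577 0.164 0.046]
pinE [0.581 0.302 0.061]
plA [ 0.438 -0.286  0.015]
plB [ 0.42  -0.143  0.015]
plC [0.426 0.161 0.015]
pad [0.437 0.296 0.015]
chisel1 [0.308 0.076 0.015]
chisel2 [0.454 0.075 0.015]
sander [ 0.374 -0.075  0.015]
redrear [ 0.318 -0.301  0.015]
redleft [ 0.48  -0.411  0.015]
bayA back [ 0.674 -0.259  0.015]
bayE back [0.666 0.266 0.015]
```

Pins seen in the crop, left to right: bays at (160,190), (280,180) and (410,180) have pins up. The bay at (525,170) has its pin down, so it is closed. The bay at (650,155) has its pin up. White heads are at crop (150,100), (271,85) and (517,70). Next I'll take a view from above.

Request:
play_rows(
  gripper=[-1, -1, -1, -1, -1, -1, -1, -1, -1, -1, -1, -1],
  delta_pos=[
    [46.8, -44.3, -18],
    [46.8, -44.3, -18],
    [46.8, -44.3, -18],
    [46.8, -44.3, -18],
    [46.8, -44.3, -18],
    [46.8, -44.3, -18],
    [46.8, -44.3, -18],
    [46.8, -44.3, -18],
    [46.8, -44.3, -18],
    [46.8, -44.3, -18],
    [46.8, -44.3, -18],
    [46.8, -44.3, -18],
  ],
  turn=[
    [0, 0, -1.3],
    [0, 0, -1.3],
    [0, 0, -1.3],
    [0, 0, -1.3],
    [0, 0, -1.3],
    [0, 0, -1.3],
    [0, 0, -1.3],
    [0, 0, -1.3],
    [0, 0, -1.3],
    [0, 0, -1.3],
    [0, 0, -1.3],
    [0, 0, -1.3],
  ],
)

```text
time: 1.65
position: [0.5009, -0.0483, 0.3742]
tool_rot: [0.706, 0.709, 0.001, 0.001]
ft_force: [-0.9, -1.0, -0.2]
grip_width: 0.0869
grip_force: 0.0
```

```bash
cat > snap.py <<'E'
import sys;from rig import robot;from h import *
n=sys.argv[1];c=robot.camera("wrist");o=robot.get_obs();pickle.dump((c,o),open(n+".pkl","wb"))
im=c["color"][:,:,::-1];cv2.imwrite(f"pics/{n}.png",im)
R=Ro.from_quat(o["tool_rot"]).as_matrix();print(o["time"],o["position"].round(4),"az",np.degrees(np.arctan2(R[1,0],R[0,0])).round(2),R[:,2].round(3),"cam",(-c["R"].T@c["t"]).round(3))
E
python3 snap.py w1
```

```text
1.7 [ 0.4997 -0.0497  0.3734] az 90.12 [-0.    -0.001 -1.   ] cam [0.5   0.023 0.567]
```

View pics/w1.png

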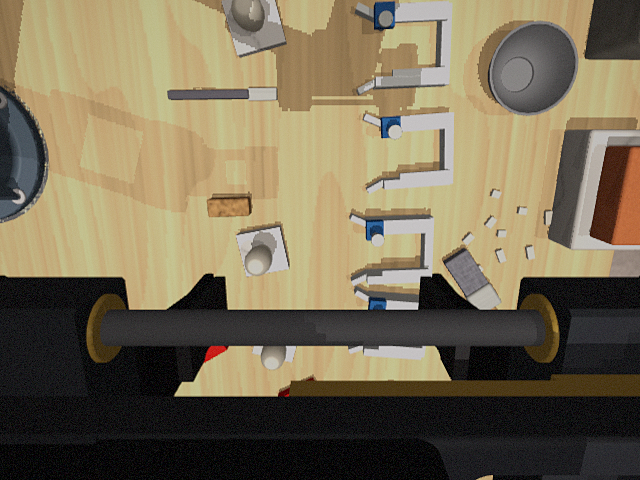

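The wrist view, with right = +X and up = +Y, shows head B at (262,252), bay B at (395,245), bay C at (412,150) and bay D at (405,45). The gripper hides the lower part, so I'll take views on either side.

Request:
play_rows(
  gripper=[-1, -1, -1, -1, -1, -1],
  delta_pos=[
    [-24, 2, 4],
    [-24, 2, 4],
    [-24, 2, 4],
    [-24, 2, 4],
    [-24, 2, 4],
    [-24, 2, 4],
  ],
  turn=[
    [0, 0, 0],
    [0, 0, 0],
    [0, 0, 0],
    [0, 0, 0],
    [0, 0, 0],
    [0, 0, 0],
  ],
)

```text
time: 2.45
position: [0.5179, -0.291, 0.3327]
tool_rot: [0.708, 0.706, 0.0, -0.001]
ft_force: [0.0, -0.1, 0.6]
grip_width: 0.0871
grip_force: 0.0
```

```bash
python3 snap.py w2
```

```text
2.5 [ 0.5183 -0.2903  0.3333] az 89.9 [-0.001  0.001 -1.   ] cam [ 0.518 -0.22   0.525]
```

Request:
play_rows(
  gripper=[-1, -1, -1, -1, -1, -1, -1, -1, -1],
  delta_pos=[
    [36, 0, 0],
    [36, 0, 0],
    [36, 0, 0],
    [36, 0, 0],
    [36, 0, 0],
    [36, 0, 0],
    [36, 0, 0],
    [36, 0, 0],
    [36, 0, 0],
  ],
  turn=[
    [0, 0, 0],
    [0, 0, 0],
    [0, 0, 0],
    [0, 0, 0],
    [0, 0, 0],
    [0, 0, 0],
    [0, 0, 0],
    [0, 0, 0],
    [0, 0, 0],
  ],
)

```text
time: 3.62
position: [0.5196, 0.0685, 0.3338]
tool_rot: [0.708, 0.706, -0.0, 0.0]
ft_force: [0.2, 0.2, 0.3]
grip_width: 0.0874
grip_force: 0.0
```

```bash
python3 snap.py w3; python3 - <<'E'
import cv2,numpy as np
a=cv2.imread("pics/w2.png")[:290,100:600];b=cv2.imread("pics/w3.png")[:290,100:600]
cv2.imwrite("pics/w23.png",np.vstack([a,b]))
E
```

```text
3.675 [0.5197 0.0683 0.3336] az 89.85 [ 0. -0. -1.] cam [0.52  0.14  0.526]
```

View pics/w23.png

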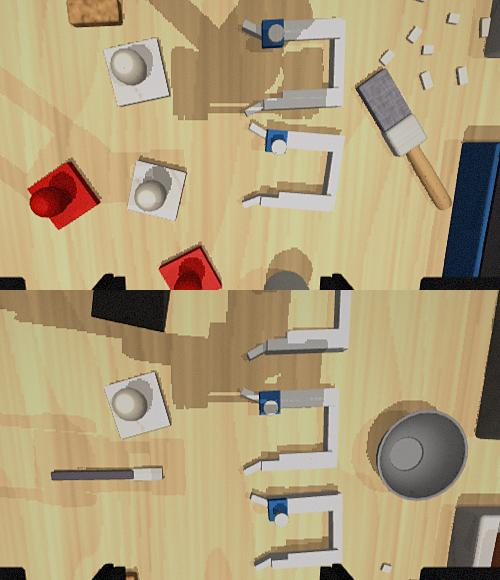

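```bash
python3 - <<'E'
from h import *
np.set_printoptions(precision=1,suppress=True,linewidth=150)
for n in("w2","w3"):
    c,o=pickle.load(open(n+".pkl","rb"));im=c["color"]
    hsv=cv2.cvtColor(im,cv2.COLOR_RGB2HSV)
    blue=cv2.inRange(hsv,(100,130,40),(125,255,255))
    m=((hsv[:,:,1]<50)&(hsv[:,:,2]>105)).astype(np.uint8)*255;m[288:]=0;blue[288:]=0
    cv2.imwrite(f"pics/m_{n}.png",m)
    for k,b in (("white",m),("blue",blue)):
        cs,_=cv2.findContours(b,cv2.RETR_EXTERNAL,cv2.CHAIN_APPROX_NONE)
        for q in cs:
            A=cv2.contourArea(q)
            if A<(150 if k=="blue" else 800):continue
            M=cv2.moments(q);u,v=M["m10"]/A,M["m01"]/A
            z=.04 if k=="blue" else (.018 if 1500<A<4200 else .033)
            r=cv2.minAreaRect(q);bx=np.array([onz(c,*p,z)[:2]*1000 for p in cv2.boxPoints(r)])
            e=bx[1]-bx[0]
            print(n,k,int(A),(round(u),round(v)),"ctr",onz(c,u,v,z)[:2]*1000,"rectctr",bx.mean(0),"sz",np.linalg.norm(e),np.linalg.norm(bx[2]-bx[1]),"yaw",np.degrees(np.arctan2(e[1],e[0])))
            if k=="white":
                p=cv2.approxPolyDP(q,3,True)[:,0];print("   ",p.tolist())
E
```

```text
w2 white 2431 (256, 190) ctr [ 430.1 -290.8] rectctr [ 429.6 -291.2] sz 66.3414017477227 66.76080660058291 yaw 72.43040355398318
    [[236, 160], [227, 208], [274, 220], [285, 173]]
w2 white 2648 (407, 173) ctr [ 627.7 -268.7] rectctr [ 609.6 -267.9] sz 102.80633702599388 121.88113313952938 yaw 85.37729911373424
    [[385, 130], [387, 144], [379, 139], [372, 143], [371, 150], [376, 154], [385, 153], [387, 147], [433, 152], [427, 194], [380, 191], [377, 198], [360, 195], [344, 201], [344, 207], [358, 202], [361, 206], [433, 210], [444, 136]]
w2 white 2618 (493, 113) ctr [ 731.3 -195.1] rectctr [ 731.3 -195.3] sz 40.04833526090569 106.1776695267453 yaw 29.63405285145153
    [[485, 68], [460, 89], [500, 156], [526, 135], [509, 113], [504, 97]]
w2 white 3068 (236, 72) ctr [ 413.4 -146.1] rectctr [ 412.8 -147.1] sz 65.82454018184993 66.4700532971296 yaw 11.081960748330413
    [[256, 38], [203, 50], [218, 105], [268, 95]]
w2 white 3087 (413, 62) ctr [ 627.7 -136.4] rectctr [ 617.8 -139.1] sz 95.42275212553967 102.23928172679594 yaw -0.2393834749283475
    [[445, 19], [384, 21], [383, 28], 
[... 1686 characters left out ...]
4], [378, 170], [362, 171], [362, 180], [436, 176]]
w3 white 2812 (237, 115) ctr [413.3 162. ] rectctr [412.8 161. ] sz 65.58940596253555 66.31736745857911 yaw 15.024585319000115
    [[254, 82], [204, 96], [221, 148], [269, 135]]
w3 white 1721 (419, 43) ctr [636.5 244.2] rectctr [623.  257.6] sz 97.82907184792718 63.79349014504909 yaw 0.5805758681271844
    [[450, 0], [440, 0], [437, 39], [387, 41], [384, 49], [368, 49], [367, 59], [448, 58]]
w3 blue 264 (376, 217) ctr [589.2  36. ] rectctr [590.5  33.2] sz 23.84961850290227 28.168363601980065 yaw 3.9833564946204802
w3 blue 219 (369, 108) ctr [575.7 168.5] rectctr [576.1 163.6] sz 23.77446232956772 26.249840846784682 yaw -0.15308856540135193
```

```bash
python3 - <<'E'
from h import *
np.set_printoptions(precision=1,suppress=True,linewidth=150)
L=lambda n:pickle.load(open(n+".pkl","rb"))[0]
w1,w2,w3=map(L,("w1","w2","w3"))
def ang(d):return np.degrees(np.arctan2(d[1],d[0]))
def cast(c,ps,z):return [onz(c,*p,z)[:2]*1000 for p in ps]
print("heads")
for n,c,p in [("A",w2,[[236,160],[227,208],[274,220],[285,173]]),("B",w2,[[256,38],[203,50],[218,105],[268,95]]),("C",w3,[[254,82],[204,96],[221,148],[269,135]])]:
    q=cast(c,p,.018);print(n,np.mean(q,0),[round((ang(q[(i+1)%4]-q[i])+45)%90-45,1) for i in range(4)])
hsv=cv2.cvtColor(w1["color"],cv2.COLOR_RGB2HSV);m=((hsv[:,:,1]<50)&(hsv[:,:,2]>105)).astype(np.uint8)*255;m[288:]=0
for q in cv2.findContours(m,0,1)[0]:
    x,y,w,h=cv2.boundingRect(q)
    if 340<x<400 and w>50:print((x,y,w,h),cv2.approxPolyDP(q,2.5,True)[:,0].tolist())
def bay(n,c,top,bot,back):
    t=cast(c,top,.033);b=cast(c,bot,.033);k=cast(c,back,.025)
    a=[ang(t[1]-t[0]),ang(b[1]-b[0]),ang(k[0]-k[1])-90]
    print(n,"yaw",np.array(a),"lip mid",np.mean(t,0),np.mean(b,0),"gap",np.linalg.norm(t[1]-b[1]),"back",np.mean(k,0))
bay("A",w2,[[387,147],[433,152]],[[380,191],[427,194]],[[433,152],[427,194]])
bay("B",w2,[[395,40],[434,37]],[[382,91],[434,87]],[[434,37],[434,87]])
bay("C",w3,[[388,224],[432,220]],[[388,263],[435,259]],[[432,220],[433,258]])
# blue pin tops: gray discs; print housing corners
for c,n in((w1,"w1"),(w2,"w2"),(w3,"w3")):
    hsv=cv2.cvtColor(c["color"],cv2.COLOR_RGB2HSV);b=cv2.inRange(hsv,(100,130,40),(125,255,255));b[288:]=0
    for q in cv2.findContours(b,0,1)[0]:
        if 120<cv2.contourArea(q)<500:
            x,y,w,h=cv2.boundingRect(q);print(n,(x,y,w,h),cv2.approxPolyDP(q,2,True)[:,0].tolist())
E
```

```text
heads
A [ 429.8 -291.4] [np.float64(-14.2), np.float64(-15.0), np.float64(-14.9), np.float64(-15.0)]
B [ 413.3 -147. ] [np.float64(11.3), np.float64(12.1), np.float64(10.4), np.float64(10.4)]
C [413.3 161.4] [np.float64(14.3), np.float64(14.8), np.float64(14.4), np.float64(14.2)]
(351, 217, 83, 69) [[433, 217], [384, 220], [384, 234], [425, 234], [424, 267], [427, 269], [385, 270], [381, 276], [367, 277], [366, 273], [352, 280], [353, 285], [364, 280], [368, 284], [419, 282], [421, 276], [431, 276]]
(384, 112, 70, 78) [[453, 112], [401, 116], [401, 126], [389, 128], [389, 137], [398, 138], [402, 131], [444, 128], [445, 169], [400, 173], [399, 179], [384, 180], [384, 189], [452, 183]]
(376, 0, 77, 87) [[451, 2], [395, 3], [395, 21], [445, 20], [441, 29], [441, 66], [393, 69], [392, 76], [376, 77], [376, 86], [448, 84]]
A yaw [-6.2 -3.9 -4.4] lip mid [ 626.7 -238.8] [ 621.3 -292.4] gap 52.60194866016252 back [ 655.6 -269. ]
B yaw [3.8 3.9 4. ] lip mid [ 625.  -113.5] [ 620.4 -168.3] gap 54.353415767991414 back [ 651.5 -137.8]
C yaw [5.2 5.  5.5] lip mid [634.4  27.6] [639.4 -26. ] gap 54.09660218378254 back [667.9   2. ]
w1 (366, 220, 17, 20) [[366, 220], [367, 239], [370, 239], [374, 231], [382, 234], [382, 221]]
w1 (381, 116, 19, 22) [[399, 116], [381, 118], [382, 137], [388, 137], [386, 132], [391, 124], [399, 125]]
w1 (374, 2, 21, 27) [[394, 2], [375, 3], [374, 28], [380, 27], [377, 16], [384, 9], [393, 14], [393, 21], [388, 27], [393, 26]]
w2 (365, 130, 23, 22) [[365, 150], [371, 151], [370, 144], [374, 139], [380, 138], [385, 141], [387, 131], [367, 130]]
w2 (362, 20, 22, 28) [[362, 21], [362, 46], [381, 46], [383, 38], [380, 42], [372, 44], [366, 33], [373, 23], [382, 26], [382, 20]]
w3 (368, 208, 20, 23) [[385, 208], [368, 209], [370, 230], [373, 230], [376, 221], [387, 224]]
w3 (359, 101, 21, 24) [[379, 101], [359, 103], [360, 124], [364, 123], [362, 115], [368, 109], [378, 113], [376, 123], [379, 122]]
```

Plinth and bay sizes come out right (66 mm plinth, about 54 mm lip gap). I'll put heads A, B and C into bays A, B and C, leaving bay E empty and bay D closed. First, a closer look at head A.

Request:
play_rows(
  gripper=[-0.5, -0.5, -0.5, -0.5, -0.5, -0.5, -0.5, -0.5, -0.5, -0.5, -0.5],
  delta_pos=[
    [-46, -5, 12],
    [-46, -5, 12],
    [-46, -5, 12],
    [-46, -5, 12],
    [-46, -5, 12],
    [-46, -5, 12],
    [-46, -5, 12],
    [-46, -5, 12],
    [-46, -5, 12],
    [-46, -5, 12],
    [-46, -5, 12],
  ],
  turn=[
    [0, 0, 0.0],
    [0, 0, 0.0],
    [0, 0, 0.0],
    [0, 0, 0.0],
    [0, 0, 0.0],
    [0, 0, 0.0],
    [0, 0, 0.0],
    [0, 0, 0.0],
    [0, 0, 0.0],
    [0, 0, 0.0],
    [0, 0, 0.0],
  ],
)

```text
time: 5.05
position: [0.4694, -0.3895, 0.214]
tool_rot: [0.707, 0.707, 0.0, 0.0]
ft_force: [0.3, -0.0, -0.4]
grip_width: 0.0651
grip_force: 0.0
```

```bash
python3 snap.py w4; python3 - <<'E'
from h import *
np.set_printoptions(precision=1,suppress=True,linewidth=150)
c,o=pickle.load(open("w4.pkl","rb"));c2,_=pickle.load(open("w2.pkl","rb"))
im=c["color"];hsv=cv2.cvtColor(im,cv2.COLOR_RGB2HSV)
m=((hsv[:,:,1]<50)&(hsv[:,:,2]>105)).astype(np.uint8)*255;m[288:]=0
for q in cv2.findContours(m,0,1)[0]:
    if cv2.contourArea(q)>1500:
        p=cv2.approxPolyDP(q,3,True)[:,0];print(int(cv2.contourArea(q)),p.tolist())
        if len(p)==4:
            W=np.array([onz(c,*x,.018)[:2]*1000 for x in p]);print(W.tolist(),W.mean(0))
E
```

```text
5.1 [ 0.4696 -0.3895  0.2142] az 90.02 [ 0. -0. -1.] cam [ 0.469 -0.318  0.406]
4323 [[426, 234], [424, 245], [432, 251], [428, 255], [423, 248], [422, 259], [443, 287], [474, 287], [478, 276], [525, 276], [515, 256], [465, 224], [441, 223]]
4929 [[254, 59], [240, 129], [305, 147], [322, 78]]
[[406.55192961697986, -251.72893460367897], [390.1074458914253, -314.03081664506715], [452.7232073244761, -331.03022177107437], [469.41870021184195, -268.14197014075523]] [ 429.7 -291.2]
5301 [[461, 13], [454, 22], [454, 30], [460, 36], [535, 43], [530, 45], [516, 108], [455, 102], [452, 111], [428, 110], [427, 123], [525, 132], [549, 21], [544, 17], [492, 12]]
1583 [[595, 0], [602, 15], [618, 7], [604, 18], [618, 52], [626, 53], [639, 42], [639, 0], [628, 0], [619, 7], [625, 0]]
```

View pics/w4.png

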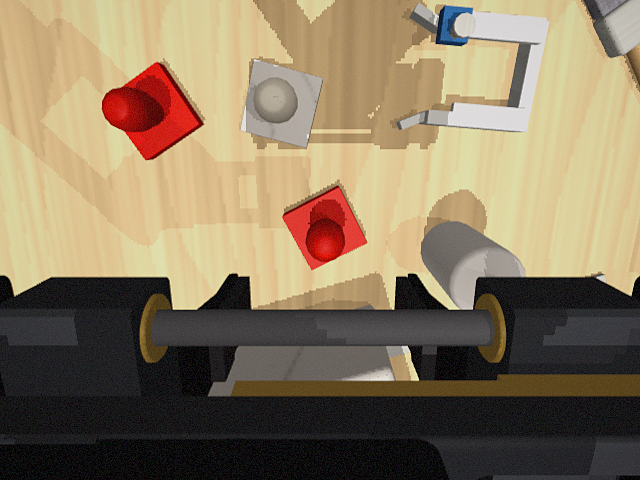

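Request:
play_rows(
  gripper=[-0.5, -0.5, -0.5, -0.5, -0.5],
  delta_pos=[
    [9.83, -3.99, 6.4],
    [9.83, -3.99, 6.4],
    [9.83, -3.99, 6.4],
    [9.83, -3.99, 6.4],
    [9.83, -3.99, 6.4],
  ],
  turn=[
    [0, 0, 0.26],
    [0, 0, 0.26],
    [0, 0, 0.26],
    [0, 0, 0.26],
    [0, 0, 0.26],
  ],
)

```text
time: 5.72
position: [0.4314, -0.2942, 0.151]
tool_rot: [0.793, 0.609, 0.0, 0.002]
ft_force: [-0.3, 0.2, 1.1]
grip_width: 0.0651
grip_force: 0.0
```

```bash
python3 - <<'E'
from h import *
from rig import robot
np.set_printoptions(precision=4,suppress=True)
L=lambda n:pickle.load(open(n+".pkl","rb"))[0]
w1,w2,w3,w4=map(L,("w1","w2","w3","w4"))
print("pinA",tri((w2,379,146),(w4,463,25)))
print("pinA z66",onz(w2,379,146,.066),onz(w4,463,25,.066))
print("pinB z66",onz(w2,374.5,32.5,.066),onz(w1,377,240,.066))
print("pinC z66",onz(w3,380.5,229,.066),onz(w1,393,130,.066))
t=[onz(w4,*p,.033)[:2] for p in((455,102),(516,108))];k=[onz(w4,*p,.025)[:2] for p in((530,45),(516,108))]
print("bayA",t,k)
for p,z in(((-41,28),66),((0,27.5),33),((0,-27.5),33)):
    R=Ro.from_euler('z',-4.8,degrees=True).as_matrix();X=np.r_[R[:2,:2]@p+[622.7,-265.9],z]/1000;print(p,proj(w4,X),proj(w2,X))
o=robot.get_obs();print(o["position"],o["ft_force"])
E
```

```text
pinA [ 0.5842 -0.2335  0.0585]
pinA z66 [ 0.5834 -0.2335  0.066 ] [ 0.5814 -0.2352  0.066 ]
pinB z66 [ 0.5745 -0.1146  0.066 ] [ 0.5754 -0.115   0.066 ]
pinC z66 [0.5911 0.0265 0.066 ] [0.5896 0.0274 0.066 ]
bayA [array([ 0.5909, -0.2906]), array([ 0.6474, -0.2959])] [array([ 0.6569, -0.2415]), array([ 0.6512, -0.2954])]
(-41, 28) (np.float64(466.55095262523656), np.float64(24.107830299047777)) (np.float64(379.6626648035208), np.float64(146.95355271688163))
(0, 27.5) (np.float64(498.9713278082031), np.float64(39.3143272121776)) (np.float64(408.6626995521776), np.float64(149.23896249457638))
(0, -27.5) (np.float64(486.8872006047523), np.float64(105.09285004131601)) (np.float64(402.75585988380743), np.float64(193.2275912733808))
[ 0.4314 -0.2942  0.151 ] [-0.2969  0.1852  1.0917]
```

Request:
play_rows(
  gripper=[-0.5, -0.5, -0.5, -0.5, 0.8, 0.8, 0.8, 0.8],
  delta_pos=[
    [0, 0, 4],
    [0, 0, 8],
    [0, 0, 11.6],
    [0, 0, 11.6],
    [0, 0, 11.6],
    [0, 0, 11.6],
    [0, 0, 11.6],
    [0, 0, 11.6],
  ],
  turn=[
    [0, 0, 0],
    [0, 0, 0],
    [0, 0, 0],
    [0, 0, 0],
    [0, 0, 0],
    [0, 0, 0],
    [0, 0, 0],
    [0, 0, 0],
  ],
  squeeze=15,
)

```text
time: 6.72
position: [0.4295, -0.2925, 0.0344]
tool_rot: [0.793, 0.609, -0.0, 0.0]
ft_force: [-1.0, 0.2, 2.6]
grip_width: 0.0344
grip_force: 15.1
```

Request:
play_rows(
  gripper=[0.8, 0.8, 0.8, 0.8, 0.8, 0.8],
  delta_pos=[
    [0, 0, -0.4],
    [2.7, 3.5, -0.4],
    [5.45, 6.99, -0.4],
    [5.45, 6.99, -0.4],
    [5.45, 6.99, -0.4],
    [5.45, 6.99, -0.4],
  ],
  turn=[
    [0, 0, 0],
    [0, 0, -0.09],
    [0, 0, -0.176],
    [0, 0, -0.176],
    [0, 0, -0.176],
    [0, 0, -0.176],
  ],
)

```text
time: 7.48
position: [0.5097, -0.2575, 0.0372]
tool_rot: [0.737, 0.676, -0.0, -0.001]
ft_force: [-0.8, 0.1, -2.3]
grip_width: 0.0341
grip_force: 14.5
```

```bash
python3 snap.py w5
```

```text
7.525 [ 0.5099 -0.2578  0.0374] az 85.05 [-0.001  0.001 -1.   ] cam [ 0.516 -0.187  0.23 ]
```

View pics/w5.png

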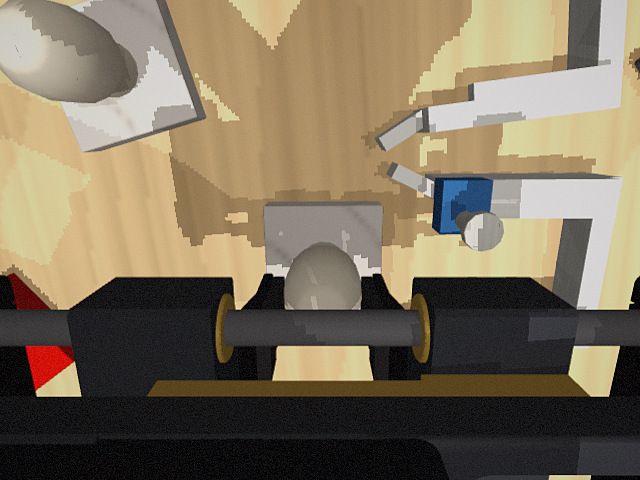

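```bash
python3 - <<'E'
from h import *
np.set_printoptions(precision=4,suppress=True)
c,o=pickle.load(open("w5.pkl","rb"))
a,b=onz(c,265,203,.022),onz(c,382,205,.022);print(a,b,"yaw",np.degrees(np.arctan2(*(b-a)[1::-1])),"len",np.linalg.norm(a-b))
n=np.array([.0837,.9965]);print("ctr est",((a+b)/2)[:2]-n*.033)
print("pin",onz(c,484,229,.066))
org=np.array([.6227,-.2659]);u=np.array([.9965,-.0837]);print("tcp lateral",(o["position"][:2]-org)@n, "ctr lateral",(((a+b)/2)[:2]-n*.033-org)@n,"along",(((a+b)/2)[:2]-org)@u,(o["position"][:2]-org)@u)
# rail outer edge of +y rail and inner: 
print("housing corners z40",onz(c,436,177,.04),onz(c,436,233,.04))
E
```

```text
[ 0.4817 -0.2202  0.022 ] [ 0.5449 -0.2268  0.022 ] yaw -5.959858277052057 len 0.06356762099541811
ctr est [ 0.5105 -0.2564]
pin [ 0.5825 -0.2328  0.066 ]
tcp lateral -0.0013984331448778971 ctr lateral 8.352420847901679e-05 along -0.11258641484623061 -0.11311936044460824
housing corners z40 [ 0.5692 -0.2118  0.04  ] [ 0.5689 -0.2401  0.04  ]
```

Request:
play_rows(
  gripper=[0.8, 0.8, 0.8, 0.8, 0.8, 0.8, 0.8],
  delta_pos=[
    [0, 2, 0.1],
    [0, 4, 0.15],
    [0, 6, 0.2],
    [0, 8, 0.2],
    [0, 10, 0.2],
    [0, 11, 0.2],
    [0, 11, 0.2],
  ],
  turn=[
    [0, 0, 0],
    [0, 0, 0],
    [0, 0, 0],
    [0, 0, 0],
    [0, 0, 0],
    [0, 0, 0],
    [0, 0, 0],
  ],
)

```text
time: 8.4
position: [0.6207, -0.2675, 0.0355]
tool_rot: [0.737, 0.676, 0.0, 0.0]
ft_force: [0.0, -0.7, -2.1]
grip_width: 0.0338
grip_force: 14.6
```

Request:
play_rows(
  gripper=[0.8, 0.8, 0.8, 0.8],
  delta_pos=[
    [0, 0.2, 0.1],
    [0, 0.4, 0.15],
    [0, 0.5, 0.2],
    [0, 0.5, 0.2],
  ],
  turn=[
    [0, 0, 0],
    [0, 0, 0],
    [0, 0, 0],
    [0, 0, 0],
  ],
)

```text
time: 8.9
position: [0.6214, -0.2674, 0.0354]
tool_rot: [0.736, 0.677, -0.003, -0.003]
ft_force: [-9.5, 0.2, 11.4]
grip_width: 0.0343
grip_force: 15.8
```

Request:
play_rows(
  gripper=[0.8, 0.8, -0.15, -0.15, -0.15, -0.15, -0.15, -0.15, -0.15],
  delta_pos=[
    [0, -0.3, -0.1],
    [0, -0.35, -0.1],
    [0, -0.35, -0.1],
    [0, -0.35, -0.1],
    [0, -0.35, -0.1],
    [0, -0.35, -3],
    [0, -0.35, -8],
    [0, -0.35, -12],
    [0, -0.35, -16],
  ],
  turn=[
    [0, 0, 0],
    [0, 0, 0],
    [0, 0, 0],
    [0, 0, 0],
    [0, 0, 0],
    [0, 0, 0],
    [0, 0, 0],
    [0, 0, 0],
    [0, 0, 0],
  ],
)

```text
time: 10.02
position: [0.6225, -0.267, 0.1947]
tool_rot: [0.736, 0.676, 0.0, 0.0]
ft_force: [0.6, -0.0, -0.1]
grip_width: 0.05
grip_force: 0.0
```

Request:
play_rows(
  gripper=[-0.5, -0.5, -0.5, -0.5],
  delta_pos=[
    [-1, -6, -2.5],
    [-2.3, -11.3, -2.5],
    [-2.3, -11.3, -2.5],
    [-2.3, -11.3, -2.5],
  ],
  turn=[
    [0, 0, -0.086],
    [0, 0, -0.086],
    [0, 0, -0.086],
    [0, 0, -0.086],
  ],
)

```text
time: 10.52
position: [0.5086, -0.2809, 0.2188]
tool_rot: [0.707, 0.707, 0.0, 0.001]
ft_force: [0.4, -1.1, -1.1]
grip_width: 0.0647
grip_force: 0.0
```

```bash
cat > poly.py <<'E'
import sys;from h import *
np.set_printoptions(precision=1,suppress=True)
c,o=pickle.load(open(sys.argv[1]+".pkl","rb"))
hsv=cv2.cvtColor(c["color"],cv2.COLOR_RGB2HSV);m=((hsv[:,:,1]<50)&(hsv[:,:,2]>105)).astype(np.uint8)*255;m[280:]=0
for q in cv2.findContours(m,0,1)[0]:
    if cv2.contourArea(q)>1500:
        p=cv2.approxPolyDP(q,3,True)[:,0]
        W=np.array([onz(c,*x,.018)[:2]*1000 for x in p])
        if len(p)<7:
            e=[round((np.degrees(np.arctan2(*(W[(i+1)%len(p)]-W[i])[::-1]))+45)%90-45,1) for i in range(len(p))]
            print(p.tolist(),"ctr",W.mean(0),"yaw",e,"len",[round(np.linalg.norm(W[(i+1)%len(p)]-W[i])) for i in range(len(p))])
E
python3 snap.py w6; python3 poly.py w6
```

```text
10.575 [ 0.509  -0.2809  0.2187] az 90.07 [ 0.002 -0.001 -1.   ] cam [ 0.508 -0.21   0.411]
[[245, 19], [177, 33], [197, 107], [262, 92]] ctr [ 413.5 -146.5] yaw [np.float64(10.4), np.float64(11.3), np.float64(12.1), np.float64(11.7)] len [64, 66, 65, 64]
```

View pics/w6.png

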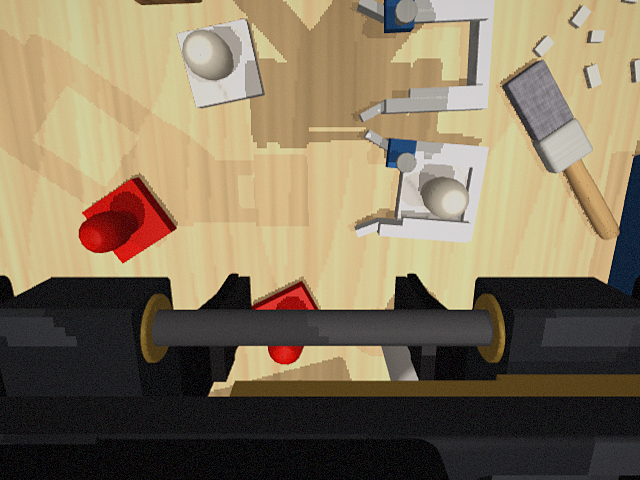

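Request:
play_rows(
  gripper=[-0.5, -0.5, -0.5, -0.5, -0.5, -0.5, -0.5, -0.5, 0.8, 0.8, 0.8, 0.8],
  delta_pos=[
    [5, -4, 5],
    [10, -7, 6],
    [13.42, -9.55, 6.9],
    [13.42, -9.55, 6.9],
    [13.42, -9.55, 6.9],
    [13.42, -9.55, 11],
    [13.42, -9.55, 15],
    [13.42, -9.55, 18.5],
    [13.42, -9.55, 18.5],
    [13.42, -9.55, 18.5],
    [13.42, -9.55, 18.5],
    [13.42, -9.55, 18.5],
  ],
  turn=[
    [0, 0, -0.1],
    [0, 0, -0.196],
    [0, 0, -0.196],
    [0, 0, -0.196],
    [0, 0, -0.196],
    [0, 0, -0.196],
    [0, 0, -0.196],
    [0, 0, -0.196],
    [0, 0, -0.196],
    [0, 0, -0.196],
    [0, 0, -0.196],
    [0, 0, -0.196],
  ],
)

```text
time: 12.08
position: [0.4129, -0.147, 0.0347]
tool_rot: [0.634, 0.773, 0.0, 0.002]
ft_force: [0.4, -1.3, 0.2]
grip_width: 0.0343
grip_force: 14.8
```

```bash
python3 - <<'E'
from h import *
from rig import robot
np.set_printoptions(precision=4,suppress=True)
c,o=pickle.load(open("w6.pkl","rb"))
org=np.array([.6227,-.2659]);u=np.array([.9965,-.0837]);
for p in((399,185),(397,205)):print("A rear edge along",(onz(c,*p,.018)[:2]-org)@u)
o=robot.get_obs();R=Ro.from_quat(o["tool_rot"]).as_matrix();P=o["position"][:2];print(P,R[:2,0],R[:2,1])
b=np.radians(3.9);org=np.array([.6186,-.1407]);u=np.array([np.cos(b),np.sin(b)]);n=np.array([-u[1],u[0]])
T=org-.113*u;print("target",T,"shift cm",100*R[:2,:2].T@(T-P), "turn",-(np.pi/2+b-np.arctan2(R[1,0],R[0,0])))
E
```

```text
A rear edge along -0.035992020466679854
A rear edge along -0.03526772915731303
[ 0.4129 -0.147 ] [-0.196   0.9806] [0.9806 0.196 ]
target [ 0.5059 -0.1484] shift cm [-1.9549  9.0864] turn 0.12917368867673917
```

Request:
play_rows(
  gripper=[0.8, 0.8, 0.8, 0.8, 0.8, 0.8],
  delta_pos=[
    [0, 0, -0.4],
    [-1, 4.5, -0.4],
    [-1.95, 9.05, -0.4],
    [-1.95, 9.05, -0.4],
    [-1.95, 9.05, -0.4],
    [-1.95, 9.05, -0.4],
  ],
  turn=[
    [0, 0, 0],
    [0, 0, 0.07],
    [0, 0, 0.13],
    [0, 0, 0.13],
    [0, 0, 0.13],
    [0, 0, 0.13],
  ],
)

```text
time: 12.82
position: [0.5026, -0.147, 0.0373]
tool_rot: [0.683, 0.73, -0.0, -0.001]
ft_force: [-0.7, 0.3, -2.1]
grip_width: 0.0341
grip_force: 14.5
```

```bash
python3 snap.py w7; python3 - <<'E'
from h import *
np.set_printoptions(precision=4,suppress=True)
c,o=pickle.load(open("w7.pkl","rb"))
hsv=cv2.cvtColor(c["color"],cv2.COLOR_RGB2HSV)
m=((hsv[:,:,1]<50)&(hsv[:,:,2]>70)).astype(np.uint8);m[:, :255]=0;m[:,395:]=0;m[272:]=0;m[:150]=0
q=max(cv2.findContours(m,0,1)[0],key=cv2.contourArea);print(cv2.approxPolyDP(q,3,True)[:,0].tolist())
b=np.radians(3.9);org=np.array([.6186,-.1407]);u=np.array([np.cos(b),np.sin(b)]);n=np.array([-u[1],u[0]])
x,y,w,h=cv2.boundingRect(q)
top=lambda X:y+np.argmax(m[y:,X])
a,bb=[onz(c,X,top(X),.022) for X in(x+8,x+w-8)];print("edge yaw",np.degrees(np.arctan2(*(bb-a)[1::-1])))
ctr=((a+bb)/2)[:2]-n*.033;print("lat",(ctr-org)@n,"along",(ctr-org)@u,"tcp",(o["position"][:2]-org)@n,(o["position"][:2]-org)@u)
print("pin exp",proj(c,np.r_[org-.041*u+.028*n,.066]))
bl=cv2.inRange(hsv,(100,130,40),(125,255,255));
for k in cv2.findContours(bl,0,1)[0]:
    if cv2.contourArea(k)>300:print("blue",cv2.boundingRect(k),[onz(c,*p,.04)[:2] for p in cv2.approxPolyDP(k,3,True)[:,0][:6]])
print("housing exp",[ (org+a*u+b2*n) for a,b2 in((-.053,.021),(-.053,.048),(-.029,.021))])
E
```

```text
12.875 [ 0.5029 -0.1473  0.0374] az 93.82 [-0.002  0.001 -1.   ] cam [ 0.498 -0.076  0.23 ]
[[265, 206], [267, 271], [380, 271], [383, 207], [378, 202], [269, 202]]
edge yaw 3.8060389381407846
lat 0.003846811735323921 along -0.11494158572099034 tcp 0.0012994061110618823 -0.11587490379751017
pin exp (np.float64(493.5288277056445), np.float64(238.6915562542197))
blue (439, 181, 63, 57) [array([ 0.5587, -0.0945]), array([ 0.5597, -0.1186]), array([ 0.5643, -0.1219]), array([ 0.5755, -0.1217]), array([ 0.5712, -0.1173]), array([ 0.5736, -0.1099])]
housing exp [array([ 0.5643, -0.1234]), array([ 0.5625, -0.0964]), array([ 0.5882, -0.1217])]
```

Request:
play_rows(
  gripper=[0.8, 0.8, 0.8, 0.8, 0.8, 0.8, 0.8],
  delta_pos=[
    [-0.25, 2, 0.1],
    [-0.25, 4, 0.15],
    [-0.25, 6, 0.2],
    [-0.25, 8, 0.2],
    [-0.25, 10, 0.2],
    [-0.25, 11.3, 0.2],
    [-0.25, 11.3, 0.2],
  ],
  turn=[
    [0, 0, 0],
    [0, 0, 0],
    [0, 0, 0],
    [0, 0, 0],
    [0, 0, 0],
    [0, 0, 0],
    [0, 0, 0],
  ],
)

```text
time: 13.75
position: [0.6001, -0.1436, 0.0359]
tool_rot: [0.68, 0.733, -0.012, -0.014]
ft_force: [-29.1, -9.7, 24.4]
grip_width: 0.0818
grip_force: 17.7
```

Request:
play_rows(
  gripper=[0.8, 0.8, 0.8, 0.8],
  delta_pos=[
    [0, -0.8, 0],
    [0, -1.6, 0],
    [0, -2.5, 0],
    [0, -2.5, 0],
  ],
  turn=[
    [0, 0, 0],
    [0, 0, 0],
    [0, 0, 0],
    [0, 0, 0],
  ],
)

```text
time: 14.25
position: [0.5778, -0.1454, 0.0367]
tool_rot: [0.681, 0.732, -0.009, -0.011]
ft_force: [-24.4, -10.1, 23.4]
grip_width: 0.0372
grip_force: 17.6
```

```bash
python3 snap.py w8; python3 - <<'E'
from rig import robot
import cv2
for n in("side",):cv2.imwrite("pics/s8.png",cv2.resize(robot.camera(n)["color"][130:300,250:450,::-1],(600,510),interpolation=cv2.INTER_CUBIC))
E
```

```text
14.3 [ 0.5778 -0.1454  0.0367] az 94.15 [-0.029  0.001 -1.   ] cam [ 0.578 -0.075  0.229]
```

View pics/w8.png

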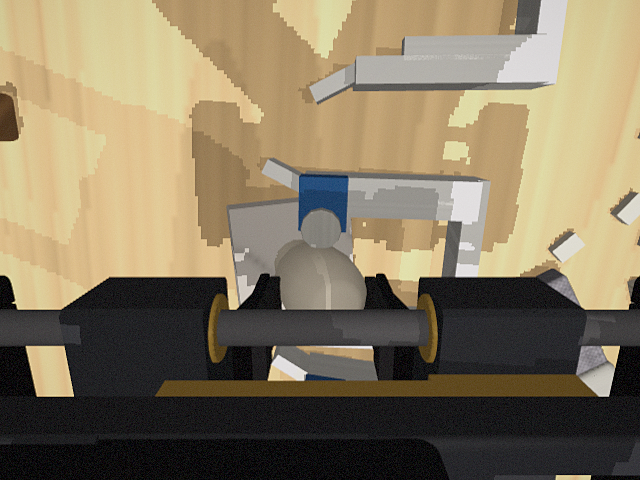

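Request:
play_rows(
  gripper=[0.8, 0.8, 0.8, 0.8, 0.8, 0.8],
  delta_pos=[
    [0, -0.8, -0.05],
    [0, -1.6, -0.05],
    [0, -2.4, -0.05],
    [0, -3.2, -0.05],
    [0, -4, -0.05],
    [0, -4, -0.05],
  ],
  turn=[
    [0, 0, 0],
    [0, 0, 0],
    [0, 0, 0],
    [0, 0, 0],
    [0, 0, 0],
    [0, 0, 0],
  ],
)

```text
time: 15.1
position: [0.5528, -0.1476, 0.0364]
tool_rot: [0.683, 0.73, -0.0, 0.001]
ft_force: [1.6, -2.8, 3.9]
grip_width: 0.0352
grip_force: 15.1
```

```bash
python3 snap.py w9
```

```text
15.15 [ 0.5528 -0.1476  0.0364] az 93.85 [ 0.001 -0.001 -1.   ] cam [ 0.548 -0.076  0.229]
```

View pics/w9.png

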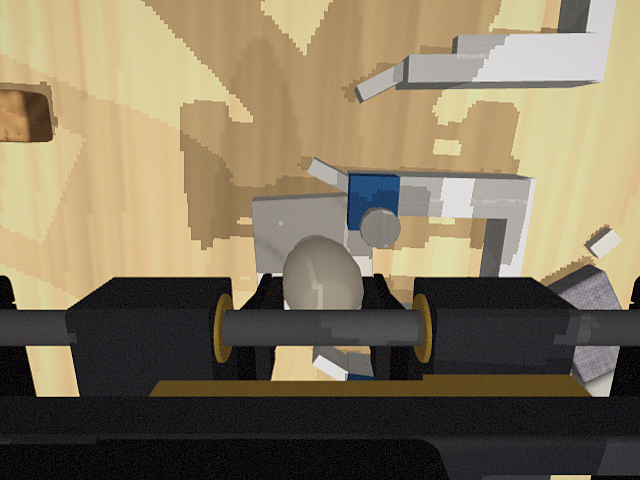

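The plinth is held but yawed, most likely because it caught on the pin or housing while lifted. I'll back out, set it on the bench and regrasp so that it slides flat.

Request:
play_rows(
  gripper=[0.8, 0.8, 0.8, 0.8, 0.8, 0, 0, 0, -0.5, -0.5, -0.5, -0.5],
  delta_pos=[
    [0, -2, 0],
    [0, -4, 0],
    [0, -5, 0],
    [0, -5, 0.15],
    [0, -5, 0.2],
    [0, -5, 0.1],
    [0, -5, 0],
    [0, -5, 0],
    [0, -5, -6],
    [0, -5, -11],
    [-8, -5, -15],
    [-12, -5, -15],
  ],
  turn=[
    [0, 0, 0],
    [0, 0, 0],
    [0, 0, 0],
    [0, 0, 0],
    [0, 0, 0],
    [0, 0, 0],
    [0, 0, 0],
    [0, 0, 0],
    [0, 0, 0],
    [0, 0, 0],
    [0, 0, 0],
    [0, 0, 0],
  ],
)

```text
time: 16.65
position: [0.5121, -0.2684, 0.188]
tool_rot: [0.682, 0.731, 0.0, 0.002]
ft_force: [2.7, -0.3, -0.5]
grip_width: 0.0644
grip_force: 0.0
```

```bash
python3 snap.py w10;python3 poly.py w10
```

```text
16.7 [ 0.5142 -0.2792  0.1892] az 93.71 [ 0.009 -0.013 -1.   ] cam [ 0.506 -0.197  0.38 ]
[[350, 27], [274, 30], [280, 111], [352, 108]] ctr [ 497.1 -145.2] yaw [np.float64(6.1), np.float64(6.8), np.float64(6.2), np.float64(6.6)] len [64, 65, 64, 65]
```

View pics/w10.png

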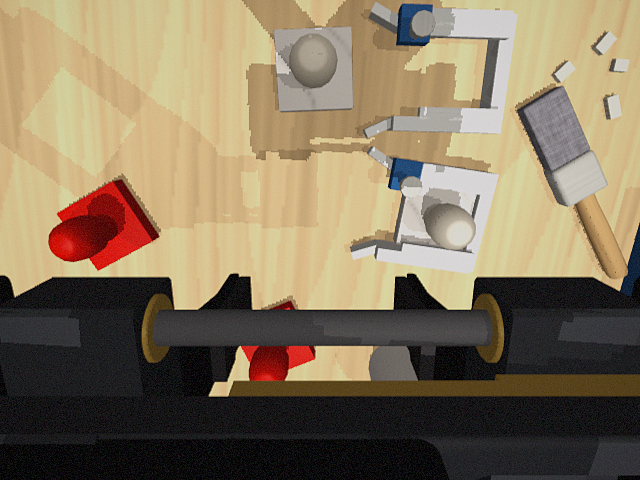

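```bash
python3 snap.py w11;python3 poly.py w11; python3 - <<'E'
from h import *
np.set_printoptions(precision=1,suppress=True)
c,o=pickle.load(open("w11.pkl","rb"))
hsv=cv2.cvtColor(c["color"],cv2.COLOR_RGB2HSV);m=((hsv[:,:,1]<50)&(hsv[:,:,2]>105)).astype(np.uint8)*255;m[280:]=0
for q in cv2.findContours(m,0,1)[0]:
    if cv2.contourArea(q)>1500:
        p=cv2.approxPolyDP(q,2,True)[:,0]
        if len(p)>6:
            for i in range(len(p)):
                a,b=p[i],p[(i+1)%len(p)]
                if np.hypot(*(a-b))>25:
                    A,B=[onz(c,*x,.033)[:2]*1000 for x in(a,b)];print(a,b,A,B,np.degrees(np.arctan2(*(B-A)[::-1])))
E
```

```text
16.75 [ 0.5132 -0.275   0.1878] az 93.57 [ 0.007 -0.008 -1.   ] cam [ 0.508 -0.206  0.381]
[[347, 9], [270, 13], [277, 96], [349, 92]] ctr [ 497.1 -145. ] yaw [np.float64(6.5), np.float64(7.0), np.float64(6.7), np.float64(6.2)] len [64, 65, 64, 65]
[404 181] [394 229] [ 587.  -246.6] [ 583.1 -291.5] -94.92306211537074
[374 246] [467 259] [ 566.2 -309.1] [ 656.  -316.5] -4.73035667634833
[472 255] [497 159] [ 660.1 -312.3] [ 667.1 -222.1] 85.59634930385377
[497 159] [420 147] [ 667.1 -222.1] [ 597.4 -216.1] 175.13188607994948
[561  69] [523  95] [ 706.8 -145.5] [ 679.2 -167.8] -141.09294364376998
[523  95] [550 154] [ 679.2 -167.8] [ 713.2 -214.8] -54.053417438866994
[551 161] [567 191] [ 715.5 -220.7] [ 736.1 -246.3] -51.0586763264144
[567 191] [606 168] [ 736.1 -246.3] [ 766.2 -223.7] 36.921950522725034
[606 168] [594 138] [ 766.2 -223.7] [ 748.8 -198.7] 125.0099050217663
[588 134] [561  69] [ 742.7 -195.7] [ 706.8 -145.5] 125.54330402767097
[428  17] [460  18] [ 590.2 -114.3] [ 616.2 -113.3] 2.2123908842050697
[466  18] [505  21] [ 621. -113.] [ 652.9 -113. ] -0.09441091899584131
[497  23] [488  92] [ 646.7 -114.9] [ 649.  -167.3] -87.56922142995627
[488  92] [418  91] [ 649.  -167.3] [ 589.6 -170.4] -177.0391882070419
[391 115] [498 117] [ 568.9 -191.1] [ 661.3 -186.8] 2.680183347061289
[498 117] [515   0] [ 661.3 -186.8] [658.  -97.6] 92.07455937705977
[515   0] [410   0] [658.  -97.6] [ 574.2 -103.2] -176.17595688025926
```

Request:
play_rows(
  gripper=[-0.5, -0.5, -0.5, -0.5, -0.5, -0.5],
  delta_pos=[
    [6, -0.2, 3],
    [12.61, -0.55, 6.6],
    [12.61, -0.55, 6.6],
    [12.61, -0.55, 6.6],
    [12.61, -0.55, 6.6],
    [12.61, -0.55, 6.6],
  ],
  turn=[
    [0, 0, -0.048],
    [0, 0, -0.048],
    [0, 0, -0.048],
    [0, 0, -0.048],
    [0, 0, -0.048],
    [0, 0, -0.048],
  ],
)

```text
time: 17.5
position: [0.4979, -0.1438, 0.1203]
tool_rot: [0.666, 0.746, 0.0, 0.001]
ft_force: [-0.6, -0.3, 0.4]
grip_width: 0.0655
grip_force: 0.0
```

Request:
play_rows(
  gripper=[-0.5, -0.5, -0.5, -0.5, 0.8, 0.8, 0.8, 0.8],
  delta_pos=[
    [-0.1, -0.1, 4],
    [-0.1, -0.1, 7],
    [-0.1, -0.1, 8.6],
    [-0.1, -0.1, 8.6],
    [-0.1, -0.1, 8.6],
    [-0.1, -0.1, 8.6],
    [-0.1, -0.1, 8.6],
    [-0.1, -0.1, 8.6],
  ],
  turn=[
    [0, 0, 0],
    [0, 0, 0],
    [0, 0, 0],
    [0, 0, 0],
    [0, 0, 0],
    [0, 0, 0],
    [0, 0, 0],
    [0, 0, 0],
  ],
  squeeze=20,
)

```text
time: 18.5
position: [0.4963, -0.1433, 0.034]
tool_rot: [0.665, 0.747, 0.0, 0.001]
ft_force: [-0.3, -0.2, -1.4]
grip_width: 0.0348
grip_force: 19.6
```

```bash
cat > tgt.py <<'E'
import sys;from h import *
from rig import robot
# ox oy(mm) yaw along lat(mm)
ox,oy,yaw,al,lat=map(float,sys.argv[1:6]);np.set_printoptions(precision=4,suppress=True)
o=robot.get_obs();R=Ro.from_quat(o["tool_rot"]).as_matrix();P=o["position"][:2]
b=np.radians(yaw);u=np.array([np.cos(b),np.sin(b)]);n=np.array([-u[1],u[0]]);g=np.array([ox,oy])/1000
print("now",o["position"],"along/lat",(P-g)@u*1000,(P-g)@n*1000,"f",o["ft_force"])
T=g+al/1000*u+lat/1000*n;print("shift cm",100*R[:2,:2].T@(T-P),"turn",-(np.pi/2+b-np.arctan2(R[1,0],R[0,0])),"tilt",R[:2,2])
E
python3 tgt.py 618 -141 2.5 -118 0
```

```text
now [ 0.4963 -0.1433  0.034 ] along/lat -121.66862621200752 3.035309078540151 f [-0.2588 -0.208  -1.3864]
shift cm [-0.3289  0.3443] turn 0.07134874677248848 tilt [ 0.0014 -0.0006]
```

Request:
play_rows(
  gripper=[0.8, 0.8, 0.8, 0.8],
  delta_pos=[
    [-0.15, 0.3, -0.05],
    [-0.15, 0.3, -0.05],
    [-0.15, 0.3, -0.05],
    [-0.15, 0.3, -0.05],
  ],
  turn=[
    [0, 0, 0.071],
    [0, 0, 0.071],
    [0, 0, 0.071],
    [0, 0, 0.071],
  ],
)

```text
time: 19.0
position: [0.4988, -0.1442, 0.034]
tool_rot: [0.691, 0.723, -0.0, -0.0]
ft_force: [-1.0, 0.3, -0.5]
grip_width: 0.0345
grip_force: 19.6
```

```bash
python3 snap.py w12; cat > edge.py <<'E'
import sys;from h import *
np.set_printoptions(precision=4,suppress=True)
c,o=pickle.load(open(sys.argv[1]+".pkl","rb"));ox,oy,yaw=map(float,sys.argv[2:5])
hsv=cv2.cvtColor(c["color"],cv2.COLOR_RGB2HSV)
m=((hsv[:,:,1]<50)&(hsv[:,:,2]>70)).astype(np.uint8)
b=np.radians(yaw);g=np.array([ox,oy])/1000;u=np.array([np.cos(b),np.sin(b)]);n=np.array([-u[1],u[0]])
pts=[]
for X in range(285,366,4):
    col=m[150:262,X];ok=[i for i in range(len(col)-8) if col[i:i+8].all()]
    if ok:pts.append(onz(c,X,150+ok[0],.018)[:2])
pts=np.array(pts);k=np.polyfit(pts[:,0],pts[:,1],1);res=np.abs(np.polyval(k,pts[:,0])-pts[:,1]);pts=pts[res<np.median(res)*2+.0005];k=np.polyfit(pts[:,0],pts[:,1],1)
mid=pts.mean(0);print("n",len(pts),"edge yaw",np.degrees(np.arctan(k[0])),"ctr lat mm",((mid-g)@n-.033)*1000,"tcp along/lat",(o["position"][:2]-g)@u*1000,(o["position"][:2]-g)@n*1000)
E
python3 edge.py w12 618 -141 2.5; python3 edge.py w7 618 -141 2.5;python3 edge.py w5 622.7 -265.9 -4.8
```

```text
19.05 [ 0.4989 -0.1442  0.034 ] az 92.54 [-0.  0. -1.] cam [ 0.496 -0.073  0.226]
n 21 edge yaw 2.5015102188928116 ctr lat mm 2.4843829229656276 tcp along/lat -119.17315097320447 1.9740903944540509
n 21 edge yaw 3.8060389381407607 ctr lat mm 0.6238601711466008 tcp along/lat -115.25954652706154 -1.2585152338876289
n 21 edge yaw -4.969360766958782 ctr lat mm 0.49617743426024624 tcp along/lat -113.11837579131522 -1.39599067778352
```

Request:
play_rows(
  gripper=[0.8, 0.8, 0.8, 0.8, 0.8],
  delta_pos=[
    [-0.2, 1, 0],
    [-0.2, 2.2, 0],
    [-0.2, 3.6, 0],
    [-0.2, 5, 0],
    [-0.2, 5, 0],
  ],
  turn=[
    [0, 0, 0],
    [0, 0, 0],
    [0, 0, 0],
    [0, 0, 0],
    [0, 0, 0],
  ],
)

```text
time: 19.68
position: [0.5522, -0.1445, 0.0341]
tool_rot: [0.691, 0.723, 0.001, 0.002]
ft_force: [1.4, 1.1, -1.8]
grip_width: 0.0345
grip_force: 19.6
```

```bash
python3 snap.py w13; python3 edge.py w13 618 -141 2.5
```

```text
19.725 [ 0.5517 -0.1444  0.0341] az 92.53 [ 0.005 -0.001 -1.   ] cam [ 0.548 -0.073  0.226]
n 21 edge yaw -17.524970913852027 ctr lat mm 5.147932530583536 tcp along/lat -66.36893307284114 -0.5443320076300765
```

Request:
play_rows(
  gripper=[0.8, 0.8, 0.8, 0.8],
  delta_pos=[
    [0, 0.8, 0],
    [0, 1.7, 0],
    [0, 2.6, 0],
    [0, 2.6, 0],
  ],
  turn=[
    [0, 0, 0],
    [0, 0, 0],
    [0, 0, 0],
    [0, 0, 0],
  ],
)

```text
time: 20.23
position: [0.5752, -0.1431, 0.034]
tool_rot: [0.691, 0.723, 0.0, 0.0]
ft_force: [0.2, 0.8, 1.8]
grip_width: 0.0345
grip_force: 19.9
```

Request:
play_rows(
  gripper=[0.8, 0.8, 0.8, 0.8, 0.8],
  delta_pos=[
    [0, 0.8, 0],
    [0, 1.6, 0],
    [0, 2.4, 0],
    [0, 3.2, 0],
    [0, 3.2, 0],
  ],
  turn=[
    [0, 0, 0],
    [0, 0, 0],
    [0, 0, 0],
    [0, 0, 0],
    [0, 0, 0],
  ],
)

```text
time: 20.85
position: [0.607, -0.1415, 0.034]
tool_rot: [0.691, 0.722, 0.0, 0.0]
ft_force: [-2.4, -0.2, 2.9]
grip_width: 0.0347
grip_force: 19.9
```

Request:
play_rows(
  gripper=[0.8, 0.8, 0.8, 0.8],
  delta_pos=[
    [0, 0.5, 0],
    [0, 1.0, 0],
    [0, 1.3, 0],
    [0, 1.3, 0],
  ],
  turn=[
    [0, 0, 0],
    [0, 0, 0],
    [0, 0, 0],
    [0, 0, 0],
  ],
)

```text
time: 21.35
position: [0.6179, -0.1407, 0.0342]
tool_rot: [0.691, 0.723, -0.001, -0.002]
ft_force: [-4.0, 0.1, 6.5]
grip_width: 0.0346
grip_force: 20.2
```

Request:
play_rows(
  gripper=[0.8, -0.15, -0.15, -0.15, -0.15, -0.15, -0.3, -0.5, -0.5, -0.5, -0.5, -0.5],
  delta_pos=[
    [0, -0.2, 0],
    [0, -0.2, 0],
    [0, -0.2, 0],
    [0, -0.2, 0],
    [0, -0.2, -4],
    [0, -0.2, -9],
    [2, -2, -14],
    [6, -6, -18],
    [11.5, -10.3, -18.5],
    [11.5, -10.3, -18.5],
    [11.5, -10.3, -18.5],
    [11.5, -10.3, -18.5],
  ],
  turn=[
    [0, 0, 0],
    [0, 0, 0],
    [0, 0, 0],
    [0, 0, 0],
    [0, 0, 0],
    [0, 0, 0],
    [0, 0, 0],
    [0, 0, 0.044],
    [0, 0, 0.044],
    [0, 0, 0.044],
    [0, 0, 0.044],
    [0, 0, 0.044],
  ],
)

```text
time: 22.85
position: [0.5134, -0.0317, 0.2188]
tool_rot: [0.707, 0.707, 0.0, 0.001]
ft_force: [0.4, 0.1, 0.4]
grip_width: 0.0654
grip_force: 0.0
```

```bash
sed -i 's/range(2)/range(2)/' poly.py; cat > bay.py <<'E'
import sys;from h import *
np.set_printoptions(precision=1,suppress=True)
c,o=pickle.load(open(sys.argv[1]+".pkl","rb"))
hsv=cv2.cvtColor(c["color"],cv2.COLOR_RGB2HSV);m=((hsv[:,:,1]<50)&(hsv[:,:,2]>105)).astype(np.uint8)*255;m[280:]=0
for q in cv2.findContours(m,0,1)[0]:
    if cv2.contourArea(q)>1500:
        p=cv2.approxPolyDP(q,2,True)[:,0]
        for i in range(len(p)):
            a,b=p[i],p[(i+1)%len(p)]
            if np.hypot(*(a-b))>25:
                A,B=[onz(c,*x,.033)[:2]*1000 for x in(a,b)]
                if 550<min(A[0],B[0]) and max(A[0],B[0])<700: print(a,b,A,B,"z25",onz(c,*((a+b)/2),.025)[:2]*1000,np.degrees(np.arctan2(*(B-A)[::-1])))
E
python3 snap.py w14;python3 poly.py w14; python3 bay.py w14
```

```text
22.9 [ 0.5133 -0.0317  0.2187] az 89.94 [ 0.001 -0.    -1.   ] cam [0.513 0.04  0.411]
[492 120] [418 126] [672.9  51.5] [603.9  46.1] z25 [641.1  49. ] -175.59680801188074
[422 147] [479 145] [608.9  26.9] [663.1  28.7] z25 [638.6  27.5] 1.8831424918112372
[479 145] [478 199] [663.1  28.7] [667.5 -23.2] z25 [668.5   2.5] -85.11722003661993
[478 199] [417 205] [667.5 -23.2] [607.6 -29.1] z25 [640.3 -27.5] -174.3754185040275
[395 226] [484 220] [586.9 -50.4] [675.7 -44.4] z25 [633.9 -49.2] 3.8699819402515008
[489 217] [492 120] [680.4 -41.3] [672.9  51.5] z25 [680.    5.9] 94.62641496129264
[477   1] [474  57] [648.6 150.5] [650.5 105.7] z25 [652.4 130.4] -87.54891988398678
[474  57] [408  61] [650.5 105.7] [591.3 102.5] z25 [623.2 105.5] -176.84524614055871
[383  84] [486  81] [569.5  83.1] [663.5  85.6] z25 [618.7  85.3] 1.5030409543272965
[486  81] [491   0] [663.5  85.6] [660.7 151.3] z25 [665.2 120.9] 92.4641779552451
```

View pics/w14.png

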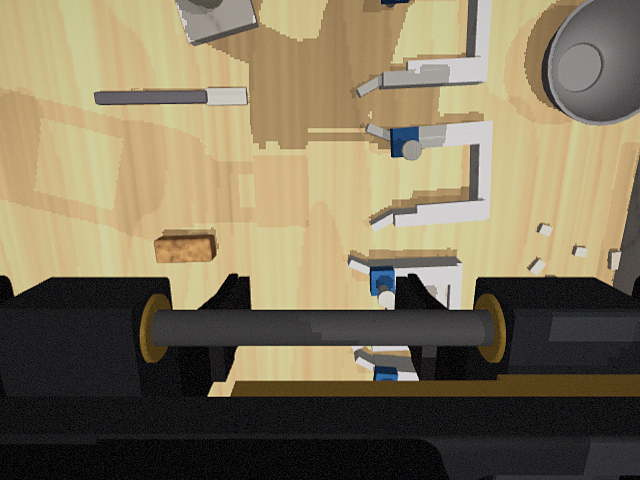

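Request:
play_rows(
  gripper=[-0.5, -0.5, -0.5, -0.5],
  delta_pos=[
    [4.5, -5, 1],
    [9, -10, 2],
    [9, -10, 2],
    [9, -10, 2],
  ],
  turn=[
    [0, 0, 0],
    [0, 0, 0],
    [0, 0, 0],
    [0, 0, 0],
  ],
)

```text
time: 23.4
position: [0.4132, 0.0591, 0.1991]
tool_rot: [0.707, 0.707, 0.0, 0.001]
ft_force: [-0.4, 0.1, 0.3]
grip_width: 0.0655
grip_force: 0.0
```

```bash
python3 snap.py w15;python3 poly.py w15
```

```text
23.45 [0.4143 0.0585 0.1993] az 89.98 [ 0.003 -0.001 -1.   ] cam [0.413 0.13  0.391]
[[347, 50], [278, 70], [297, 143], [364, 124]] ctr [412.8 161.7] yaw [np.float64(14.9), np.float64(14.1), np.float64(15.3), np.float64(15.0)] len [64, 65, 65, 65]
[[514, 17], [623, 17], [627, 0], [516, 1]] ctr [627.4 234.1] yaw [np.float64(0.0), np.float64(-3.4), np.float64(0.5), np.float64(-0.6)] len [95, 13, 95, 12]
```

Request:
play_rows(
  gripper=[-0.5, -0.5, -0.5, -0.5, -0.5, -0.5, -0.5, -0.5, 0.8, 0.8, 0.8, 0.8],
  delta_pos=[
    [5, 0, 2],
    [10.25, -0.05, 5],
    [10.25, -0.05, 6],
    [10.25, -0.05, 6],
    [10.25, -0.05, 9],
    [10.25, -0.05, 13],
    [10.25, -0.05, 16.5],
    [10.25, -0.05, 16.5],
    [10.25, -0.05, 16.5],
    [10.25, -0.05, 16.5],
    [10.25, -0.05, 16.5],
    [10.25, -0.05, 16.5],
  ],
  turn=[
    [0, 0, -0.15],
    [0, 0, -0.254],
    [0, 0, -0.254],
    [0, 0, -0.254],
    [0, 0, -0.254],
    [0, 0, -0.254],
    [0, 0, -0.254],
    [0, 0, -0.254],
    [0, 0, -0.254],
    [0, 0, -0.254],
    [0, 0, -0.254],
    [0, 0, -0.254],
  ],
)

```text
time: 24.95
position: [0.4124, 0.1621, 0.0348]
tool_rot: [0.612, 0.791, 0.001, 0.001]
ft_force: [0.0, 0.0, 0.4]
grip_width: 0.034
grip_force: 19.7
```

```bash
python3 tgt.py 635.6 0.5 4.7 -118 0
```

```text
now [0.4124 0.1621 0.0348] along/lat -209.25245231585885 179.38102707013553 f [0.0373 0.0047 0.4008]
shift cm [-19.2363   5.917 ] turn 0.1721771687613174 tilt [0.0026 0.0003]
```

Request:
play_rows(
  gripper=[0.8, 0.8, 0.8, 0.8, 0.8, 0.8, 0.8, 0.8, 0.8, 0.8, 0.8, 0.8],
  delta_pos=[
    [0, 0, -2],
    [0, 0, -4.5],
    [-4, 1.2, -4.5],
    [-9, 2.8, -4.5],
    [-14, 4.3, -4.5],
    [-19.2, 5.9, -4.5],
    [-19.2, 5.9, -4.5],
    [-19.2, 5.9, -3],
    [-19.2, 5.9, -1.2],
    [-19.2, 5.9, -0.3],
    [-19.2, 5.9, -0.05],
    [-19.2, 5.9, 0],
  ],
  turn=[
    [0, 0, 0],
    [0, 0, 0],
    [0, 0, 0.06],
    [0, 0, 0.12],
    [0, 0, 0.172],
    [0, 0, 0.172],
    [0, 0, 0.172],
    [0, 0, 0.172],
    [0, 0, 0.172],
    [0, 0, 0.172],
    [0, 0, 0.172],
    [0, 0, 0.172],
  ],
)

```text
time: 26.45
position: [0.5141, -0.0103, 0.0355]
tool_rot: [0.676, 0.737, -0.003, -0.0]
ft_force: [-8.2, -10.7, 19.2]
grip_width: 0.0341
grip_force: 21.4
```

```bash
python3 snap.py w16; python3 edge.py w16 635.6 0.5 4.7; python3 tgt.py 635.6 0.5 4.7 -60 0
```

```text
26.5 [ 0.5142 -0.0103  0.0356] az 94.98 [-0.004 -0.003 -1.   ] cam [0.509 0.061 0.228]
n 21 edge yaw 5.101879265525089 ctr lat mm -1.2588101543744499 tcp along/lat -121.8975238659678 -0.8376407160186148
now [ 0.5142 -0.0103  0.0356] along/lat -121.8975238659678 -0.8376407160186148 f [-6.8304 -9.5659 16.8524]
shift cm [0.054 6.19 ] turn 0.004805021205143811 tilt [-0.0043 -0.0035]
```

Request:
play_rows(
  gripper=[0.8, 0.8, 0.8, 0.8, 0.8, 0.8],
  delta_pos=[
    [0.1, 0, -0.1],
    [0.15, 1.2, -0.1],
    [0.15, 2.4, -0.1],
    [0.15, 3.6, -0.1],
    [0.15, 5, -0.1],
    [0.15, 5, -0.1],
  ],
  turn=[
    [0, 0, 0.005],
    [0, 0, 0.005],
    [0, 0, 0.005],
    [0, 0, 0.005],
    [0, 0, 0.005],
    [0, 0, 0.005],
  ],
)

```text
time: 27.25
position: [0.5681, -0.0028, 0.0351]
tool_rot: [0.679, 0.734, 0.001, 0.001]
ft_force: [0.5, 0.3, 2.2]
grip_width: 0.0341
grip_force: 19.9
```

Request:
play_rows(
  gripper=[0.8, 0.8, 0.8, 0.8, 0.8, 0.8],
  delta_pos=[
    [-0.15, 0.8, 0],
    [-0.15, 1.7, 0],
    [-0.15, 2.6, 0],
    [-0.15, 3.5, 0],
    [-0.15, 4.4, 0],
    [-0.15, 4.4, 0],
  ],
  turn=[
    [0, 0, 0],
    [0, 0, 0],
    [0, 0, 0],
    [0, 0, 0],
    [0, 0, 0],
    [0, 0, 0],
  ],
)

```text
time: 28.0
position: [0.6115, -0.0013, 0.035]
tool_rot: [0.679, 0.734, 0.0, 0.0]
ft_force: [-0.9, 0.8, 4.5]
grip_width: 0.0341
grip_force: 20.0
```

Request:
play_rows(
  gripper=[0.8, 0.8, 0.8, 0.8, 0.8],
  delta_pos=[
    [0, 0.9, 0],
    [0, 1.8, 0],
    [0, 2.3, 0],
    [0, 2.6, 0],
    [0, 2.6, 0],
  ],
  turn=[
    [0, 0, 0],
    [0, 0, 0],
    [0, 0, 0],
    [0, 0, 0],
    [0, 0, 0],
  ],
)

```text
time: 28.62
position: [0.6347, 0.0006, 0.0351]
tool_rot: [0.679, 0.734, -0.001, -0.002]
ft_force: [-5.0, -1.2, 7.3]
grip_width: 0.0341
grip_force: 20.4
```

Request:
play_rows(
  gripper=[0.8, -0.15, -0.15, -0.15, -0.15, -0.15, -0.15, -0.15, -0.15, -0.15, -0.15, -0.15],
  delta_pos=[
    [0, -0.2, 0],
    [0, -0.2, 0],
    [0, -0.2, 0],
    [0, -0.2, 0],
    [0, -0.2, -4],
    [0, -0.2, -10],
    [-3, -2, -15],
    [-8, -5, -20],
    [-13, -8, -26],
    [-18, -11, -32],
    [-23.9, -15.4, -36],
    [-23.9, -15.4, -36],
  ],
  turn=[
    [0, 0, 0],
    [0, 0, 0],
    [0, 0, 0],
    [0, 0, 0],
    [0, 0, 0],
    [0, 0, 0],
    [0, 0, 0],
    [0, 0, 0.078],
    [0, 0, 0.078],
    [0, 0, 0.078],
    [0, 0, 0.078],
    [0, 0, 0.078],
  ],
)

```text
time: 30.12
position: [0.5062, -0.2414, 0.3884]
tool_rot: [0.707, 0.707, 0.0, 0.001]
ft_force: [0.9, -0.1, 1.2]
grip_width: 0.0506
grip_force: 0.0
```

Request:
play_rows(
  gripper=[-0.15, -0.15],
  delta_pos=[
    [0, 0, 0],
    [0, 0, 0],
  ],
  turn=[
    [0, 0, 0],
    [0, 0, 0],
  ],
)

```text
time: 30.38
position: [0.5067, -0.2395, 0.3863]
tool_rot: [0.708, 0.707, 0.0, -0.001]
ft_force: [0.6, 0.5, -0.2]
grip_width: 0.0499
grip_force: 0.0
```

```bash
python3 snap.py w17; python3 - <<'E'
import cv2
im=cv2.imread("pics/w17.png");cv2.imwrite("pics/w17c.png",cv2.resize(im[0:285,200:520],(640,570),interpolation=cv2.INTER_CUBIC))
E
```

```text
30.425 [ 0.5067 -0.2389  0.3857] az 89.98 [-0.002  0.002 -1.   ] cam [ 0.507 -0.169  0.579]
```

View pics/w17c.png

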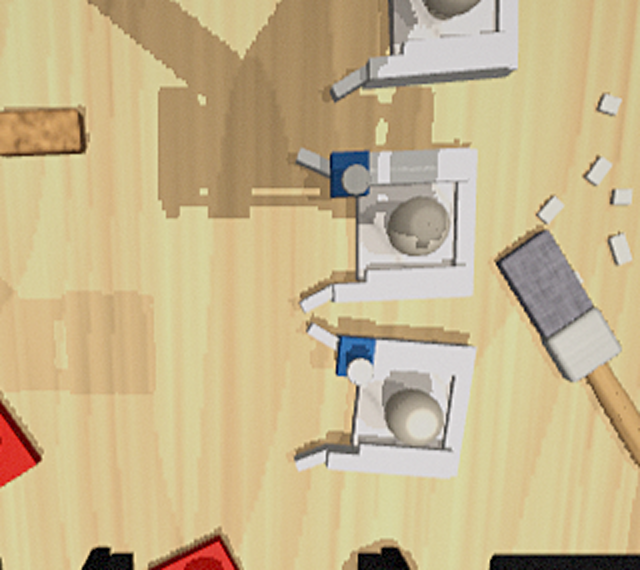

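Request:
play_rows(
  gripper=[-0.15, -0.15, -0.15, -0.15, -0.15, -0.15, -0.15, -0.15, -0.15, -0.15, -0.15],
  delta_pos=[
    [41, -9, 10],
    [41, -9, 10],
    [41, -9, 10],
    [41, -9, 10],
    [41, -9, 10],
    [41, -9, 10],
    [41, -9, 10],
    [41, -9, 10],
    [41, -9, 10],
    [41, -9, 10],
    [41, -9, 10],
  ],
  turn=[
    [0, 0, 0],
    [0, 0, 0],
    [0, 0, 0],
    [0, 0, 0],
    [0, 0, 0],
    [0, 0, 0],
    [0, 0, 0],
    [0, 0, 0],
    [0, 0, 0],
    [0, 0, 0],
    [0, 0, 0],
  ],
)

```text
time: 31.8
position: [0.4179, 0.169, 0.2873]
tool_rot: [0.708, 0.706, 0.0, 0.0]
ft_force: [0.5, -0.7, -0.1]
grip_width: 0.05
grip_force: 0.0
```

```bash
python3 - <<'E'
from h import *
np.set_printoptions(precision=1,suppress=True)
c,o=pickle.load(open("w17.pkl","rb"))
for n,(ox,oy,yaw),p in (("A",(622.7,-265.9,-4.8),(378,205)),("B",(618,-141,2.5),(379,112)),("C",(635.6,.5,4.7),(395.5,17))):
    b=np.radians(yaw);u=np.array([np.cos(b),np.sin(b)]);print(n,"rear edge along",(onz(c,*p,.018)[:2]*1000-[ox,oy])@u+33)
E
python3 snap.py w18; python3 - <<'E'
from h import *
np.set_printoptions(precision=1,suppress=True)
c,o=pickle.load(open("w18.pkl","rb"));hsv=cv2.cvtColor(c["color"],cv2.COLOR_RGB2HSV)
b=hsv[:280].reshape(-1,3)
dark=((hsv[:,:,2]<40)).astype(np.uint8);grey=((hsv[:,:,1]<70)&(hsv[:,:,2]>=40)&(hsv[:,:,2]<95)).astype(np.uint8)
wood=((hsv[:,:,0]<14)&(hsv[:,:,1]>110)&(hsv[:,:,2]<190)&(hsv[:,:,2]>50)).astype(np.uint8)
for n,m,z in(("dark",dark,.006),("grey",grey,.086),("wood",wood,.058)):
    m=m.copy();m[275:]=0;m=cv2.morphologyEx(m,cv2.MORPH_OPEN,np.ones((3,3)))
    for q in cv2.findContours(m,0,1)[0]:
        if cv2.contourArea(q)>300:
            r=cv2.minAreaRect(q);B=np.array([onz(c,*p,z)[:2]*1000 for p in cv2.boxPoints(r)]);M=cv2.moments(q)
            print(n,cv2.contourArea(q),[round(M["m10"]/M["m00"]),round(M["m01"]/M["m00"])],B.tolist(),cv2.approxPolyDP(q,4,True)[:,0].tolist()[:10])
E
```

```text
A rear edge along -0.7763371213426637
B rear edge along 0.4564178904337268
C rear edge along -1.6668678952096911
31.85 [0.4179 0.169  0.2873] az 89.82 [ 0.001 -0.    -1.   ] cam [0.418 0.24  0.48 ]
dark 3879.5 [322, 83] [[358.5680143431569, 266.960496094569], [380.62218114407534, 352.4422151565675], [465.1222134024287, 336.14533893500743], [447.2732963192805, 248.9085290406756]] [[362, 45], [319, 36], [331, 47], [331, 76], [316, 85], [312, 83], [319, 76], [302, 80], [295, 70], [280, 68]]
grey 894.5 [20, 263] [[76.28329565723624, 124.34954899879693], [130.29496452363387, 124.11391600265691], [124.835784906286, 94.84463771484722], [69.82233400569909, 95.0907821972784]] [[0, 248], [0, 270], [5, 274], [51, 269], [30, 253]]
grey 447.0 [531, 101] [[615.1994238759011, 245.66096657006366], [613.9107642659329, 292.91607113969667], [623.4213316846625, 292.007761436266], [625.0304141157865, 244.69007553261866]] [[538, 76], [528, 79], [524, 127], [533, 127]]
grey 1058.0 [311, 58] [[393.518061431456, 324.76399752040925], [424.991539517948, 324.65086880584647], [425.0096234851393, 291.8890754349174], [392.7865434482973, 292.0089168816507]] [[321, 39], [295, 46], [295, 68], [304, 76], [319, 75], [328, 64], [329, 52]]
```

View pics/w18.png

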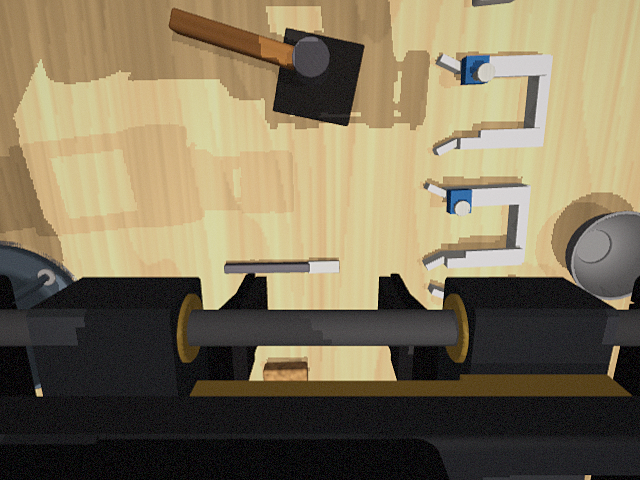

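The mallet head top is at (311,57), with the handle running to (174,18). Pad corners are at (287,28), (363,45), (348,125) and (274,108).

```bash
python3 - <<'E'
from h import *
np.set_printoptions(precision=1,suppress=True)
c,o=pickle.load(open("w18.pkl","rb"));hsv=cv2.cvtColor(c["color"],cv2.COLOR_RGB2HSV)
print("mallet",onz(c,311,57,.086)*1000)
print("pad",np.mean([onz(c,*p,.006)[:2]*1000 for p in((287,28),(363,45),(348,125),(274,108))],0))
roi=hsv[0:90,160:300];print(hsv[20,190],hsv[40,250],hsv[20,230])
ref=hsv[30,215].astype(int)
m=((hsv[:,:,2]<160)&(hsv[:,:,1]>120)).astype(np.uint8);m[90:]=0;m[:,:165]=0;m[:,300:]=0
pts=[]
for X in range(180,275,5):
    r=np.flatnonzero(m[:,X]);print((X,r.min(),r.max()),end=" ") if len(r) else 0
print()
A=onz(c,174,18,.058);B=onz(c,285,52,.058)
print(A*1000,B*1000,np.degrees(np.arctan2(*(B-A)[1::-1])))
s=pickle.load(open("a.pkl","rb"))
print("height of mallet top",tri((c,311,57),(s["side"],397,322),(s["scene"],426.5,181))*1000)
E
```

```text
mallet [408.2 309.4  86. ]
pad [413.9 301.9]
[ 13 170 120] [ 14 174 116] [ 17 104 166]
(180, np.int64(10), np.int64(34)) (185, np.int64(11), np.int64(35)) (190, np.int64(13), np.int64(37)) (195, np.int64(14), np.int64(39)) (200, np.int64(16), np.int64(40)) (205, np.int64(18), np.int64(42)) (210, np.int64(19), np.int64(44)) (215, np.int64(21), np.int64(45)) (220, np.int64(23), np.int64(48)) (225, np.int64(24), np.int64(48)) (230, np.int64(26), np.int64(49)) (235, np.int64(28), np.int64(51)) (240, np.int64(29), np.int64(53)) (245, np.int64(30), np.int64(55)) (250, np.int64(32), np.int64(56)) (255, np.int64(34), np.int64(58)) (260, np.int64(35), np.int64(59)) (265, np.int64(37), np.int64(60)) (270, np.int64(38), np.int64(62)) 
[273.8 349.9  58. ] [381.5 319.   58. ] -16.004905041547826
height of mallet top [407.  311.9  85.9]
```

Request:
play_rows(
  gripper=[-0.15, -0.15, -0.15, -0.15, -0.15, -0.15, -0.15, -0.15, -0.15, -0.15],
  delta_pos=[
    [15.54, -5.95, 13],
    [15.54, -5.95, 13],
    [15.54, -5.95, 13],
    [15.54, -5.95, 13],
    [15.54, -5.95, 13],
    [15.54, -5.95, 13],
    [15.54, -5.95, 13],
    [15.54, -5.95, 13],
    [15.54, -5.95, 13],
    [15.54, -5.95, 13],
  ],
  turn=[
    [0, 0, -1.281],
    [0, 0, -1.281],
    [0, 0, -1.281],
    [0, 0, -1.281],
    [0, 0, -1.281],
    [0, 0, -1.281],
    [0, 0, -1.281],
    [0, 0, -1.281],
    [0, 0, -1.281],
    [0, 0, -1.281],
  ],
)

```text
time: 33.1
position: [0.3582, 0.3253, 0.1572]
tool_rot: [0.146, 0.989, 0.0, 0.0]
ft_force: [-0.2, -0.3, -0.3]
grip_width: 0.0501
grip_force: 0.0
```

```bash
cat > mv.py <<'E'
import sys;from h import *
from rig import robot
np.set_printoptions(precision=4,suppress=True)
x,y,z,az=map(float,sys.argv[1:5]);o=robot.get_obs();R=Ro.from_quat(o["tool_rot"]).as_matrix()
a0=np.arctan2(R[1,0],R[0,0]);d=(np.radians(az)-a0+np.pi)%(2*np.pi)-np.pi
print("now",o["position"],"az",np.degrees(a0)%360,"tilt",R[:2,2],"f",o["ft_force"],"q6",o["q"][5]);print("shift cm",delta(o,np.array([x,y,z])/1000),"turn z",-d)
E
python3 mv.py 358.4 324.4 27 163.2
```

```text
now [0.3582 0.3253 0.1572] az 163.23701688893468 tilt [0.0002 0.0001] f [-0.173  -0.3067 -0.3221] q6 -0.7723796971321226
shift cm [-0.05 -0.08 13.02] turn z 0.0006460665907552787
```

Request:
play_rows(
  gripper=[-0.15, -0.15, -0.15, -0.15, -0.15, 1, 1, 1, 1],
  delta_pos=[
    [0, -0.05, 4],
    [0, -0.05, 8],
    [0, -0.05, 11],
    [0, -0.05, 13],
    [0, -0.05, 13],
    [0, -0.05, 13],
    [0, -0.05, 13],
    [0, -0.05, 13],
    [0, -0.05, 13],
  ],
  turn=[
    [0, 0, 0],
    [0, 0, 0],
    [0, 0, 0],
    [0, 0, 0],
    [0, 0, 0],
    [0, 0, 0],
    [0, 0, 0],
    [0, 0, 0],
    [0, 0, 0],
  ],
  squeeze=58,
)

```text
time: 34.22
position: [0.3579, 0.3251, 0.0276]
tool_rot: [0.145, 0.989, 0.0, 0.0]
ft_force: [-0.6, -0.4, 1.3]
grip_width: 0.0181
grip_force: 48.8
```

Request:
play_rows(
  gripper=[1, 1, 1, 1, 1, 1, 1, 1, 1, 1, 1, 1],
  delta_pos=[
    [0, 0, -1.5],
    [0, 0, -5],
    [0, 0, -10],
    [0, 0, -15],
    [-5, -4.5, -16],
    [-10, -9, -16],
    [-15, -13.5, -16],
    [-20, -18, -16],
    [-25.7, -23.4, -16],
    [-25.7, -23.4, -16],
    [-25.7, -23.4, -16],
    [-25.7, -23.4, -16],
  ],
  turn=[
    [0, 0, 0],
    [0, 0, 0],
    [0, 0, 0],
    [0, 0, 0],
    [0, 0, -0.1],
    [0, 0, -0.2],
    [0, 0, -0.29],
    [0, 0, -0.29],
    [0, 0, -0.29],
    [0, 0, -0.29],
    [0, 0, -0.29],
    [0, 0, -0.29],
  ],
)

```text
time: 35.72
position: [0.536, 0.0277, 0.1875]
tool_rot: [0.001, 1.0, 0.0, -0.0]
ft_force: [-0.4, -0.1, 0.6]
grip_width: 0.0008
grip_force: 0.0
```

```bash
python3 mv.py 536.9 27 110 180; python3 - <<'E'
from rig import robot
import cv2,pickle
from h import *
c=robot.camera("scene");s=robot.camera("side");pickle.dump((c,s),open("m1.pkl","wb"))
for n,k in(("scene",c),("side",s)):
    u,v=map(int,proj(k,[.5895,.027,.22]));cv2.imwrite(f"pics/m1{n}.png",cv2.resize(k["color"][max(0,v-60):v+90,u-80:u+80,::-1],(480,450)));print(n,u,v)
a=cv2.imread("pics/m1scene.png");b=cv2.imread("pics/m1side.png");h=min(a.shape[0],b.shape[0])
cv2.imwrite("pics/m1.png",cv2.resize(np.hstack([a[:h],b[:h]]),(800,375)))
E
```

```text
now [0.536  0.0277 0.1875] az 179.94131989606956 tilt [-0.0007  0.0006] f [-0.3775 -0.1009  0.5773] q6 -1.7270616004907344
shift cm [-0.09 -0.07  7.75] turn z -0.001024161018998715
scene 323 172
side 315 172
```

The mallet slipped out of the grip, so I need to locate it numerically.

```bash
python3 - <<'E'
from h import *
np.set_printoptions(precision=1,suppress=True)
d=pickle.load(open("a.pkl","rb"));c,s=pickle.load(open("m1.pkl","rb"))
for n,k in(("scene",c),("side",s)):
    im=cv2.GaussianBlur(k["color"],(3,3),0).astype(int);im0=cv2.GaussianBlur(d[n]["color"],(3,3),0).astype(int)
    df=(np.abs(im-im0).max(2)>45).astype(np.uint8)
    for q in cv2.findContours(df,0,1)[0]:
        if cv2.contourArea(q)>60:
            x,y,w,h=cv2.boundingRect(q);print(n,"diff",(x,y,w,h),onz(k,x+w/2,y+h/2,.03)[:2]*1000)
    hsv=cv2.cvtColor(k["color"],cv2.COLOR_RGB2HSV)
    wood=((hsv[:,:,0]<14)&(hsv[:,:,1]>130)&(hsv[:,:,2]<170)&(hsv[:,:,2]>40)).astype(np.uint8)
    for q in cv2.findContours(wood,0,1)[0]:
        if cv2.contourArea(q)>50:
            r=cv2.minAreaRect(q)
            X=onz(k,*r[0],.046)*1000
            if 200<X[0]<800:print(n,"wood",cv2.boundingRect(q),X,np.round(cv2.boxPoints(r)).tolist())
    dark=((hsv[:,:,1]<90)&(hsv[:,:,2]<75)).astype(np.uint8)
    for q in cv2.findContours(dark,0,1)[0]:
        if cv2.contourArea(q)>80:
            M=cv2.moments(q);X=onz(k,M["m10"]/M["m00"],M["m01"]/M["m00"],.04)*1000
            if 250<X[0]<800:print(n,"dark",cv2.boundingRect(q),cv2.contourArea(q),X)
E
```

```text
scene diff (307, 253, 21, 19) [634.5   8.4]
scene diff (183, 251, 18, 27) [ 606.5 -259.4]
scene diff (240, 246, 21, 26) [ 602.8 -134.8]
scene diff (333, 245, 14, 13) [600.5  62.5]
scene diff (384, 240, 26, 20) [611.4 189.1]
scene diff (237, 225, 27, 9) [ 483.7 -134.6]
scene diff (171, 214, 35, 27) [ 455.2 -282. ]
scene diff (177, 201, 15, 14) [ 359.7 -301.6]
scene diff (239, 199, 20, 23) [ 394.1 -138.3]
scene diff (362, 193, 16, 21) [400.  171.3]
scene diff (85, 190, 17, 13) [ 265.7 -548.9]
scene diff (306, 189, 32, 15) [346.8  53.2]
scene diff (418, 183, 12, 21) [366.7 324.3]
scene diff (108, 181, 74, 22) [ 258.4 -416.9]
scene diff (193, 171, 111, 38) [ 284.4 -139.7]
scene diff (430, 168, 57, 39) [346.5 426.7]
scene diff (338, 165, 20, 29) [259.4 137.3]
scene diff (308, 165, 22, 17) [211.2  61. ]
scene diff (336, 149, 91, 111) [408.9 199.5]
scene diff (313, 120, 58, 31) [-59.7 170.1]
scene diff (318, 107, 22, 10) [-291.4  157.3]
scene diff (252, 61, 19, 27) [-827.8  -82.9]
scene diff (60, 42, 32, 63) [-969.9 -938.7]
scene diff (42, 42, 22, 35) [-1254.8 -1130.7]
scene diff (21, 32, 1
[... 2227 characters left out ...]
956.7   46. ] [[291.0, 71.0], [323.0, 71.0], [323.0, 80.0], [291.0, 80.0]]
side wood (360, 59, 7, 11) [  540.5 -1091.7    46. ] [[360.0, 59.0], [366.0, 59.0], [366.0, 69.0], [360.0, 69.0]]
side wood (311, 58, 12, 10) [  723.5 -1094.     46. ] [[311.0, 58.0], [322.0, 58.0], [322.0, 67.0], [311.0, 67.0]]
side wood (290, 44, 29, 11) [  793.9 -1245.9    46. ] [[290.0, 53.0], [290.0, 44.0], [318.0, 45.0], [318.0, 54.0]]
side dark (364, 326, 88, 54) 2225.5 [391.7 349.3  40. ]
side dark (398, 267, 49, 9) 203.5 [356.6 117.   40. ]
side dark (217, 259, 42, 18) 210.5 [746.3 150.5  40. ]
side dark (214, 239, 45, 24) 323.5 [774.2  73.   40. ]
side dark (311, 0, 130, 179) 8459.0 [  575.7 -1095.9    40. ]
```

Request:
play_rows(
  gripper=[-0.15, -0.15, -0.15, -0.15, -0.15, -0.15, -0.15, -0.15, -0.15, -0.15, -0.15, -0.15],
  delta_pos=[
    [0, 0, -10],
    [5, 12, -17],
    [11.6, 25.3, -17],
    [11.6, 25.3, -17],
    [11.6, 25.3, -17],
    [11.6, 25.3, -17],
    [11.6, 25.3, -17],
    [11.6, 25.3, -17],
    [11.6, 25.3, -17],
    [11.6, 25.3, -17],
    [11.6, 25.3, -17],
    [11.6, 25.3, -17],
  ],
  turn=[
    [0, 0, 0],
    [0, 0, 0.3],
    [0, 0, 1.57],
    [0, 0, 1.57],
    [0, 0, 1.57],
    [0, 0, 1.57],
    [0, 0, 1.57],
    [0, 0, 1.57],
    [0, 0, 1.57],
    [0, 0, 1.57],
    [0, 0, 1.57],
    [0, 0, 1.57],
  ],
)

```text
time: 37.33
position: [0.4204, 0.2806, 0.3571]
tool_rot: [0.706, 0.708, -0.0, -0.0]
ft_force: [-0.2, 0.6, -0.4]
grip_width: 0.0502
grip_force: 0.0
```

```bash
python3 snap.py w19; cat > mal.py <<'E'
import sys;from h import *
np.set_printoptions(precision=1,suppress=True)
c,o=pickle.load(open(sys.argv[1]+".pkl","rb"));hsv=cv2.cvtColor(c["color"],cv2.COLOR_RGB2HSV)
H,S,V=[hsv[:,:,i].astype(int) for i in range(3)]
for n,m,z in(("pad",V<40,.006),("steel",(S<90)&(V>=40)&(V<110),.086),("wood",(H<16)&(S>130)&(V<165)&(V>40),.058)):
    m=m.astype(np.uint8);m[272:]=0;m=cv2.morphologyEx(m,cv2.MORPH_OPEN,np.ones((3,3)))
    for q in cv2.findContours(m,0,1)[0]:
        if cv2.contourArea(q)>200:
            M=cv2.moments(q);u,v=M["m10"]/M["m00"],M["m01"]/M["m00"];X=onz(c,u,v,z)*1000
            if 200<X[0]<560:
                r=cv2.minAreaRect(q);B=np.array([onz(c,*p,z)[:2]*1000 for p in cv2.boxPoints(r)])
                print(n,int(cv2.contourArea(q)),(round(u),round(v)),X,"rect",np.linalg.norm(B[1]-B[0]),np.linalg.norm(B[2]-B[1]),B.mean(0),"poly",cv2.approxPolyDP(q,2.5,True)[:,0].tolist())
E
python3 mal.py w19; echo; python3 mal.py w18
```

```text
37.375 [0.4206 0.2805 0.3571] az 90.14 [-0. -0. -1.] cam [0.42  0.352 0.549]
steel 4121 (312, 167) [407.9 313.4  86. ] rect 72.76875860543099 137.3799310016672 [382.2 315.2] poly [[235, 134], [237, 141], [290, 142], [283, 195], [341, 206], [352, 146], [299, 136], [296, 141], [295, 136]]
steel 704 (265, 121) [354.2 365.7  86. ] rect 69.72591790483064 15.409972230761289 [353.9 364.4] poly [[234, 129], [240, 124], [241, 127], [248, 124], [249, 127], [294, 127], [295, 115], [236, 115]]
steel 576 (387, 52) [491.6 438.9  86. ] rect 25.664663670916667 66.62019636853827 [492.4 439.7] poly [[370, 23], [367, 41], [386, 65], [417, 63], [414, 54], [403, 58], [397, 55], [396, 58], [387, 51], [385, 45], [374, 38], [374, 25]]
wood 1786 (264, 61) [352.2 433.9  58. ] rect 22.78442583549101 116.76890079100015 [352.7 432.9] poly [[258, 6], [257, 10], [254, 8], [254, 24], [257, 25], [255, 46], [260, 47], [255, 48], [255, 68], [263, 71], [256, 74], [256, 112], [267, 114], [275, 111], [275, 103], [269, 102], [275, 101], [272, 97], [275, 96], [275, 86], [272, 85], [275, 84], [275, 75], [271, 70], [274, 67]
[... 649 characters left out ...]
], [351, 105], [354, 90], [351, 86], [355, 85]]
steel 211 (445, 255) [549.4 114.1  86. ] rect 45.45685778198385 10.733182457268898 [547.6 114.1] poly [[423, 262], [442, 255], [462, 257], [465, 251], [441, 251]]
steel 1203 (309, 55) [406.7 310.9  86. ] rect 33.907704280018635 44.63587565703835 [406.8 314.4] poly [[287, 30], [288, 39], [299, 42], [295, 46], [296, 70], [309, 77], [321, 74], [329, 61], [327, 46], [321, 39], [301, 41], [304, 33]]
wood 1839 (214, 32) [312.4 337.3  58. ] rect 21.283568801213097 94.22375175822738 [314.1 336.2] poly [[172, 9], [170, 28], [182, 29], [185, 35], [208, 39], [219, 46], [224, 43], [239, 52], [257, 53], [260, 57], [260, 46], [254, 44], [258, 43], [258, 35]]
```

```bash
python3 - <<'E'
from h import *
np.set_printoptions(precision=1,suppress=True)
c,o=pickle.load(open("w19.pkl","rb"))
hsv=cv2.cvtColor(c["color"],cv2.COLOR_RGB2HSV)
for n,p,z in(("left end",(235,128),.018),("right end",(295,128),.018),("left z36",(235,128),.036),("right z36",(295,128),.036),("far edge",(265,115),.018),("far z30",(265,115),.030),("near",(262,141),.018),("near z6",(262,141),.006),("handle base",(265.5,113),.028),("handle tip",(264,6),.028)):
    print(n,onz(c,*p,z)[:2]*1000)
V=cv2.resize(cv2.cvtColor(c["color"],cv2.COLOR_RGB2GRAY)[108:150,226:362],None,fx=.5,fy=.5,interpolation=cv2.INTER_AREA)
for r in V:print(" ".join(f"{x:3d}" for x in r))
print("handle widths",[(r,np.flatnonzero((hsv[r,:,0]<16)&(hsv[r,:,1]>130)&(hsv[r,:,2]<165))[[0,-1]]) for r in(20,60,100)])
d=pickle.load(open("a.pkl","rb"));_,s=pickle.load(open("m1.pkl","rb"))
V=cv2.cvtColor(s["color"],cv2.COLOR_RGB2GRAY)[326:400,364:460][::2,::2]
for r in V:print(" ".join(f"{x:3d}" for x in r))
E
```

```text
left end [305.  358.6]
right end [384.3 358.8]
left z36 [308.9 358.4]
right z36 [385.5 358.6]
far edge [345.2 375.1]
far z30 [346.9 374.6]
near [340. 342.]
near z6 [338.2 341.8]
handle base [347.3 377.1]
handle tip [349.9 499.7]
163 163 156 145 141 145 147 154 150 181 203 210 213 140 130  83  90  95  92  90  90  90  94  91  51 124 148 147 154 156 153 153 146 177 198 195 189 195 144 151 149 144 140 137 140 148 146 149 149 161 166 165 163 168 169 162 163 164 160 158 154 159 164 171 170 167 162 162
163 162 157 145 153 163 185 176 150 154 162 166 169 146 130  81  91  95  94  92  91  91  97  89  50 128 145 146 155 156 153 153 147 152 155 152 177 191 141 149 150 145 141 137 140 149 147 149 147 183 205 201 202 205 204 201 203 203 199 197 190 196 202 207 206 204 200 202
162 162 166 164 185 206 203 178 158 152 157 162 164 163 133  90  83  85  83  84  83  85  89  82  49 128 150 151 160 163 160 158 151 150 149 140 165 199 170 148 148 145 140 137 140 147 145 145 180 202 203 199 200 203 203 200 200 200 197 195 189 195 202 205 205 201 198 200
180 178 196 205 187 114  94  87  85  85  85  85  87  86
[... 11335 characters left out ...]
 154 154 152 152 146 149 152 160 123 104 104 103  36  56  60  58  58  61  56  64  82 110 106 101 101 106 106  94  97 107 111
156 149 154 159 152 150 150 154 151 151 154 155 152 153 144 141 149 154 154 153 151 146 148 153 160 102 105 103 102  37  55  59  58  58  61  56  57  82 109 106 101 100 106 106  94  95 106 110
155 149 154 158 152 149 150 154 151 151 154 155 152 153 144 141 148 154 154 153 151 146 148 153 160 104 105 104 103  37  55  58  58  58  59  57  58  83 110 106 102 100 104 107  94  95 105 111
156 149 156 159 152 149 149 154 151 151 154 154 151 153 144 141 147 154 154 152 151 145 149 153 154 103 106 103 104  37  53  60  59  59  61  56  59 100 110 106 102  99 104 108  96  95 104 111
```

Request:
play_rows(
  gripper=[-0.15, -0.15, -0.15, -0.15, -0.15, -0.15, -0.15, -0.15, -0.15, -0.15, -0.15, -0.15],
  delta_pos=[
    [7.8, -4.75, 20],
    [7.8, -4.75, 20],
    [7.8, -4.75, 20],
    [7.8, -4.75, 20],
    [7.8, -4.75, 20],
    [7.8, -4.75, 20],
    [7.8, -4.75, 20],
    [7.8, -4.75, 20],
    [7.8, -4.75, 20],
    [7.8, -4.75, 20],
    [7.8, -4.75, 20],
    [7.8, -4.75, 20],
  ],
  turn=[
    [0, 0, -1.55],
    [0, 0, -1.55],
    [0, 0, -1.55],
    [0, 0, -1.55],
    [0, 0, -1.55],
    [0, 0, -1.55],
    [0, 0, -1.55],
    [0, 0, -1.55],
    [0, 0, -1.55],
    [0, 0, -1.55],
    [0, 0, -1.55],
    [0, 0, -1.55],
  ],
)

```text
time: 38.88
position: [0.3736, 0.3582, 0.1571]
tool_rot: [0.01, 1.0, 0.0, 0.0]
ft_force: [0.5, -0.7, 0.8]
grip_width: 0.0499
grip_force: 0.0
```

```bash
python3 mv.py 373 358.5 7.5 179
```

```text
now [0.3736 0.3582 0.1571] az 178.7968599125016 tilt [0. 0.] f [ 0.4525 -0.7197  0.7737] q6 -1.001567705133905
shift cm [ 0.06  0.02 14.96] turn z -0.003545463369636792
```

Request:
play_rows(
  gripper=[-0.15, -0.15, -0.15, -0.15, -0.15, -0.15, 1, 1, 1, 1, 1],
  delta_pos=[
    [0.05, 0, 4],
    [0.05, 0, 8],
    [0.05, 0, 12],
    [0.05, 0, 14],
    [0.05, 0, 14.9],
    [0.05, 0, 14.9],
    [0.05, 0, 14.9],
    [0.05, 0, 14.9],
    [0.05, 0, 14.9],
    [0.05, 0, 14.9],
    [0.05, 0, 14.9],
  ],
  turn=[
    [0, 0, 0],
    [0, 0, 0],
    [0, 0, 0],
    [0, 0, 0],
    [0, 0, 0],
    [0, 0, 0],
    [0, 0, 0],
    [0, 0, 0],
    [0, 0, 0],
    [0, 0, 0],
    [0, 0, 0],
  ],
  squeeze=30,
)

```text
time: 40.25
position: [0.3736, 0.3584, 0.0101]
tool_rot: [0.01, 1.0, 0.0, 0.001]
ft_force: [-3.1, -2.5, 26.7]
grip_width: 0.0082
grip_force: 17.1
```

Request:
play_rows(
  gripper=[0.3, -0.15, -0.15, -0.15, -0.15, -0.15, -0.15, -0.15, -0.15, -0.15, -0.15, -0.15],
  delta_pos=[
    [0, 0, -0.3],
    [0, 0, -0.3],
    [0, 0, -0.3],
    [0, 0, -0.3],
    [0, 0, -5],
    [0, 0, -11],
    [0, -7, -17],
    [0, -13, -23],
    [0, -13, -23],
    [0, -13, -23],
    [0, -13, -23],
    [0, -13, -23],
  ],
  turn=[
    [0, 0, 0],
    [0, 0, 0],
    [0, 0, 0],
    [0, 0, 0],
    [0, 0, 0],
    [0, 0, 0],
    [0, 0, 0.5],
    [0, 0, 1.55],
    [0, 0, 1.55],
    [0, 0, 1.55],
    [0, 0, 1.55],
    [0, 0, 1.55],
  ],
)

```text
time: 41.75
position: [0.3701, 0.2279, 0.238]
tool_rot: [0.545, 0.838, -0.0, -0.0]
ft_force: [1.4, 0.4, 0.3]
grip_width: 0.0501
grip_force: 0.0
```

Request:
play_rows(
  gripper=[-0.15, -0.15, -0.15, -0.15, -0.15, -0.15],
  delta_pos=[
    [0, 0, 0],
    [0, 0, 0],
    [0, 0, 0],
    [0, 0, 0],
    [0, 0, 0],
    [0, 0, 0],
  ],
  turn=[
    [0, 0, 0],
    [0, 0, 0],
    [0, 0, 0],
    [0, 0, 0],
    [0, 0, 0],
    [0, 0, 0],
  ],
)

```text
time: 42.5
position: [0.3704, 0.2283, 0.2381]
tool_rot: [0.542, 0.84, 0.0, 0.0]
ft_force: [1.0, -0.7, -0.4]
grip_width: 0.0497
grip_force: 0.0
```

```bash
python3 snap.py w20; python3 mal.py w20
```

```text
42.55 [0.3704 0.2283 0.2381] az 114.36 [-0. -0. -1.] cam [0.341 0.293 0.43 ]
pad 548 (376, 131) [392.  318.7   6. ] rect 30.458327255032533 60.501227058824945 [393.5 320.4] poly [[348, 137], [355, 142], [356, 139], [351, 139], [355, 133], [361, 139], [358, 142], [373, 141], [373, 138], [365, 138], [362, 134], [366, 132], [369, 136], [382, 126], [381, 137], [393, 135], [396, 146], [403, 148], [405, 145], [403, 142], [402, 146], [397, 138], [402, 135], [397, 138], [394, 135], [400, 121], [395, 124], [387, 121], [387, 126], [390, 123], [392, 126], [387, 133], [383, 126], [385, 121], [380, 121], [380, 126], [377, 126], [381, 119], [378, 115], [374, 115], [379, 119], [371, 131], [359, 129], [365, 124], [368, 127], [364, 120], [368, 117], [371, 122], [365, 114], [365, 119], [361, 119], [363, 124], [356, 126]]
steel 2816 (383, 175) [404.8 282.8  86. ] rect 50.892436942276525 70.6469340059588 [398.5 289.8] poly [[332, 162], [335, 168], [391, 209], [428, 166], [428, 161], [406, 162], [404, 154], [357, 155], [351, 162]]
steel 211 (567, 149) [540.6 369.2  86. ] rect 20.042028670712064 10.221341158750453 [540.5 369.5] poly [[577, 139], [566, 140], [559, 158], [569, 158]]
steel 3024 (355, 72) [345.3 349.   86. ] rect 29.4219379839017 69.8561222073936 [345.3 348.5] poly [[324, 39], [315, 55], [311, 72], [385, 106], [399, 73]]
wood 551 (383, 11) [347.2 407.8  58. ] rect 22.53089128236776 21.6882027443624 [346.5 409. ] poly [[374, 0], [367, 18], [381, 20], [389, 26], [400, 0]]
```

```bash
python3 - <<'E'
from h import *
np.set_printoptions(precision=1,suppress=True)
a,_=pickle.load(open("w19.pkl","rb"));c,o=pickle.load(open("w20.pkl","rb"))
for z in(.018,.036,.06):
    print(z,[(onz(c,*p,z)[:2]*1000).round(1).tolist() for p in((324,39),(399,73),(385,106),(311,72),(355,72))],"w19",[(onz(a,*p,z)[:2]*1000).round(1).tolist() for p in((237,115),(295,115),(293,141),(234,134))])
# triangulate corners between the two views
for n,p,q in(("far left",(324,39),(236,115)),("far right",(399,73),(295,115)),("near right",(385,106),(295,142)),("near left",(311,72),(236,141)),("handleR",(389,26),(275,112)),("handleL",(367,18),(256,112))):
    X=tri((c,*p),(a,*q));print(n,X*1000,np.subtract(proj(c,X),p),np.subtract(proj(a,X),q))
E
```

```text
0.018 [[306.3, 374.5], [386.7, 377.2], [388.0, 343.8], [306.9, 342.1], [346.6, 360.1]] w19 [[308.5, 375.0], [384.5, 375.2], [381.3, 342.1], [303.2, 351.0]]
0.036 [[307.8, 370.9], [384.7, 373.5], [386.0, 341.6], [308.4, 340.0], [346.3, 357.1]] w19 [[312.3, 374.2], [385.7, 374.4], [382.6, 342.5], [307.2, 351.0]]
0.06 [[309.9, 366.2], [382.0, 368.6], [383.2, 338.6], [310.4, 337.1], [346.0, 353.2]] w19 [[317.3, 373.2], [387.3, 373.4], [384.4, 342.9], [312.4, 351.0]]
far left [306.  375.3  13.2] [0.1 0.2] [-0.1 -0.1]
far right [385.3 374.7  30.3] [0. 0.] [-0. -0.]
near right [385.5 341.2  39.5] [-0.  -0.1] [0.1 0.1]
near left [307.  341.7  24.1] [-0.2 -0.5] [0.3 0.3]
handleR [361.8 379.1 110.5] [ 5.4 11.3] [-6.9 -4.8]
handleL [343.  377.8 112.1] [4.4 9. ] [-5.6 -3.7]
```

Request:
play_rows(
  gripper=[-0.15, -0.15, -0.15, -0.15, -0.15, -0.15, -0.15, -0.15, -0.15, -0.15],
  delta_pos=[
    [6, 3, 8],
    [11.84, 5.54, 13],
    [11.84, 5.54, 13],
    [11.84, 5.54, 13],
    [11.84, 5.54, 13],
    [11.84, 5.54, 13],
    [11.84, 5.54, 13],
    [11.84, 5.54, 13],
    [11.84, 5.54, 13],
    [11.84, 5.54, 13],
  ],
  turn=[
    [0, 0, -0.18],
    [0, 0, -1.126],
    [0, 0, -1.126],
    [0, 0, -1.126],
    [0, 0, -1.126],
    [0, 0, -1.126],
    [0, 0, -1.126],
    [0, 0, -1.126],
    [0, 0, -1.126],
    [0, 0, -1.126],
  ],
)

```text
time: 43.8
position: [0.3722, 0.359, 0.1082]
tool_rot: [0.01, 1.0, 0.0, 0.0]
ft_force: [0.1, 0.6, 0.1]
grip_width: 0.0497
grip_force: 0.0
```

Request:
play_rows(
  gripper=[-0.15, -0.15, -0.15, -0.15, -0.15],
  delta_pos=[
    [0, 0, 4],
    [0, 0, 7],
    [0, 0, 9.3],
    [0, 0, 9.3],
    [0, 0, 9.3],
  ],
  turn=[
    [0, 0, 0],
    [0, 0, 0],
    [0, 0, 0],
    [0, 0, 0],
    [0, 0, 0],
  ],
)

```text
time: 44.42
position: [0.3726, 0.3593, 0.0157]
tool_rot: [0.01, 1.0, 0.0, 0.0]
ft_force: [0.2, 0.2, -0.5]
grip_width: 0.0503
grip_force: 0.0
```

Request:
play_rows(
  gripper=[0.05, 0.05, 0.2, 0.2],
  delta_pos=[
    [0, 0, 0],
    [0, 0, 0],
    [0, 0, 0],
    [0, 0, 0],
  ],
  turn=[
    [0, 0, 0],
    [0, 0, 0],
    [0, 0, 0],
    [0, 0, 0],
  ],
  squeeze=10,
)

```text
time: 44.92
position: [0.3721, 0.359, 0.0153]
tool_rot: [0.01, 1.0, 0.0, 0.0]
ft_force: [0.7, -0.5, 0.4]
grip_width: 0.036
grip_force: 0.0
```

Request:
play_rows(
  gripper=[0.25, 0.25, 0.3, 0.3, 0.3],
  delta_pos=[
    [0, 0, 0],
    [0, 0, 0],
    [0, 0, 0],
    [0, 0, 0],
    [0, 0, 0],
  ],
  turn=[
    [0, 0, 0],
    [0, 0, 0],
    [0, 0, 0],
    [0, 0, 0],
    [0, 0, 0],
  ],
)

```text
time: 45.55
position: [0.3721, 0.359, 0.0151]
tool_rot: [0.01, 1.0, 0.0, -0.0]
ft_force: [0.5, -0.2, -0.1]
grip_width: 0.0305
grip_force: 0.0
```

```bash
python3 - <<'E'
from rig import robot
from h import *
np.set_printoptions(precision=1,suppress=True)
o=robot.get_obs();print(o["position"]*1000,o["ft_force"],o["moment"],o["grip_width"],o["grip_force"])
k=robot.camera("side");pickle.dump(k,open("s21.pkl","wb"));_,s=pickle.load(open("m1.pkl","rb"))
cv2.imwrite("pics/s21.png",k["color"][:,:,::-1])
print("tcp",proj(k,o["position"]),"head ends",proj(k,[.306,.359,.018]),proj(k,[.386,.359,.018]),"handle tip",proj(k,[.350,.5,.018]))
E
```

```text
[372.1 359.   15.1] [ 0.5 -0.2 -0.1] [ 0.1 -0.2 -0. ] 0.03054233808625044 0.0
tcp (np.float64(413.27122112527695), np.float64(367.5106991326722)) head ends (np.float64(450.0118102596339), np.float64(369.3381422861547)) (np.float64(405.7814737688055), np.float64(365.87173051177064)) handle tip (np.float64(428.84788943593617), np.float64(436.0297521975604))
```

```bash
python3 - <<'E'
from h import *
k=pickle.load(open("s21.pkl","rb"));_,s=pickle.load(open("m1.pkl","rb"))
for im in(s,k):
    V=cv2.cvtColor(im["color"],cv2.COLOR_RGB2GRAY)[328:404:3,388:468:3]
    print("cols 388.. step3, rows 328.. step3")
    for r in V:print(" ".join(f"{x:3d}" for x in r))
E
```

```text
cols 388.. step3, rows 328.. step3
 64  90 102 105  96  99 102  94 105 103 107 101  96 100 101 102 103 101 104 101 105 114 155 159 165 164 161
 16  15  12  22  37  92  99  96 105 103 106 106  95 100 100 102 103 102 106 104 103 112 107 110 106 112 145
 17  16  17  16  18  17  13  13  25  69 106 107 102  99  99 102 101 102 104 104 103 112 111 109 109 110 108
 14  16  17  18  18  17  16  20  18  15  81 107 103 100  97 101 101 102 103 105 104 112 113 107 108 109 109
 17  21  18  17  17  15  20  17  17  14 101 106 101 108  96 101  99 101 101 105 102 110 114 109 109 109 109
 17  16  16  16  17  18  16  15  16  15 105 105 100 107 103 101  99 100 100 103 102 108 115 109 108 108 108
 25  17  15  15  16  18  14  18  16  36 103 105 100 106 104 107  96  99  99 104 101 107 114 109 107 107 108
 20  17  18  14  16  16  18  17  16  89 102 105  99 106 102 111  99  98  97 104 101 105 115 112 106 107 107
 29  31  28  25  16  16  17  18  15  97 101 105 101 106 103 110 104  98  97 103 101 104 115 113 106 106 107
 31  29  30  30  30  29  22  57  44  90  97 104 102 107 104 111 105 105  96 101 101 102 115 1
[... 3885 characters left out ...]
  53  54 102 115  90  86 106 146 151 166 163 162 152
109 108 100 109 110 103 104 108  98  95  93  57  49  63  67  54 111 161 159 152 158 146 148 164 163 163 153
109 108 100 108 110 109 104 107 115  94  92  63  49  62  66  66  68 150 160 151 158 148 147 164 164 162 160
109 108 101 108 111 110 104 106 115  93  92  66  49  64  66  67  65  92  91  83 140 153 146 162 164 162 164
108 108 101 109 111 110 103 107 115 105  91  66  48  52  52  62  66  92  93  87  92  86  89 165 164 161 163
107 106  99 109 111 110 103 106 114 117 101  66  47  53  52  54  55 111 120  99  97  90  82  92 175 161 162
108 106 100 109 111 109 103 107 114 117  93  66  47  54  53  52  55 110 119 110 113 100  80 119 118 162 176
```

Request:
play_rows(
  gripper=[-0.15, -0.15, -0.15, 0.5, 1, 1, 1, 1, 1, 1],
  delta_pos=[
    [0, 0, -4],
    [0, 0, -10],
    [-2, -6, -10],
    [-5, -12, -10],
    [-5, -19, -10],
    [-5, -19, -10],
    [-5, -19, -4],
    [-5, -19, -2],
    [-5, -19, -1],
    [-5, -19, -1],
  ],
  turn=[
    [0, 0, 0],
    [0, 0, 0],
    [0, 0, 0],
    [0, 0, 0],
    [0, 0, 0],
    [0, 0, 0],
    [0, 0, 0],
    [0, 0, 0],
    [0, 0, 0],
    [0, 0, 0],
  ],
)

```text
time: 46.85
position: [0.4182, 0.1686, 0.0248]
tool_rot: [0.009, 1.0, 0.0, -0.0]
ft_force: [-0.4, 0.5, 0.2]
grip_width: 0.0011
grip_force: 0.0
```

Request:
play_rows(
  gripper=[1, 1, 1, 1],
  delta_pos=[
    [0, 0, 0.8],
    [0, 0, 1.6],
    [0, 0, 2.2],
    [0, 0, 2.2],
  ],
  turn=[
    [0, 0, 0],
    [0, 0, 0],
    [0, 0, 0],
    [0, 0, 0],
  ],
)

```text
time: 47.35
position: [0.4181, 0.168, 0.0027]
tool_rot: [0.01, 1.0, -0.0, -0.0]
ft_force: [1.1, 0.6, -0.3]
grip_width: 0.0008
grip_force: 0.0
```

Request:
play_rows(
  gripper=[1, 1, 1],
  delta_pos=[
    [0, 0, 0.3],
    [0, 0, 0.5],
    [0, 0, 0.5],
  ],
  turn=[
    [0, 0, 0],
    [0, 0, 0],
    [0, 0, 0],
  ],
)

```text
time: 47.72
position: [0.4183, 0.168, -0.002]
tool_rot: [0.01, 1.0, -0.0, -0.0]
ft_force: [-0.2, -0.1, 0.9]
grip_width: 0.0
grip_force: 0.0
```

Request:
play_rows(
  gripper=[1, 1, 1],
  delta_pos=[
    [0, 0, 0.3],
    [0, 0, 0.3],
    [0, 0, 0.3],
  ],
  turn=[
    [0, 0, 0],
    [0, 0, 0],
    [0, 0, 0],
  ],
)

```text
time: 48.1
position: [0.4183, 0.168, -0.0049]
tool_rot: [0.01, 1.0, -0.0, -0.0]
ft_force: [-0.8, -0.3, -0.8]
grip_width: 0.0004
grip_force: 0.0
```

Request:
play_rows(
  gripper=[1, 1, 1],
  delta_pos=[
    [0, 0, 0.3],
    [0, 0, 0.5],
    [0, 0, 0.5],
  ],
  turn=[
    [0, 0, 0],
    [0, 0, 0],
    [0, 0, 0],
  ],
)

```text
time: 48.48
position: [0.4182, 0.168, -0.0101]
tool_rot: [0.01, 1.0, -0.0, -0.0]
ft_force: [-0.8, -0.3, 0.6]
grip_width: 0.0004
grip_force: 0.0
```

Request:
play_rows(
  gripper=[1, 1, 1],
  delta_pos=[
    [0, 0, 0.3],
    [0, 0, 0.4],
    [0, 0, 0.4],
  ],
  turn=[
    [0, 0, 0],
    [0, 0, 0],
    [0, 0, 0],
  ],
)

```text
time: 48.85
position: [0.4182, 0.168, -0.014]
tool_rot: [0.01, 1.0, -0.0, -0.0]
ft_force: [-1.0, -0.4, 0.6]
grip_width: 0.0004
grip_force: 0.0
```

Request:
play_rows(
  gripper=[1, 1, 1],
  delta_pos=[
    [0, 0, 0.2],
    [0, 0, 0.4],
    [0, 0, 0.4],
  ],
  turn=[
    [0, 0, 0],
    [0, 0, 0],
    [0, 0, 0],
  ],
)

```text
time: 49.22
position: [0.4182, 0.168, -0.0181]
tool_rot: [0.01, 1.0, -0.0, -0.0]
ft_force: [-0.2, 0.6, 0.0]
grip_width: 0.0004
grip_force: 0.0
```

Request:
play_rows(
  gripper=[1, 1, 1],
  delta_pos=[
    [0, 0, 0.2],
    [0, 0, 0.3],
    [0, 0, 0.3],
  ],
  turn=[
    [0, 0, 0],
    [0, 0, 0],
    [0, 0, 0],
  ],
)

```text
time: 49.6
position: [0.4182, 0.168, -0.021]
tool_rot: [0.01, 1.0, -0.0, -0.0]
ft_force: [-0.7, 0.1, 0.4]
grip_width: 0.0006
grip_force: 0.0
```

Request:
play_rows(
  gripper=[1, 1, 1],
  delta_pos=[
    [0, 0, 0.15],
    [0, 0, 0.3],
    [0, 0, 0.3],
  ],
  turn=[
    [0, 0, 0],
    [0, 0, 0],
    [0, 0, 0],
  ],
)

```text
time: 49.98
position: [0.4182, 0.168, -0.024]
tool_rot: [0.01, 1.0, -0.0, -0.0]
ft_force: [0.2, 0.7, -0.5]
grip_width: 0.0002
grip_force: 0.0
```

Request:
play_rows(
  gripper=[1, 1, 1],
  delta_pos=[
    [0, 0, 0.15],
    [0, 0, 0.3],
    [0, 0, 0.3],
  ],
  turn=[
    [0, 0, 0],
    [0, 0, 0],
    [0, 0, 0],
  ],
)

```text
time: 50.35
position: [0.4182, 0.168, -0.0271]
tool_rot: [0.01, 1.0, -0.0, -0.0]
ft_force: [-0.3, -0.3, -0.0]
grip_width: 0.0002
grip_force: 0.0
```

```bash
python3 - <<'E'
from rig import robot
from h import *
for n in("side","scene"):
    k=robot.camera(n);pickle.dump(k,open(f"{n}22.pkl","wb"))
    for z in(-.027,0,.02,.04,.1):print(n,z,np.round(proj(k,[.418,.168,z]),1))
    u,v=map(int,proj(k,[.418,.168,0]))
    V=cv2.cvtColor(k["color"],cv2.COLOR_RGB2GRAY)[v-46:v+22:2,u-20:u+22:2]
    print("col0",u-20,"row0",v-46)
    for i,r in enumerate(V):print(v-46+2*i,"|"," ".join(f"{x:3d}" for x in r))
E
```

```text
side -0.027 [388.4 308.4]
side 0 [389.2 299.4]
side 0.02 [389.8 292.6]
side 0.04 [390.4 285.6]
side 0.1 [392.3 263.7]
col0 369 row0 253
253 | 162 166 167 166 118  85  15   5   9   7   6   9   8   5   9   8   9  10   5  62 160
255 | 163 166 167  63  41  47  10   8  10   8   9  11   9   9  10  11  10   8   6  72 167
257 | 163 167 171  43  20  24   9  13  11   8   9  10  10   5   7   8  10   9   8  40  80
259 | 164 166 171  32  26  26   7  11   9   9  11   8   6   5   8  11   6   8   6  15  21
261 | 164 168 152  26  25  21  12   7  17   7   9   5   8   9   6   7  10   7   9  18  24
263 | 164 168 149  24  28  20  17  13  20  55  71  79  70  62  40  22  11   8  10  19  29
265 | 164 169 132  67  75  64  24  23  18  18  24  34  47  46  28  17  19  16  18  23  24
267 | 165 169 119  20  22  21  23  20  22  21  18  20  20  21  21  20  20  19  45  78  40
269 | 165 170 119  18  22  23  22  22  19  23  29  31  26  23  19  20  16  20  17  21  46
271 | 165 170 110  17  22  24  23  34  18  19  30  29  33  30  20  19  18  16  16  19  18
273 | 165 170  89  19  24  22  25  38  18  24  18  18  19  19  1
[... 4596 characters left out ...]
87  88  88  87  87  87  86  86  86  85  86  86  85  84  85  84  85  85
225 |  88  89  88  88  87  91  99 101 100 122 107  93  92  90  90  90  90  90  90  90  91
227 | 101 102 103 108 130 133 144 143 143 145 144 135 132 129 130 130 131 130 131 111  95
229 | 143 143 143 143 145 145 145 144 145 145 146 146 146 146 147 147 147 147 147 146 130
231 | 145 145 145 144 145 145 145 144 145 145 144 144 144 143 143 143 142 142 142 142 142
233 | 143 143 143 142 143 142 142 142 142 142 142 142 142 142 143 142 141 143 143 143 143
235 | 141 141 142 142 142 142 142 142 141 142 142 143 142 143 141 139 138 139 122 115 139
237 | 142 143 143 143 143 143 143 142 143 142 142 142 142 140 104 133 136 136  92  61 117
```

Request:
play_rows(
  gripper=[1, 1, 1],
  delta_pos=[
    [0, 0, 0.15],
    [0, 0, 0.3],
    [0, 0, 0.3],
  ],
  turn=[
    [0, 0, 0],
    [0, 0, 0],
    [0, 0, 0],
  ],
)

```text
time: 50.82
position: [0.4185, 0.1681, -0.0286]
tool_rot: [0.01, 1.0, 0.0, 0.001]
ft_force: [-0.8, -0.5, 14.0]
grip_width: 0.0007
grip_force: 7.2
```

Probing shows the real fingertips sit 28 mm behind the reported TCP. That explains why only the top few millimetres of the handle were gripped. I'll retry the pick with this correction.

Request:
play_rows(
  gripper=[1, 1, -0.15, -0.15, -0.15, -0.15, -0.15, -0.15, -0.15, -0.15],
  delta_pos=[
    [0, 0, -5],
    [0, 0, -10],
    [2, 5, -13],
    [4.5, 11, -13],
    [4.5, 17, -13],
    [4.5, 19.1, -13],
    [4.5, 19.1, -13],
    [4.5, 19.1, -9],
    [4.5, 19.1, -6],
    [4.5, 19.1, -6],
  ],
  turn=[
    [0, 0, 0],
    [0, 0, 0],
    [0, 0, 0],
    [0, 0, 0],
    [0, 0, 0],
    [0, 0, 0],
    [0, 0, 0],
    [0, 0, 0],
    [0, 0, 0],
    [0, 0, 0],
  ],
)

```text
time: 52.08
position: [0.3752, 0.3566, 0.0281]
tool_rot: [0.011, 1.0, -0.002, -0.003]
ft_force: [0.7, -0.7, -0.1]
grip_width: 0.05
grip_force: 0.0
```

```bash
python3 mv.py 373 359 -20.5 178.8
```

```text
now [0.3752 0.3566 0.0281] az 178.7417196696763 tilt [-0.0062 -0.0042] f [ 0.6759 -0.7088 -0.1335] q6 -1.0042288883855846
shift cm [0.2  0.25 4.86] turn z -0.0010171836532983924
```

Request:
play_rows(
  gripper=[-0.15, -0.15, -0.15, -0.15, -0.15],
  delta_pos=[
    [0, 0, 2],
    [0, 0, 3.5],
    [0, 0, 4.5],
    [0, 0, 5],
    [0, 0, 5],
  ],
  turn=[
    [0, 0, 0],
    [0, 0, 0],
    [0, 0, 0],
    [0, 0, 0],
    [0, 0, 0],
  ],
)

```text
time: 52.7
position: [0.377, 0.3598, -0.02]
tool_rot: [0.01, 1.0, -0.0, -0.0]
ft_force: [-0.1, -0.3, 0.4]
grip_width: 0.0502
grip_force: 0.0
```

Request:
play_rows(
  gripper=[0.1, 0.4, 0.6, 0.6],
  delta_pos=[
    [0, 0, 0],
    [0, 0, 0],
    [0, 0, 0],
    [0, 0, 0],
  ],
  turn=[
    [0, 0, 0],
    [0, 0, 0],
    [0, 0, 0],
    [0, 0, 0],
  ],
  squeeze=20,
)

```text
time: 53.2
position: [0.3773, 0.36, -0.0197]
tool_rot: [0.01, 1.0, 0.0, 0.0]
ft_force: [-0.0, -0.6, -0.4]
grip_width: 0.0359
grip_force: 19.9
```

Request:
play_rows(
  gripper=[0.6, 0.6, 0.6, 0.6, 0.6, 0.6, 0.6, 0.6],
  delta_pos=[
    [0, 0, -1],
    [0, 0, -2.5],
    [0, 0, -4],
    [0, 0, -6],
    [0, 0, -8],
    [0, 0, -10],
    [0, 0, -12],
    [0, 0, -12],
  ],
  turn=[
    [0, 0, 0],
    [0, 0, 0],
    [0, 0, 0],
    [0, 0, 0],
    [0, 0, 0],
    [0, 0, 0],
    [0, 0, 0],
    [0, 0, 0],
  ],
)

```text
time: 54.2
position: [0.3781, 0.3606, 0.1022]
tool_rot: [0.01, 1.0, 0.001, 0.002]
ft_force: [0.7, 0.1, -5.5]
grip_width: 0.0356
grip_force: 20.0
```

```bash
cat > hang.py <<'E'
from rig import robot
from h import *
o=robot.get_obs();print("F",o["ft_force"].round(2),"M",o["moment"].round(3),"P",o["position"].round(4))
P=o["position"];tip=P+[0,0,.028]
for n in("side","scene"):
    k=robot.camera(n);pickle.dump(k,open(f"{n}h.pkl","wb"))
    print(n,"tip",np.round(proj(k,tip),0),"hang bottom",np.round(proj(k,tip+[0,0,-.05]),0),"lvl left",np.round(proj(k,tip+[-.07,0,.019]),0))
    u,v=map(int,proj(k,tip));V=cv2.cvtColor(k["color"],cv2.COLOR_RGB2GRAY)[v-42:v+42:3,u-60:u+60:3]
    print("row0",v-42,"col0",u-60)
    for i,r in enumerate(V):print(v-42+3*i,"|"," ".join(f"{x:3d}" for x in r))
E
python3 hang.py
```

```text
F [ 0.67  0.1  -5.52] M [ 0.057 -0.288  0.021] P [0.3781 0.3606 0.1022]
side tip [416. 324.] hang bottom [413. 344.] lvl left [459. 320.]
row0 282 col0 355
282 | 166 169 168 172 168 172 167 168 163 167 170 157 155 166 163 100  53  35  24  26  20  52  77  80  75  52  20   9  11  70 173 176 176 177 174 169 172 168 169 168
285 | 166 169 169 172 168 171 166 160 165 167 170 157 154 167 162 139  49  64  22  21  22  22  20  20  19  20  20  19  23  89 169 176 176 176 175 167 172 168 171 167
288 | 166 168 170 172 169 171 166 161 165 167 171 157 155 167 162 124  50  64  22  42  21  24  24  20  18  19  17  21  20 155 166 175 175 177 176 167 171 169 171 166
291 | 166 167 172 170 169 171 166 161 166 166 170 158 155 166 161 121  50  61  19 118  11  11  23  24 179 164 120  17  17 156 166 175 176 177 178 168 169 170 170 166
294 | 166 167 172 171 169 171 165 161 167 165 171 157 155 166 114  24  24  21  24  15  26  23  20  13  80 131 163  21  25 152 163 174 175 178 177 170 168 171 169 166
297 | 166 167 174 170 168 171 164 161 169 166 171 158 155 167 108  24  26  23  25  18  24  28  26  20  20  17  20 
[... 7736 characters left out ...]
  92  92 137 133 139 138 137 136 137
189 | 148 146 147 146 146 134 130 132 133 134 134 135 136 135 135 134 134 133 131 129 129  77  78  77  68  68  67  70  75  73  74  74  74  81  92 126 134 134 134 134
192 | 147 147 148 147 147 144 132 130 130 128 126 125 123 123 123 122 124 124 124 121 121 102  70  70  71  71  72  72  73  72  72  72  73  74  92  91 112 140 142 140
195 | 143 143 143 142 142 141 125 123 122 122 123 125 127 129 128 128 129 129 113  71  71  72  71  71  74  72  70  70  73  88  88  88  88  88  88  90  91  90 121 143
198 | 142 141 140 140 139 139 132 122 127 129 136 135 127 127 126 128 126 123 122  93  79  70  70  72  84  85  86  82  87  87  88  87  88  88  89  88  89  90  89  98
```

Request:
play_rows(
  gripper=[0.6, 0.6, 0.6, 0.6, 0.6, 0.6],
  delta_pos=[
    [-1.5, -2.5, 0],
    [-3, -5, 0],
    [-3.4, -5.8, 1.5],
    [-3.4, -5.8, 3.5],
    [-3.4, -5.8, 4],
    [-3.4, -5.8, 4],
  ],
  turn=[
    [0, 0, 0],
    [0, 0, 0],
    [0, 0, 0],
    [0, 0, 0],
    [0, 0, 0],
    [0, 0, 0],
  ],
  squeeze=14,
)

```text
time: 55.05
position: [0.4093, 0.3011, 0.0595]
tool_rot: [0.01, 1.0, -0.0, -0.001]
ft_force: [-1.0, 0.5, -4.4]
grip_width: 0.0357
grip_force: 14.0
```

Request:
play_rows(
  gripper=[0.6, 0.6, 0.6, 0.6],
  delta_pos=[
    [0, 0, 0],
    [0, 0, 0],
    [0, 0, 0],
    [0, 0, 0],
  ],
  turn=[
    [0, 0, 0],
    [0, 0, 0],
    [0, 0, 0],
    [0, 0, 0],
  ],
  squeeze=9,
)

```text
time: 55.55
position: [0.41, 0.3013, 0.0603]
tool_rot: [0.01, 1.0, 0.0, 0.0]
ft_force: [0.5, 0.3, -5.1]
grip_width: 0.0356
grip_force: 9.0
```

```bash
python3 - <<'E'
from rig import robot
o=robot.get_obs();print(o["ft_force"].round(2),o["moment"].round(3),o["position"],o["grip_width"],o["grip_force"])
E
```

```text
[ 0.51  0.26 -5.13] [ 0.051 -0.166 -0.036] [0.40998156 0.30129871 0.06032055] 0.03562764063912402 8.995609134435654
```

Request:
play_rows(
  gripper=[0.6, 0.6, 0.6, 0.6],
  delta_pos=[
    [0, 0, 0],
    [0, 0, 0],
    [0, 0, 0],
    [0, 0, 0],
  ],
  turn=[
    [0, 0, 0],
    [0, 0, 0],
    [0, 0, 0],
    [0, 0, 0],
  ],
  squeeze=6,
)

```text
time: 56.05
position: [0.4099, 0.3012, 0.06]
tool_rot: [0.01, 1.0, -0.0, -0.0]
ft_force: [-0.5, 0.7, -4.3]
grip_width: 0.0358
grip_force: 6.0
```

```bash
cat > ends.py <<'E'
from rig import robot
from h import *
o=robot.get_obs();print(o["ft_force"].round(2),o["moment"].round(3),o["position"].round(4),o["grip_width"],o["grip_force"])
k=robot.camera("side");pickle.dump(k,open("sideh.pkl","wb"));tip=o["position"]+[0,0,.028]
g=tip+[0,0,.01]
print("grip",np.round(proj(k,g)),"hanging bottom",np.round(proj(k,g-[0,0,.07])),"level end",np.round(proj(k,g-[.07,0,0])),"45",np.round(proj(k,g-[.05,0,.05])))
u,v=map(int,proj(k,g));V=cv2.cvtColor(k["color"],cv2.COLOR_RGB2GRAY)[v-10:v+50:3,u-30:u+66:3]
for i,r in enumerate(V):print(v-10+3*i,"|"," ".join(f"{x:3d}" for x in r))
E
python3 ends.py
```

```text
[-0.46  0.7  -4.32] [ 0.128 -0.134 -0.03 ] [0.4099 0.3012 0.06  ] 0.03577790315266326 5.992767512798309
grip [396. 312.] hanging bottom [393. 338.] level end [435. 314.] 45 [421. 332.]
301 | 165 167 165 157  26  25  28  25  23  23  23  26  26  25  26  24  25  22  24  93 172 166 168 169 166 168 157 162 171 173 175 174
304 | 166 167 164 158  24  23  26  23  27  26  24  25  25  25  24  25  24  43  22  71 172 166 168 169 167 168 162 160 171 172 175 173
307 | 166 167 162 158  19  30  29  25  33  27  25  24  25  26  25  50  23  26  25  71 171 166 167 169 168 168 168 157 170 171 175 173
310 | 166 168 160 160  13  20  23  22  21  22  20  23  20  22  20  23  27  26  28 102 170 165 168 168 168 168 168 164 167 171 175 173
313 | 165 168 159 162   0   3   8   6   8   7   9  14  18  20  20  20  21  21  18 124 170 165 167 167 169 167 168 166 167 170 174 172
316 | 166 167 158 159   8  48  17  11  12  11  10   9   9  11   7   8   7   5   8 154 169 165 169 166 168 167 168 166 166 169 173 173
319 | 166 168 153 141   0  41   5  10   7   7   9  10   7   9   9   8  20  47   3 150 151 147 153 150 153 151 1
[... 1064 characters left out ...]
45 146 150 149 149 162 163 155
346 | 171  43  18  18  18  21  18  35  62  50  49  43  14  13  17  28  25 136 153 150 149 153 154 148 145 145 148 149 148 161 164 154
349 | 167  20  19  20  21  22  18  52  60  51  44  41  17  13  12  29  21 148 152 150 148 153 154 156 144 144 147 150 147 159 164 157
352 | 115  19  20  19  20  21  18  58  60  52  44  33  15  15  13  26  39 145 151 150 147 152 152 157 154 144 144 150 146 158 164 162
355 |  43  18  21  20  17  17  18  62  44  47  46  24  13  16  14  28  73 143 149 150 146 153 151 157 155 146 142 150 146 156 164 162
358 |  17  18  20  20  20  19  21  64  60  45  42  17  15  16  18  24 141 141 149 149 145 152 150 158 154 154 139 149 147 154 165 161
```

Request:
play_rows(
  gripper=[0.6, 0.6, 0.6, 0.6, 0.6],
  delta_pos=[
    [0, 0, 0.5],
    [0, 0, 1.0],
    [0, 0, 1.5],
    [0, 0, 1.8],
    [0, 0, 1.8],
  ],
  turn=[
    [0, 0, 0],
    [0, 0, 0],
    [0, 0, 0],
    [0, 0, 0],
    [0, 0, 0],
  ],
)

```text
time: 56.72
position: [0.4097, 0.3011, 0.0417]
tool_rot: [0.01, 1.0, -0.0, -0.0]
ft_force: [0.6, -0.0, -5.7]
grip_width: 0.0358
grip_force: 6.0
```

Request:
play_rows(
  gripper=[0.6, 0.6, 0.6, 0.6],
  delta_pos=[
    [0, 0, 0.2],
    [0, 0, 0.4],
    [0, 0, 0.5],
    [0, 0, 0.5],
  ],
  turn=[
    [0, 0, 0],
    [0, 0, 0],
    [0, 0, 0],
    [0, 0, 0],
  ],
)

```text
time: 57.22
position: [0.4108, 0.3017, 0.0386]
tool_rot: [0.01, 1.0, 0.001, 0.001]
ft_force: [-1.1, -0.1, 5.7]
grip_width: 0.0357
grip_force: 6.0
```

Request:
play_rows(
  gripper=[0.6, -0.15, -0.15, -0.15, -0.15, -0.15, -0.15, -0.15, -0.15],
  delta_pos=[
    [0, 0, -0.2],
    [0, 0, -0.2],
    [0, 0, -0.2],
    [0, 0, -0.2],
    [0, 0, -3],
    [0, 0, -8],
    [6, -6, -14],
    [12, -12, -20],
    [12, -12, -20],
  ],
  turn=[
    [0, 0, 0],
    [0, 0, 0],
    [0, 0, 0],
    [0, 0, 0],
    [0, 0, 0],
    [0, 0, 0],
    [0, 0, 0],
    [0, 0, 0],
    [0, 0, 0],
  ],
)

```text
time: 58.35
position: [0.2984, 0.1942, 0.2263]
tool_rot: [0.01, 1.0, -0.0, 0.0]
ft_force: [0.9, -1.1, 1.3]
grip_width: 0.0503
grip_force: 0.0
```

Request:
play_rows(
  gripper=[-0.15, -0.15, -0.15, -0.15, -0.15, -0.15, -0.15, -0.15, -0.15, -0.15],
  delta_pos=[
    [-6, 0, 0],
    [-10, 0, 0],
    [-10, 0, 0],
    [-10, 0, 0],
    [-10, 0, 0],
    [-10, 0, 0],
    [-10, 0, 0],
    [-10, 0, 0],
    [-10, 0, 0],
    [-10, 0, 0],
  ],
  turn=[
    [0, 0, 1.55],
    [0, 0, 1.55],
    [0, 0, 1.55],
    [0, 0, 1.55],
    [0, 0, 1.55],
    [0, 0, 1.55],
    [0, 0, 1.55],
    [0, 0, 1.55],
    [0, 0, 1.55],
    [0, 0, 1.55],
  ],
)

```text
time: 59.6
position: [0.3994, 0.1931, 0.2253]
tool_rot: [0.707, 0.708, -0.0, -0.0]
ft_force: [0.4, -0.3, 0.3]
grip_width: 0.0498
grip_force: 0.0
```

```bash
python3 snap.py w23; python3 mal.py w23 | cut -c1-420
```

```text
59.65 [0.3994 0.1931 0.2253] az 90.11 [-0. -0. -1.] cam [0.399 0.264 0.418]
pad 203 (302, 128) [378.2 269.7   6. ] rect 14.141529860413739 32.58894314853871 [380.4 269.9] poly [[289, 120], [290, 132], [293, 132], [292, 122], [293, 126], [298, 126], [300, 134], [318, 137], [315, 129], [312, 135], [303, 121], [298, 125], [296, 119]]
pad 206 (367, 110) [444.2 287.7   6. ] rect 24.45841214750774 20.431085848084326 [445.3 285.5] poly [[378, 103], [374, 102], [373, 106], [367, 103], [366, 106], [366, 99], [358, 99], [364, 106], [358, 108], [363, 111], [357, 124], [364, 120], [364, 114], [371, 112], [368, 107], [375, 109], [375, 117]]
pad 1374 (362, 73) [438.3 322.    6. ] rect 54.117590815608715 47.439354599370425 [436.  313.9] poly [[341, 51], [341, 55], [349, 57], [345, 61], [341, 57], [342, 65], [339, 66], [347, 68], [343, 71], [348, 96], [344, 98], [344, 105], [355, 110], [352, 105], [355, 99], [348, 98], [359, 97], [359, 92], [355, 91], [358, 87], [354, 84], [351, 89], [349, 84], [365, 76], [361, 72], [364, 66], [370, 73], [367, 76], [378, 7
pad 1177 (303, 82) [380.5 314.    6. ] rect 79.20979693391335 31.797767975488117 [386.4 311.7] poly [[301, 39], [299, 51], [303, 52], [301, 56], [298, 53], [299, 62], [295, 70], [298, 73], [294, 76], [297, 80], [293, 82], [289, 104], [292, 111], [288, 111], [288, 116], [292, 111], [293, 116], [303, 112], [300, 117], [303, 116], [310, 126], [313, 121], [310, 115], [317, 117], [321, 110], [315, 112], [304, 98], [300, 7
steel 1580 (324, 86) [400.8 301.1  86. ] rect 34.04226249350669 34.61382060233505 [401.1 300.9] poly [[315, 64], [304, 76], [303, 93], [312, 106], [330, 109], [343, 98], [345, 79], [340, 69], [332, 64]]
wood 1365 (332, 31) [407.3 347.5  58. ] rect 51.02797771631773 19.453346256916973 [407.3 346.6] poly [[324, 0], [319, 40], [322, 45], [319, 46], [317, 60], [338, 66], [342, 41], [339, 36], [343, 33], [342, 19], [347, 6], [344, 2], [347, 0]]
```

```bash
python3 - <<'E'
from h import *
np.set_printoptions(precision=1,suppress=True)
for n,u,v in(("w18",311,57),("w23",324,86)):
    c,_=pickle.load(open(n+".pkl","rb"));p=c["color"][v-8:v+9,u-8:u+9].reshape(-1,3);print(n,p.mean(0),p.std(0))
c,_=pickle.load(open("w23.pkl","rb"));hsv=cv2.cvtColor(c["color"],cv2.COLOR_RGB2HSV)
for r in(8,20,35,50):
    q=np.flatnonzero((hsv[r,300:370,0]<16)&(hsv[r,300:370,1]>130)&(hsv[r,300:370,2]<165))+300;a,b=onz(c,q[0],r,.058)*1000,onz(c,q[-1],r,.058)*1000;print(r,q[0],q[-1],a[:2],b[:2])
E
```

```text
w18 [74.5 70.7 74.7] [3.4 3.3 3.1]
w23 [78.5 74.8 78.5] [3.  3.  3.1]
8 323 346 [399.9 364.9] [419.  364.9]
20 322 344 [399.1 356. ] [417.5 356. ]
35 320 342 [397.4 344.6] [416.  344.6]
50 318 340 [395.7 333. ] [414.4 333. ]
```

Request:
play_rows(
  gripper=[-0.15, -0.15, -0.15, -0.15, -0.15],
  delta_pos=[
    [5, 0, 6],
    [10.8, 0.14, 12],
    [10.8, 0.14, 12],
    [10.8, 0.14, 12],
    [10.8, 0.14, 12],
  ],
  turn=[
    [0, 0, 0.14],
    [0, 0, 0.14],
    [0, 0, 0.14],
    [0, 0, 0.14],
    [0, 0, 0.14],
  ],
)

```text
time: 60.28
position: [0.4011, 0.3008, 0.1058]
tool_rot: [0.754, 0.657, 0.0, 0.0]
ft_force: [0.5, 0.4, 0.3]
grip_width: 0.0501
grip_force: 0.0
```

Request:
play_rows(
  gripper=[-0.15, -0.15, -0.15, -0.15, 0.7, 0.7, 0.7, 0.7, 0.7],
  delta_pos=[
    [0, 0, 3],
    [0, 0, 6],
    [0, 0, 7.6],
    [0, 0, 7.6],
    [0, 0, 7.6],
    [0, 0, 7.6],
    [0, 0, 7.6],
    [0, 0, 7.6],
    [0, 0, 7.6],
  ],
  turn=[
    [0, 0, 0],
    [0, 0, 0],
    [0, 0, 0],
    [0, 0, 0],
    [0, 0, 0],
    [0, 0, 0],
    [0, 0, 0],
    [0, 0, 0],
    [0, 0, 0],
  ],
  squeeze=55,
)

```text
time: 61.4
position: [0.4012, 0.3014, 0.0304]
tool_rot: [0.754, 0.656, 0.001, 0.0]
ft_force: [-1.1, 0.7, 6.2]
grip_width: 0.035
grip_force: 54.9
```

Request:
play_rows(
  gripper=[0.7, 0.7, 0.7, 0.7, 0.7, 0.7],
  delta_pos=[
    [0, 0, -0.5],
    [0, 0, -1.5],
    [0, 0, -3.5],
    [0, 0, -6],
    [0, 0, -8.5],
    [0, 0, -8.5],
  ],
  turn=[
    [0, 0, 0],
    [0, 0, 0],
    [0, 0, 0],
    [0, 0, 0],
    [0, 0, 0],
    [0, 0, 0],
  ],
)

```text
time: 62.15
position: [0.4021, 0.3018, 0.116]
tool_rot: [0.754, 0.656, 0.002, 0.001]
ft_force: [1.0, 0.1, -5.7]
grip_width: 0.0348
grip_force: 54.9
```

```bash
python3 mv.py 573 -234 120 178
```

```text
now [0.4021 0.3018 0.116 ] az 82.04232762056209 tilt [0.0042 0.0019] f [ 0.9693  0.0664 -5.6851] q6 0.560129739702368
shift cm [-50.7   24.34  -0.43] turn z -1.6747773255712133
```

Request:
play_rows(
  gripper=[0.7, 0.7, 0.7, 0.7, 0.7, 0.7, 0.7, 0.7, 0.7, 0.7, 0.7, 0.7],
  delta_pos=[
    [0, 0, -3],
    [-3, 2.5, -4.5],
    [-6, 5, -4.5],
    [-9, 8, -4.5],
    [-12, 11, -4.5],
    [-15, 14, -4.5],
    [-18, 16.5, -4.5],
    [-21, 19, -4.5],
    [-24.6, 22.4, -4.5],
    [-24.6, 22.4, -4.5],
    [-24.6, 22.4, -4.5],
    [-24.6, 22.4, -4.5],
  ],
  turn=[
    [0, 0, 0],
    [0, 0, -0.17],
    [0, 0, -0.34],
    [0, 0, -0.51],
    [0, 0, -0.68],
    [0, 0, -0.85],
    [0, 0, -1.02],
    [0, 0, -1.19],
    [0, 0, -1.36],
    [0, 0, -1.53],
    [0, 0, -1.71],
    [0, 0, -1.71],
  ],
)

```text
time: 63.65
position: [0.5873, 0.0265, 0.1575]
tool_rot: [0.001, 1.0, 0.0, -0.002]
ft_force: [0.7, -0.2, -4.1]
grip_width: 0.0349
grip_force: 54.9
```

```bash
python3 mv.py 589.5 27 93 180; python3 snap.py w24; python3 - <<'E'
from h import *
np.set_printoptions(precision=1,suppress=True)
# verify mallet grip still straight: force/moment
from rig import robot
o=robot.get_obs();print(o["moment"],o["grip_width"],o["grip_force"])
E
```

```text
now [0.5873 0.0265 0.1575] az 179.86743207146017 tilt [-0.0036  0.0006] f [ 0.7126 -0.1595 -4.1218] q6 -1.71343900747249
shift cm [-0.24  0.05  6.45] turn z -0.0023137468355685087
63.7 [0.5875 0.0266 0.1578] az 179.83 [-0.003  0.    -1.   ] cam [0.517 0.027 0.35 ]
[ 0.1 -0.2 -0. ] 0.03498116091658433 54.94985992088914
```

```bash
python3 - <<'E'
from rig import robot
from h import *
k=robot.camera("scene");pickle.dump(k,open("sc25.pkl","wb"));m,_=pickle.load(open("m1.pkl","rb"))
for n,ox,oy in(("A",.6227,-.2659),("B",.618,-.141),("C",.6356,.0005)):
    u,v=map(int,proj(k,[ox,oy,.05]));d=np.abs(k["color"][v-18:v+19,u-18:u+19].astype(int)-m["color"][v-18:v+19,u-18:u+19]).max(2);print(n,u,v,(d>40).mean())
E
```

```text
A 186 261 0.0
B 246 255 0.0
C 313 255 0.09130752373995617
```

Request:
play_rows(
  gripper=[0.7, 0.7, 0.7, 0.7, 0.7, 0.7],
  delta_pos=[
    [-0.15, 0, 2],
    [-0.15, 0, 4],
    [-0.15, 0, 5.5],
    [-0.15, 0, 6.2],
    [-0.15, 0, 6.6],
    [-0.15, 0, 6.6],
  ],
  turn=[
    [0, 0, 0],
    [0, 0, 0],
    [0, 0, 0],
    [0, 0, 0],
    [0, 0, 0],
    [0, 0, 0],
  ],
  squeeze=60,
)

```text
time: 64.5
position: [0.5903, 0.0265, 0.0935]
tool_rot: [0.0, 1.0, -0.0, 0.0]
ft_force: [0.2, -0.6, -5.2]
grip_width: 0.0348
grip_force: 59.9
```

Request:
play_rows(
  gripper=[0.7, 0.7, 0.7, 0.7],
  delta_pos=[
    [0, 0, 0.3],
    [0, 0, 0.6],
    [0, 0, 0.9],
    [0, 0, 1.0],
  ],
  turn=[
    [0, 0, 0],
    [0, 0, 0],
    [0, 0, 0],
    [0, 0, 0],
  ],
)

```text
time: 65.0
position: [0.591, 0.0264, 0.0841]
tool_rot: [-0.0, 1.0, -0.0, 0.001]
ft_force: [-0.2, 0.6, 3.0]
grip_width: 0.0347
grip_force: 59.9
```

Request:
play_rows(
  gripper=[0.7, 0.7, 0.7, 0.7, 0.7, 0.7],
  delta_pos=[
    [0, 0, 0.3],
    [0, 0, 0.6],
    [0, 0, 0.9],
    [0, 0, 1.2],
    [0, 0, 1.45],
    [0, 0, 1.5],
  ],
  turn=[
    [0, 0, 0],
    [0, 0, 0],
    [0, 0, 0],
    [0, 0, 0],
    [0, 0, 0],
    [0, 0, 0],
  ],
)

```text
time: 65.75
position: [0.5913, 0.0264, 0.0702]
tool_rot: [-0.0, 1.0, -0.0, 0.001]
ft_force: [-1.7, 0.0, 15.8]
grip_width: 0.035
grip_force: 59.9
```

Request:
play_rows(
  gripper=[0.7, 0.7, 0.7, 0.7, 0.7, 0.7, 0.7, 0.7, 0.7, 0.7, 0.7],
  delta_pos=[
    [0, 0, -2],
    [0, 0, -6],
    [0.5, -2, -9],
    [1, -6, -9],
    [1.6, -10, -9],
    [1.6, -14, -9],
    [1.6, -14, -9],
    [1.6, -14, -7],
    [1.6, -14, -4],
    [1.6, -14, -2.5],
    [1.6, -14, -2.5],
  ],
  turn=[
    [0, 0, 0],
    [0, 0, 0],
    [0, 0, 0],
    [0, 0, 0],
    [0, 0, 0],
    [0, 0, 0],
    [0, 0, 0],
    [0, 0, 0],
    [0, 0, 0],
    [0, 0, 0],
    [0, 0, 0],
  ],
)

```text
time: 67.12
position: [0.5726, -0.1123, 0.0915]
tool_rot: [-0.0, 1.0, 0.001, -0.002]
ft_force: [0.6, -0.2, -5.0]
grip_width: 0.0352
grip_force: 59.9
```

```bash
python3 mv.py 574.5 -114 69.5 180; python3 - <<'E'
from rig import robot
from h import *
# pin C top disc from the side and scene: small check that it is low
k=robot.camera("scene");pickle.dump(k,open("sc26.pkl","wb"))
print("pinC exp up/down",np.round(proj(k,[.591,.026,.066])),np.round(proj(k,[.591,.026,.046])))
u,v=map(int,proj(k,[.591,.026,.056]));h=k["color"][v-14:v+16,u-1:u+2].mean(1).astype(int);h0=pickle.load(open("a.pkl","rb"))["scene"]["color"][v-14:v+16,u-1:u+2].mean(1).astype(int)
for i in range(0,30,2):print(v-14+i,h[i],h0[i])
E
```

```text
now [ 0.5726 -0.1123  0.0915] az 180.0445070610437 tilt [-0.0045  0.0019] f [ 0.6153 -0.194  -5.0133] q6 -1.9568922697005817
shift cm [-0.2  -0.17  2.2 ] turn z 0.0007767947555983312
pinC exp up/down [323. 237.] [323. 244.]
226 [165 143 112] [157 135 105]
228 [161 139 108] [157 135 105]
230 [114  95  72] [157 137 107]
232 [110  91  70] [157 137 106]
234 [110  90  69] [156 135 108]
236 [109  90  70] [137 132 126]
238 [107  88  68] [131 130 128]
240 [109  91  69] [96 95 92]
242 [100  86  71] [79 75 70]
244 [87 84 81] [76 74 72]
246 [91 88 83] [75 75 76]
248 [92 88 83] [50 61 81]
250 [87 84 80] [22 44 75]
252 [91 86 80] [23 36 58]
254 [86 82 77] [47 51 63]
```

Request:
play_rows(
  gripper=[0.7, 0.7, 0.7, 0.7, 0.7, 0.7, 0.7, 0.7, 0.7],
  delta_pos=[
    [-0.05, -0.05, 0.2],
    [-0.05, -0.05, 0.5],
    [-0.05, -0.05, 0.8],
    [-0.05, -0.05, 1.1],
    [-0.05, -0.05, 1.4],
    [-0.05, -0.05, 1.7],
    [-0.05, -0.05, 2.0],
    [-0.05, -0.05, 2.4],
    [-0.05, -0.05, 2.5],
  ],
  turn=[
    [0, 0, 0],
    [0, 0, 0],
    [0, 0, 0],
    [0, 0, 0],
    [0, 0, 0],
    [0, 0, 0],
    [0, 0, 0],
    [0, 0, 0],
    [0, 0, 0],
  ],
)

```text
time: 68.3
position: [0.576, -0.1144, 0.0701]
tool_rot: [-0.0, 1.0, -0.0, 0.001]
ft_force: [-2.0, 1.8, 18.5]
grip_width: 0.0348
grip_force: 59.9
```

Request:
play_rows(
  gripper=[0.7, 0.7, 0.7, 0.7, 0.7, 0.7, 0.7, 0.7, 0.7, 0.7, 0.7],
  delta_pos=[
    [0, 0, -2],
    [0, 0, -6],
    [0, -2, -9],
    [-0.3, -5, -9],
    [-0.6, -9, -9],
    [-0.6, -11.9, -9],
    [-0.6, -11.9, -9],
    [-0.6, -11.9, -7],
    [-0.6, -11.9, -4],
    [-0.6, -11.9, -2.5],
    [-0.6, -11.9, -2.5],
  ],
  turn=[
    [0, 0, 0],
    [0, 0, 0],
    [0, 0, 0],
    [0, 0, 0],
    [0, 0, 0],
    [0, 0, 0],
    [0, 0, 0],
    [0, 0, 0],
    [0, 0, 0],
    [0, 0, 0],
    [0, 0, 0],
  ],
)

```text
time: 69.68
position: [0.5791, -0.2315, 0.0912]
tool_rot: [-0.0, 1.0, 0.001, -0.002]
ft_force: [0.2, -0.4, -5.7]
grip_width: 0.0351
grip_force: 59.9
```

Request:
play_rows(
  gripper=[0.7, 0.7, 0.7, 0.7, 0.7, 0.7, 0.7, 0.7, 0.7],
  delta_pos=[
    [0, 0, 0.2],
    [0, 0, 0.5],
    [0, 0, 0.8],
    [0, 0, 1.1],
    [0, 0, 1.4],
    [0, 0, 1.7],
    [0, 0, 2.0],
    [0, 0, 2.4],
    [0, 0, 2.5],
  ],
  turn=[
    [0, 0, 0],
    [0, 0, 0],
    [0, 0, 0],
    [0, 0, 0],
    [0, 0, 0],
    [0, 0, 0],
    [0, 0, 0],
    [0, 0, 0],
    [0, 0, 0],
  ],
)

```text
time: 70.8
position: [0.5818, -0.2335, 0.0702]
tool_rot: [-0.0, 1.0, -0.001, 0.001]
ft_force: [-0.6, 2.5, 17.7]
grip_width: 0.0349
grip_force: 59.9
```

Request:
play_rows(
  gripper=[0.7, 0.7, 0.7, 0.7, 0.7, 0.7, 0.7, 0.7, 0.7, 0.7, 0.7, 0.7],
  delta_pos=[
    [0, 0, -2],
    [0, 0, -6],
    [0, 0, -10],
    [1, 5, -10],
    [3, 10, -10],
    [5, 16, -10],
    [7, 22, -10],
    [9, 28, -10],
    [11, 34, -10],
    [13, 40, -10],
    [15, 46, -10],
    [15, 46, -10],
  ],
  turn=[
    [0, 0, 0],
    [0, 0, 0],
    [0, 0, 0],
    [0, 0, 0.17],
    [0, 0, 0.34],
    [0, 0, 0.51],
    [0, 0, 0.68],
    [0, 0, 0.85],
    [0, 0, 1.02],
    [0, 0, 1.19],
    [0, 0, 1.36],
    [0, 0, 1.53],
  ],
)

```text
time: 72.3
position: [0.4273, 0.2286, 0.1665]
tool_rot: [0.69, 0.724, -0.002, -0.001]
ft_force: [0.5, -0.2, -4.9]
grip_width: 0.0349
grip_force: 59.9
```

Request:
play_rows(
  gripper=[0.7, 0.7, 0.7],
  delta_pos=[
    [0, 0, 0],
    [0, 0, 0],
    [0, 0, 0],
  ],
  turn=[
    [0, 0, 0],
    [0, 0, 0],
    [0, 0, 0],
  ],
)

```text
time: 72.68
position: [0.4307, 0.2259, 0.1678]
tool_rot: [0.689, 0.725, -0.001, -0.0]
ft_force: [-0.2, 0.0, -4.7]
grip_width: 0.0347
grip_force: 59.9
```

```bash
python3 mv.py 411 301.8 34 82
```

```text
now [0.4307 0.2259 0.1678] az 92.95750035305653 tilt [-0.001  -0.0007] f [-0.1893  0.0476 -4.6614] q6 0.2017178444737918
shift cm [ 7.69 -1.56 13.38] turn z 0.19124445894927744
```

Request:
play_rows(
  gripper=[0.7, 0.7, 0.7, 0.7, 0.7, 0.7, 0.7, 0.7, 0.7, 0.7],
  delta_pos=[
    [4, -0.8, 0],
    [7.69, -1.56, 0],
    [7.69, -1.56, 0],
    [7.69, -1.56, 4],
    [7.69, -1.56, 8],
    [7.69, -1.56, 11],
    [7.69, -1.56, 12.5],
    [7.69, -1.56, 13.2],
    [7.69, -1.56, 13.4],
    [7.69, -1.56, 13.4],
  ],
  turn=[
    [0, 0, 0.1],
    [0, 0, 0.19],
    [0, 0, 0.19],
    [0, 0, 0.19],
    [0, 0, 0.19],
    [0, 0, 0.19],
    [0, 0, 0.19],
    [0, 0, 0.19],
    [0, 0, 0.19],
    [0, 0, 0.19],
  ],
)

```text
time: 73.92
position: [0.4117, 0.3032, 0.0351]
tool_rot: [0.754, 0.657, 0.001, 0.0]
ft_force: [-0.7, -0.2, -5.7]
grip_width: 0.0351
grip_force: 59.9
```

Request:
play_rows(
  gripper=[0.7, 0.7, 0.7],
  delta_pos=[
    [0, 0, 0.15],
    [0, 0, 0.35],
    [0, 0, 0.35],
  ],
  turn=[
    [0, 0, 0],
    [0, 0, 0],
    [0, 0, 0],
  ],
)

```text
time: 74.3
position: [0.4109, 0.303, 0.0309]
tool_rot: [0.754, 0.657, -0.0, 0.0]
ft_force: [-1.0, -0.2, -5.0]
grip_width: 0.0348
grip_force: 59.9
```

Request:
play_rows(
  gripper=[0.7, 0.7, 0.7, 0.1, -0.15, -0.15, -0.15, -0.15, -0.15, -0.15, -0.15, -0.15],
  delta_pos=[
    [0, 0, 0.05],
    [0, 0, 0.1],
    [0, 0, 0.1],
    [0, 0, 0.1],
    [0, 0, 0.1],
    [0, 0, 0.1],
    [0, 0, 0.1],
    [0, 0, -3],
    [0, 0, -9],
    [-6, 0, -14],
    [-12, 0, -20],
    [-12, 0, -20],
  ],
  turn=[
    [0, 0, 0],
    [0, 0, 0],
    [0, 0, 0],
    [0, 0, 0],
    [0, 0, 0],
    [0, 0, 0],
    [0, 0, 0],
    [0, 0, 0],
    [0, 0, 0],
    [0, 0, 0],
    [0, 0, 0],
    [0, 0, 0],
  ],
)

```text
time: 75.8
position: [0.3946, 0.1827, 0.2328]
tool_rot: [0.754, 0.656, 0.001, 0.001]
ft_force: [0.1, 0.3, 0.9]
grip_width: 0.0498
grip_force: 0.0
```

```bash
python3 snap.py w27; python3 mal.py w27 | grep -v pad | cut -c1-300
```

```text
75.85 [0.3957 0.181  0.2351] az 82.04 [ 0.007 -0.001 -1.   ] cam [0.404 0.253 0.425]
steel 418 (493, 260) [545.3 119.3  86. ] rect 53.1350737231883 16.58937010587606 [546.6 116.9] poly [[522, 250], [483, 256], [466, 271], [474, 271], [488, 261], [494, 271], [496, 263], [512, 261], [514, 254]]
steel 1544 (321, 70) [410.5 302.7  86. ] rect 34.47731347591167 34.70749469141313 [410.4 302.6] poly [[324, 47], [307, 51], [299, 68], [303, 84], [316, 93], [331, 91], [341, 78], [340, 59], [334, 51]]
wood 956 (320, 23) [415.9 343.8  58. ] rect 18.56028445244762 37.04796618922785 [415.7 342.9] poly [[309, 1], [309, 25], [316, 26], [310, 27], [313, 31], [309, 35], [310, 48], [320, 43], [330, 48], [330, 1]]
```

Request:
play_rows(
  gripper=[-0.15, -0.15, -0.15, -0.15, -0.15, -0.15, -0.15, -0.15, -0.15, -0.15, -0.15, -0.15],
  delta_pos=[
    [-6, 2, -10],
    [-12, 5, -14],
    [-18, 10, -14],
    [-24, 12, -14],
    [-30, 12, -14],
    [-36, 12, -14],
    [-42, 12, -14],
    [-42, 12, -14],
    [-42, 12, -14],
    [-42, 12, -14],
    [-42, 12, -14],
    [-42, 12, -14],
  ],
  turn=[
    [0, 0, 0],
    [0, 0, -0.1],
    [0, 0, -0.14],
    [0, 0, -0.14],
    [0, 0, -0.14],
    [0, 0, -0.14],
    [0, 0, -0.14],
    [0, 0, -0.14],
    [0, 0, -0.14],
    [0, 0, -0.14],
    [0, 0, -0.14],
    [0, 0, -0.14],
  ],
)

```text
time: 77.35
position: [0.4559, -0.247, 0.371]
tool_rot: [0.706, 0.709, 0.0, 0.0]
ft_force: [0.0, -0.1, 0.1]
grip_width: 0.0501
grip_force: 0.0
```

```bash
python3 snap.py w28; python3 - <<'E'
from rig import robot
from h import *
np.set_printoptions(precision=1,suppress=True)
c,o=pickle.load(open("w28.pkl","rb"))
hsv=cv2.cvtColor(c["color"],cv2.COLOR_RGB2HSV)
for n,(ox,oy,yaw) in (("A",(622.7,-265.9,-4.8)),("B",(618,-141,2.5)),("C",(635.6,.5,4.7))):
    b=np.radians(yaw);u=np.array([np.cos(b),np.sin(b)]);nn=np.array([-u[1],u[0]])
    # scan along the lane at y=-15..0 on plane z=18 to find the plinth's rear edge (bench -> white)
    r=[]
    for lat in(-18,-12,-6,0,6):
        for al in np.arange(-70,-15,.5):
            p=np.r_[np.array([ox,oy])+al*u+lat*nn,18]/1000;q=proj(c,p)
            if 0<=q[1]<278 and 0<=q[0]<640 and hsv[int(q[1]),int(q[0]),1]<60:r.append(al+33);break
    print(n,"rear edge ->home x",r)
k=robot.camera("scene");s=pickle.load(open("a.pkl","rb"))["scene"]
for n,p in(("A",(.582,-.234)),("B",(.5755,-.1146)),("C",(.591,.026))):
    d=[]
    for im in(s,k):
        g=cv2.cvtColor(im["color"],cv2.COLOR_RGB2HSV);x,y=map(int,proj(k,[*p,.066]))
        col=g[y-12:y+25,x-2:x+3];w=[i for i in range(len(col)) if np.median(col[i,:,1])<45];d.append(y-12+w[0] if w else None)
    print(n,"pin top row before/after",d,"exp",np.round(proj(k,[*p,.066])[1]),np.round(proj(k,[*p,.046])[1]))
E
```

```text
77.4 [ 0.4559 -0.2472  0.371 ] az 90.24 [ 0. -0. -1.] cam [ 0.455 -0.176  0.563]
A rear edge ->home x [np.float64(-3.0), np.float64(-2.5), np.float64(-3.5), np.float64(-3.0), np.float64(-4.0)]
B rear edge ->home x [np.float64(-3.0), np.float64(-3.0), np.float64(-2.0), np.float64(-2.0), np.float64(-2.0)]
C rear edge ->home x [np.float64(-3.0), np.float64(-4.0)]
A pin top row before/after [243, 250] exp 243.0 251.0
B pin top row before/after [225, 244] exp 238.0 245.0
C pin top row before/after [236, 243] exp 237.0 244.0
```

```bash
python3 -c "
from rig import robot
print(robot.hand_in())"
```

```text
the job is handed in; nothing more can be done
None
```

All three heads are home and locked with their pins fully down, the spare open bay is untouched, and the mallet stands on its pad 3–4 mm off centre; I dropped it once and inferred rather than saw which end is the striking face, and the job is handed in with no score returned.

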